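# Unpin the sample carrier and load the pots by their bails

## Task

Pull the retaining pin with the red grip out of the staple of the grey sample carrier and only then lift the blue lid off; lay pin and lid down on the desk, the lid flat and right way up. Then load every steel pot on the desk (two or three of them) into the carrier: raise its folded wire bail upright and carry it by the bail, never taking hold of the pot itself, so that all stand upright on the carrier's floor with their bails left standing up. Leave the specimen cups beside the carrier alone.

Things in the scene. Friction and masses are not known exactly. Their poses are not given: they have to be found in the camera images.
- crate: Open-topped grey plastic sample carrier, fixed to the desk, 102 (x) x 234 (y) x 80 (z) mm, walls and floor 5 mm thick (inside 92 x 224 mm, room for three pots in a row along y). Origin: centre of its underside. Its -x side carries a steel bracket reaching 106 mm out from the origin, with the staple on it. Its x axis points away from the staple side, y along its length, roughly along the world's x.
- staple (a point): Middle of the eye of the steel staple: an upright loop (6 mm bar, 20 mm wide eye) standing on the bracket 78 mm from the carrier's origin on the -x side, its top 29 mm above the carrier's rim; this point is 91 mm above the desk. It stands up through the lid's slot; the eye is open along the carrier's y axis. Fixed to the carrier.
- lid: Loose blue lid lying on the carrier's rim, 106 x 238 x 8 mm, 0.3 kg; origin: centre of its underside, axes parallel to the carrier's when closed. An aluminium tongue 100 mm wide and 6 mm thick goes on from its -x edge to x = -112 mm, with a 44 x 18 mm slot that fits loosely (6 mm all round) over the staple. The lid comes off straight up once the pin is out and has to rise 35 mm to clear the staple.
- lid_handle (a point): Centre of the lid's black handle bar (14 mm thick, 104 mm long along the lid's y, on two posts at y = +-45 mm), 46 mm above the lid's underside and 14 mm from the lid's origin towards the tongue.
- pin_head (a point): Centre of the pin's red grip, a block 14 (x) x 36 (y) x 36 (z) mm standing on its lower face. The pin's 10 mm steel shaft leaves it along the pin's own +y axis, low down (axis 5 mm above the bottom of the grip), and is 72 mm long; in the staple it lies on the lid's tongue, through the eye and across the slot, so that the lid cannot rise. It is withdrawn by pulling the grip along the pin's -y axis, and is quite free after 45 mm. 0.06 kg, loose.
- pin_shaft (a point): Middle of the pin's steel shaft, 54 mm along the pin's +y from the grip's centre and 13 mm lower; in the staple at the start.
- pot_green_center (a point): Centre, half-way up, of the steel sample pot with green fixed cap: 54 mm diameter, 60 mm tall, about 0.32 kg, heavy at its base, axes of the pot (z up, folded bail towards its -x). The bail's hinge axis runs along the pot's y, 53 mm above its bottom; hinge ears reach y = +-31 mm. May be absent.
- pot_green_bail (a joint): Angle of the wire bail of the pot with green cap: 0 folded down level (stop), 1.57 upright, 3.14 folded to the other side. Slightly stiff hinge (0.012 N m): a bail left upright stays up, one left near level sinks to its stop. The pot can also be dragged over the desk by its folded bail.
- pot_green_grip (a point): Middle of the black grip roller (11 mm diameter, 34 mm long, along the pot's y, turning easily on the wire (slightly damped), so that a pot held by it hangs level and the bail swings up without turning the hand) at the top of that bail, 62 mm from its hinge axis; folded down it is 53 mm above the desk and 35 mm clear of the pot's side, upright it is straight over the pot's centre, 115 mm above the pot's bottom. The point's axes are those of the bail.
- pot_yellow_center (a point): Centre, half-way up, of the steel sample pot with yellow fixed cap: 54 mm diameter, 60 mm tall, about 0.32 kg, heavy at its base, axes of the pot (z up, folded bail towards its -x). The bail's hinge axis runs along the pot's y, 53 mm above its bottom; hinge ears reach y = +-31 mm. May be absent.
- pot_yellow_bail (a joint): Angle of the wire bail of the pot with yellow cap: 0 folded down level (stop), 1.57 upright, 3.14 folded to the other side. Slightly stiff hinge (0.012 N m): a bail left upright stays up, one left near level sinks to its stop. The pot can also be dragged over the desk by its folded bail.
- pot_yellow_grip (a point): Middle of the black grip roller (11 mm diameter, 34 mm long, along the pot's y, turning easily on the wire (slightly damped), so that a pot held by it hangs level and the bail swings up without turning the hand) at the top of that bail, 62 mm from its hinge axis; folded down it is 53 mm above the desk and 35 mm clear of the pot's side, upright it is straight over the pot's centre, 115 mm above the pot's bottom. The point's axes are those of the bail.
- pot_white_center (a point): Centre, half-way up, of the steel sample pot with white fixed cap: 54 mm diameter, 60 mm tall, about 0.32 kg, heavy at its base, axes of the pot (z up, folded bail towards its -x). The bail's hinge axis runs along the pot's y, 53 mm above its bottom; hinge ears reach y = +-31 mm. May be absent.
- pot_white_bail (a joint): Angle of the wire bail of the pot with white cap: 0 folded down level (stop), 1.57 upright, 3.14 folded to the other side. Slightly stiff hinge (0.012 N m): a bail left upright stays up, one left near level sinks to its stop. The pot can also be dragged over the desk by its folded bail.
- pot_white_grip (a point): Middle of the black grip roller (11 mm diameter, 34 mm long, along the pot's y, turning easily on the wire (slightly damped), so that a pot held by it hangs level and the bail swings up without turning the hand) at the top of that bail, 62 mm from its hinge axis; folded down it is 53 mm above the desk and 35 mm clear of the pot's side, upright it is straight over the pot's centre, 115 mm above the pot's bottom. The point's axes are those of the bail.
- cup_yellow: Bystander: specimen cup with yellow lid, 60 x 60 x 70 mm, origin under its centre; leave it alone.
- cup_red: Bystander: specimen cup with red lid, 60 x 60 x 70 mm, origin under its centre; leave it alone.
- analyser_front (a point): Foot of the middle of the front of the tall analyser (530 mm wide along y, 470 mm tall) that stands on the desk behind the pots; keep arm and hand clear of it. Fixed. The desk's front edge lies 230 mm nearer the robot.

How it is judged:
By the outcome, as a careful person would: the job done as asked, in the order asked, and still so for the second after the job is handed in, with the robot touching nothing.
Of pot_green, pot_yellow, pot_white only 2 to 3 are there at a start; the rules pass over those that are not, and their reading is None.
At some moment in a run one of pot_green, pot_yellow, pot_white may be knocked a few centimetres aside while the robot is not near it.
It also fails if it takes over 210 s, if anything falls off the work surface, if the arm or the gripper's body presses on something with over 40 N, if the wrist force passes 120 N, or if a joint passes its speed limit or range.

## Robot

A 7-joint arm with a two-finger parallel gripper is mounted at the origin on a cart in front of the work surface, level with it; the furniture and walls round the work are solid. World frame = base frame: x ahead of the robot, y to its left, z up, the work surface at z = 0. Lengths are in m, angles in rad, forces in N, time in s.
With the tool pointing down it reaches from about 0.425 to 0.925 m from the base axis. Payload 6.8 kg.
Tool frame: the origin (TCP) lies at the very end of the fingers, on their centre line; the grasp point (between the pads) lies 19 mm behind it; z points along the fingers, y is the direction in which the jaws open and shut (so a half turn about z gives the same grasp; the last joint's range is limited). The gripper opens to 85 mm and grips with 20 to 120 N. Pads are 22 mm wide; open, the fingers measure 114 mm over their backs; the gripper's body (76 mm by 85 mm) begins 54 mm behind the grasp point. The pads swing forward as they close: fully open they stand 13 mm farther back than shut.
Start: joints at [1.148, 0.477, 0.022, 1.555, -0.011, 1.109, -0.083], TCP at [0.209, -0.642, 0.192] pointing down, gripper open.
Joint ranges: [-2.96, 2.96], [-0.34, 2.1], [-1.41, 1.46], [0.24, 2.44], [-1.37, 4.51], [0.17, 1.92], [-2.96, 2.96]. Speed limits (rad/s): [2.39, 2.39, 3.14, 3.14, 3.14, 3.14, 3.14].

## Interface

Orientations are given as a rotation vector (axis times angle).
In Python, from bench import monitor, viewer, job gives the robot as it stands. The module is installed in compiled form; this text tells all that it offers.
- The arm moves only by the tool drive_tool, never from a script. Its argument "commands" is a list of rows, each an object with "linear": the shift along the tool's x, y, z in m, a list of three; "dr": the turn, a rotation vector about the tool's x, y, z in degrees, a list of three; "jaw": the closure, from 0 (fully open) to 1 (shut). A call has 1 to 8 rows; each row shifts and turns the pose as measured when the row begins, along the tool's axes as they then stand; what a row does not reach is not made up. A row lasts 1/8 s, in which the tool goes at most 62.5 mm and 10.7 degrees, less where a joint would pass 70% of its speed; a pose out of reach is approached as far as the arm can. A call is refused whole if a number of a shift passes 0.0625 or a number of a turn 10.7, either way. A call with a gripper value outside its range is refused whole. The fingers move at their own pace and stop on an object; "force" is the grip in N (left out, the last holds). Time passes only in rows, so rows that do not move let the fingers close. It gives the time, the measured TCP pose, the force and the opening at its end, in the units of the state.
- monitor.get_obs(): the state, without advancing time (a new reading comes with each control period).
- viewer.grab_frame(name): name is "side" or "top" or "wrist"; returns the picture (420x560x3 uint8, red, green, blue); there is no depth.
- viewer.calibration(name): a dict with "K" (3x3 intrinsics, pixels), "R" (3x3) and "t" (3): a world point X has camera coordinates R X + t. Camera axes: x right, y down, z forward; pixel columns grow to the right and rows downward; lengths in m; the calibration is good to about 2 mm. A picture is of the moment at which its call begins: read the wrist's pose just before it. calibration takes no time and is no camera call; for the wrist camera it gives the pose at the moment of the call.
- job.hand_in(): hands the job in, once; it reports no verdict.
The state is a dict: "clock": time; "joints": joint angles; "qvel": joint speeds; "tau": joint torques, N m; "tcp_pos": TCP position; "orientation": TCP orientation; "contact_force": force on the tool from outside, world axes, zero at the start; "moment": the same for the moment, N m; "grip_width": finger opening in m.
Only numpy, scipy, OpenCV 4.12 (cv2) and the standard library are available. Lean on these libraries where they do the work, as an engineer would, in place of code of your own. Each camera call takes 0.05 s, during which the arm holds its last target.

## Working session

There is one attempt and no reset: what is moved stays moved. The work goes in short steps, Python scripts to look and compute and a tool call to move; the robot and the scene stay as the last step left them, time stands still between calls to the robot, and variables do not carry over. Pictures are saved under pics/ and viewed, and the job is handed in when it is done.

Besides the shell and the picture viewer there is one more tool, called as name([rows], argument=value, ...), one row to a line, values as JSON. drive_tool: Moves the arm, as the interface text tells. Its arguments: {"type":"object","properties":{"commands":{"type":"array"},"force":{"type":"number"}},"required":["commands"]}

```bash
mkdir -p pics
python3 - <<'E'
from bench import monitor, viewer, job
import cv2,numpy as np
np.set_printoptions(precision=4,suppress=True)
for n in ["side","top","wrist"]:
    c=viewer.calibration(n); im=viewer.grab_frame(n)
    print(n,c["K"].tolist(),c["R"].tolist(),c["t"].tolist())
    cv2.imwrite(f"pics/a_{n}.png",im[:,:,::-1])
print(monitor.get_obs())
E
```

```text
side [[408.7143252072809, 0.0, 277.68824149235587], [0.0, 408.7143252072809, 211.9224372811369], [0.0, 0.0, 1.0]] [[0.9738397900966298, -0.2268527709072821, -0.013186491430244005], [-0.15784741955580583, -0.6335856532717757, -0.7573991101841552], [0.16346331504079165, 0.7396668441263708, -0.6528190440972214]] [-0.5106115079364276, 0.14281917219967502, 1.1471962301385827]
top [[423.6471497086937, 0.0, 281.80828201061223], [0.0, 423.6471497086937, 212.50953391220855], [0.0, 0.0, 1.0]] [[-0.017232299173189736, -0.9998500981689782, -0.0016819799909520863], [-0.9796633703497554, 0.01722067461995014, -0.1999078016501408], [0.1999067999347794, -0.0017970968582929462, -0.9798132688337702]] [-0.03312330927154751, 0.5379133026748113, 1.448902845122074]
wrist [[300.29699899240046, 0.0, 281.26133028328354], [0.0, 300.29699899240046, 204.01585970933368], [0.0, 0.0, 1.0]] [[0.30957581515235627, -0.9508735769498602, -0.0015017760600559947], [-0.8988021551574894, -0.2931376768528825, 0.3259217517956568], [-0.3103506090810984, -0.09954769242868204, -0.9453955555084433]] [-0.6723850304930433, -0.041725878715103554, 0.3797431528440125]
{'clock': 0.15, 'joints': array([ 1.1479,  0.4777,  0.0223,  1.5562, -0.0115,  1.1093, -0.0831]), 'qvel': array([ 0.0009, -0.003 ,  0.0022, -0.0045, -0.0009, -0.0012, -0.0008]), 'tau': array([  0.0021, -59.6924,   1.6098, -28.1492,   0.0126,   0.0065,
        -0.    ]), 'tcp_pos': array([ 0.2088, -0.6413,  0.1907]), 'orientation': array([-3.1013, -0.4922,  0.0005]), 'contact_force': array([ 0.0713,  0.2664, -0.0733]), 'moment': array([ 0.0039,  0.0012, -0.0555]), 'grip_width': 0.08526025652979076}
```

View pics/a_side.png

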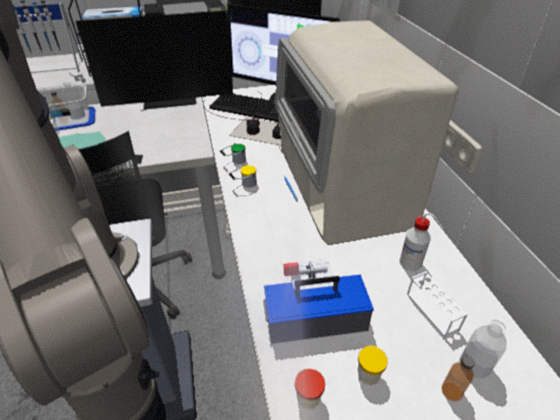

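View pics/a_top.png

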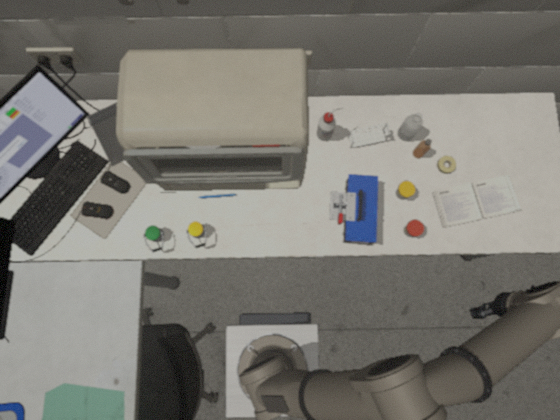

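View pics/a_wrist.png

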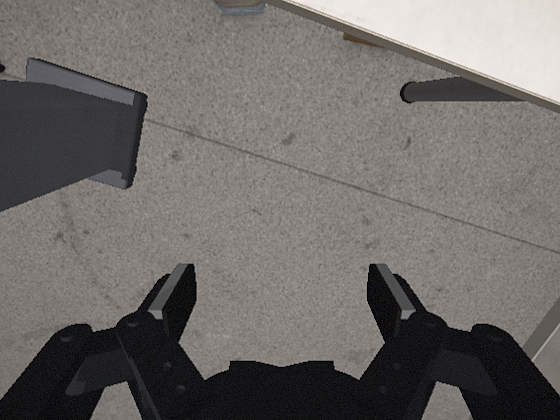

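The pictures show a green and a yellow pot at top-view pixels (153,233) and (196,230), and the carrier at about (361,208). I'll zoom in to check whether a white pot is there too.

```bash
cat > h.py <<'E'
from bench import monitor, viewer, job
import cv2,numpy as np
from scipy.spatial.transform import Rotation as Ro
np.set_printoptions(precision=4,suppress=True)
def ray(c,u,v):
    d=c["R"].T@np.linalg.inv(c["K"])@np.array([u,v,1.]); o=-c["R"].T@c["t"]; return o,d
def onz(c,u,v,z):
    o,d=ray(c,u,v); return o+d*(z-o[2])/d[2]
def proj(c,X):
    p=c["K"]@(c["R"]@np.array(X)+c["t"]); return p[:2]/p[2]
def tri(c1,p1,c2,p2):
    o1,d1=ray(c1,*p1);o2,d2=ray(c2,*p2)
    s=np.linalg.lstsq(np.c_[d1,-d2],o2-o1,rcond=None)[0]
    a=o1+s[0]*d1;b=o2+s[1]*d2
    return (a+b)/2,np.linalg.norm(a-b)
def crop(im,x0,y0,x1,y1,f,name):
    cv2.imwrite(name,cv2.resize(im[y0:y1,x0:x1,::-1],None,fx=f,fy=f,interpolation=cv2.INTER_CUBIC))
def st():
    o=monitor.get_obs(); R=Ro.from_rotvec(o["orientation"]).as_matrix()
    print("t",round(o["clock"],2),"tcp",o["tcp_pos"],"R",R.round(3).tolist(),"F",o["contact_force"],"w",round(o["grip_width"],4)); return o,R
def mv(target):
    o,R=st(); print("tool delta",R.T@(np.array(target)-o["tcp_pos"]))
E
python3 - <<'E'
from h import *
a=cv2.imread("pics/a_top.png")[:,:,::-1];b=cv2.imread("pics/a_side.png")[:,:,::-1]
crop(a,130,200,250,260,6,"pics/b1.png");crop(a,310,165,440,255,6,"pics/b2.png");crop(b,220,130,310,210,7,"pics/b3.png");crop(b,250,240,400,410,3.5,"pics/b4.png")
E
```

```text
(no output)
```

View pics/b1.png

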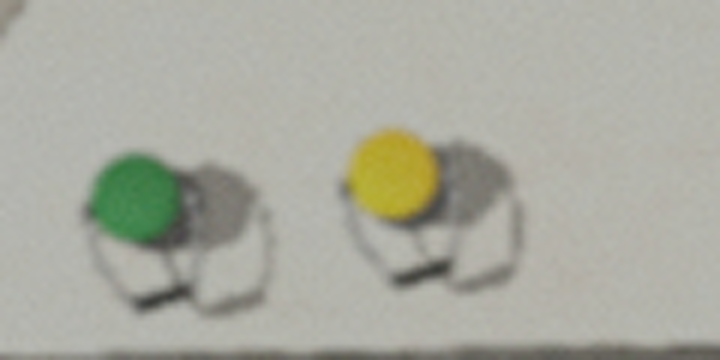

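View pics/b2.png

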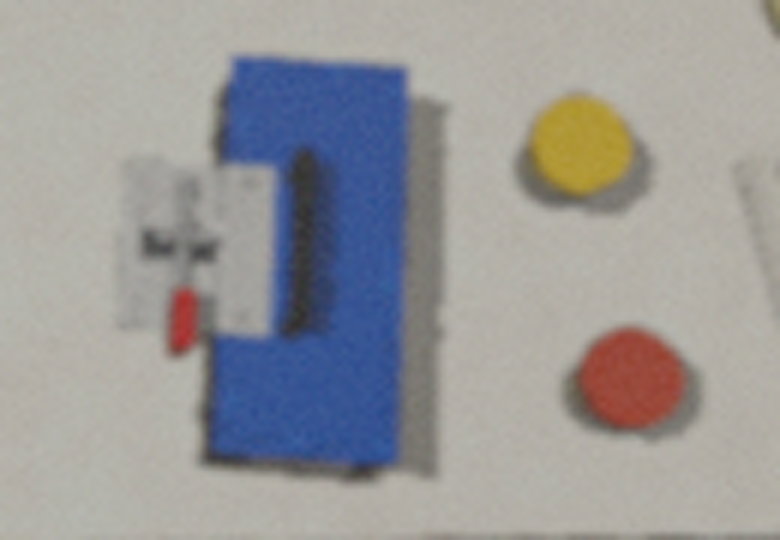

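View pics/b3.png

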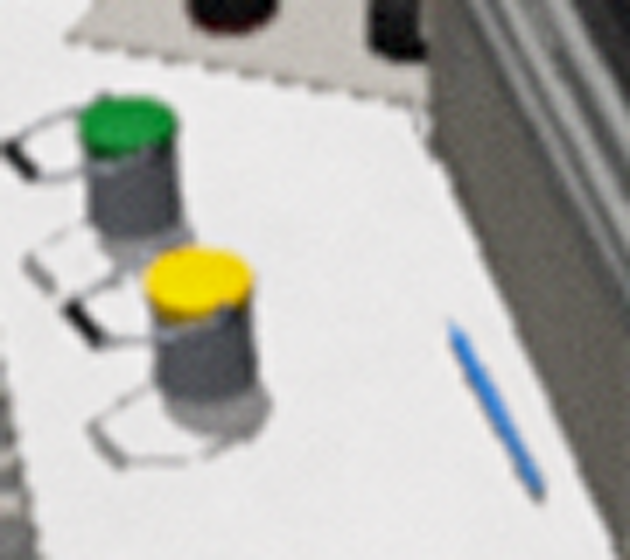

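View pics/b4.png

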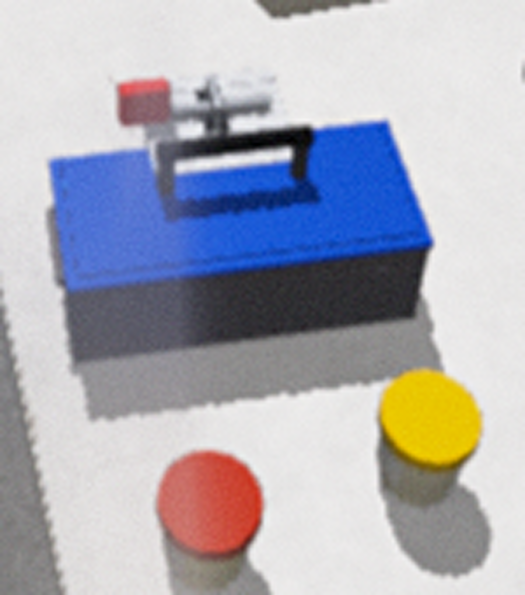

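Run:
```python
from h import *
a=cv2.imread("pics/a_top.png");b=cv2.imread("pics/a_side.png")
ct=viewer.calibration("top");cs=viewer.calibration("side")
def cents(im,lo,hi,roi,n):
    h=cv2.cvtColor(im,cv2.COLOR_BGR2HSV);m=cv2.inRange(h,lo,hi);mm=np.zeros_like(m);x0,y0,x1,y1=roi;mm[y0:y1,x0:x1]=m[y0:y1,x0:x1]
    cs_,_=cv2.findContours(mm,cv2.RETR_EXTERNAL,cv2.CHAIN_APPROX_NONE);cs_=sorted(cs_,key=cv2.contourArea)[-n:]
    return mm,cs_
def cen(m): 
    M=cv2.moments(m,True);return M["m10"]/M["m00"],M["m01"]/M["m00"]
# lid
m,c=cents(a,(105,120,60),(130,255,255),(310,165,440,255),1)
hull=cv2.convexHull(c[0]);P=np.array([onz(ct,*p[0],.088)[:2] for p in hull]);r=cv2.minAreaRect((P*1000).astype(np.float32))
print("lid top",r,cv2.boxPoints(r).round(1).tolist())
m,c=cents(b,(105,120,60),(130,255,255),(250,240,400,345),1)
hull=cv2.convexHull(c[0]);P=np.array([onz(cs,*p[0],.088)[:2] for p in hull]);r=cv2.minAreaRect((P*1000).astype(np.float32))
print("lid side",r,cv2.boxPoints(r).round(1).tolist())
for nm,lo,hi,rt,rs,z in [("green",(40,80,30),(80,255,255),(130,215,175,250),(225,130,260,170),.06),("yellow",(20,120,80),(35,255,255),(180,215,215,250),(235,160,265,190),.06),("red",(0,120,60),(6,255,255),(330,205,350,230),(275,255,305,280),.10),("cupy",(20,120,80),(35,255,255),(390,175,425,205),(350,340,395,375),.07),("cupr",(0,100,60),(8,255,255),(400,215,430,240),(290,360,330,402),.07)]:
    pt=cen(cents(a,lo,hi,rt,1)[0]);ps=cen(cents(b,lo,hi,rs,1)[0])
    print(nm,pt,ps,onz(ct,*pt,z),onz(cs,*ps,z),tri(ct,pt,cs,ps))
# rollers (dark) px by eye
for nm,pt,ps in [("rollG",(130+161/6,200+298/6),(220+21/7,130+160/7)),("rollY",(130+421/6,200+273/6),(220+83/7,130+325/7))]:
    print(nm,onz(ct,*pt,.053),onz(cs,*ps,.053),tri(ct,pt,cs,ps))
# handle
pt1=(310+305/6,165+152/6);pt2=(310+290/6,165+330/6);print("handle",onz(ct,*pt1,.126),onz(ct,*pt2,.126))
ps1=(250+160/3.5,240+147/3.5);ps2=(250+310/3.5,240+133/3.5);print(onz(cs,*ps1,.133),onz(cs,*ps2,.133))
```

```text
lid top ((542.5921630859375, -319.1959533691406), (102.77266693115234, 232.99290466308594), 85.0096435546875) [[422.1000061035156, -360.29998779296875], [654.2000122070312, -380.5], [663.0999755859375, -278.1000061035156], [431.0, -257.8999938964844]]
lid side ((542.06982421875, -325.32244873046875), (106.81034851074219, 234.51895141601562), 84.79640197753906) [[420.3999938964844, -367.8999938964844], [654.0, -389.1000061035156], [663.7000122070312, -282.79998779296875], [430.1000061035156, -261.5]]
green (152.40397350993376, 232.7086092715232) (237.5, 147.68367346938774) [0.4719 0.4119 0.06  ] [0.4696 0.4049 0.06  ] (array([0.4716, 0.4134, 0.0549]), np.float64(0.0021745539460483504))
yellow (195.2439024390244, 228.7439024390244) (247.70229007633588, 170.01526717557252) [0.4833 0.2622 0.06  ] [0.4812 0.2566 0.06  ] (array([0.483 , 0.2631, 0.0556]), np.float64(0.001981434410441832))
red (340.3, 217.73333333333332) (285.6666666666667, 265.3333333333333) [ 0.5061 -0.2426  0.1   ] [ 0.4938 -0.2229  0.1   ] (array([ 0.4959, -0.2394,  0.12  ]), np.float64(0.01265403111996441))
cupy (406.4221105527638, 189.01507537688443) (372.3100303951368, 359.9179331306991) [ 0.6114 -0.4861  0.07  ] [ 0.6106 -0.4899  0.07  ] (array([ 0.6125, -0.4875,  0.0652]), np.float64(0.0002591479713224676))
cupr (414.80645161290323, 227.80645161290323) (309.971181556196, 383.471181556196) [ 0.4715 -0.5047  0.07  ] [ 0.4721 -0.5079  0.07  ] (array([ 0.4725, -0.506 ,  0.0659]), np.float64(0.0006262699639781694))
rollG [0.4128 0.396  0.053 ] [0.4147 0.3945 0.053 ] (array([0.4139, 0.3964, 0.0517]), np.float64(0.0018089202740340007))
rollY [0.4248 0.245  0.053 ] [0.4248 0.2429 0.053 ] (array([0.425 , 0.2453, 0.0512]), np.float64(6.381149881282556e-06))
handle [ 0.5951 -0.3132  0.126 ] [ 0.4924 -0.2992  0.126 ]
[ 0.4965 -0.3051  0.133 ] [ 0.5935 -0.3169  0.133 ]
```

Run:
```python
from h import *
ct=viewer.calibration("top");cs=viewer.calibration("side")
print("edge",[onz(ct,u,v,0)for u,v in [(150,262),(330,257),(500,253)]])
print("analyser foot right",onz(ct,299,187,0),onz(cs,330,236,0))
o,R=st()
# target over pin, tool x: choose nearest of +-(carrier y)
d=np.array([.996,-.0903,0])
for s in (1,-1):
    X=s*d;Z=np.array([0,0,-1.]);Y=np.cross(Z,X);Rt=np.c_[X,Y,Z]
    print(s,np.degrees(Ro.from_matrix(R.T@Rt).as_rotvec()),"delta",R.T@(np.array([.47,-.24,.30])-o["tcp_pos"]))
```

```text
edge [array([0.3751, 0.4344, 0.    ]), array([ 0.3818, -0.2133,  0.    ]), array([ 0.3855, -0.8266,  0.    ])]
analyser foot right [ 0.6442 -0.1083  0.    ] [ 0.6714 -0.0549  0.    ]
t 0.15 tcp [ 0.2088 -0.6413  0.1907] R [[0.951, 0.31, -0.001], [0.31, -0.951, 0.001], [-0.0, -0.001, -1.0]] F [ 0.0713  0.2664 -0.0733] w 0.0853
1 [-0.0815  0.0227 23.2168] delta [ 0.3726 -0.3009 -0.1089]
-1 [  -0.0315   -0.113  -156.7832] delta [ 0.3726 -0.3009 -0.1089]
```

drive_tool([
  {"linear":[0,0,-0.055],"dr":[0,0,7.7],"jaw":0},
  {"linear":[0,0,-0.055],"dr":[0,0,7.7],"jaw":0},
  {"linear":[0,0,0],"dr":[0,0,7.7],"jaw":0},
  {"linear":[0.03,-0.05,0],"dr":[0,0,0],"jaw":0},
  {"linear":[0.03,-0.05,0],"dr":[0,0,0],"jaw":0},
  {"linear":[0.03,-0.05,0],"dr":[0,0,0],"jaw":0},
  {"linear":[0.03,-0.05,0],"dr":[0,0,0],"jaw":0},
  {"linear":[0.03,-0.05,0],"dr":[0,0,0],"jaw":0},
])

```text
clock: 1.15
tcp_pos: [0.3836, -0.4047, 0.301]
orientation: [-3.133, 0.176, 0.008]
contact_force: [0.5, -0.1, 0.3]
grip_width: 0.0853
```

drive_tool([
  {"linear":[0.017,-0.043,0],"dr":[0,0,0],"jaw":0.5},
  {"linear":[0.017,-0.043,0],"dr":[0,0,0],"jaw":0.5},
  {"linear":[0.017,-0.043,0],"dr":[0,0,0],"jaw":0.5},
  {"linear":[0.017,-0.043,0],"dr":[0,0,0],"jaw":0.5},
  {"linear":[0,0,0],"dr":[0,0,0],"jaw":0.5},
  {"linear":[0,0,0],"dr":[0,0,0],"jaw":0.5},
])

```text
clock: 1.9
tcp_pos: [0.4744, -0.2299, 0.3003]
orientation: [-3.132, 0.161, 0.009]
contact_force: [0.6, -1.4, -0.3]
grip_width: 0.0428
```

Run:
```python
from h import *
st(); c=viewer.calibration("wrist"); im=viewer.grab_frame("wrist"); cv2.imwrite("pics/c_w.png",im[:,:,::-1])
np.savez("c_w.npz",**c); print(-c["R"].T@c["t"],c["R"][2])
```

```text
t 1.9 tcp [ 0.4744 -0.2299  0.3003] R [[0.995, -0.102, -0.006], [-0.102, -0.995, 0.006], [-0.006, -0.005, -1.0]] F [ 0.6186 -1.4455 -0.2667] w 0.0428
[ 0.5587 -0.2377  0.4808] [-0.3293  0.0381 -0.9435]
```

View pics/c_w.png

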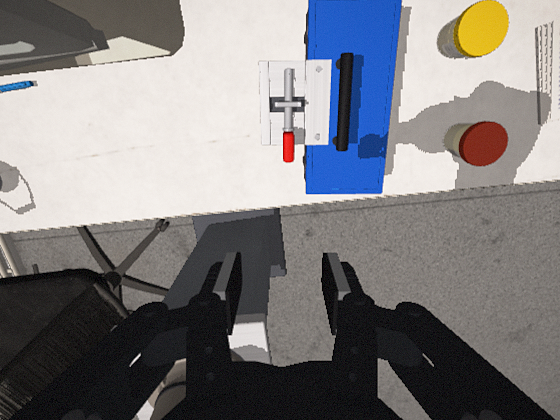

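The wrist view shows the red grip at about (288,147), the shaft running through the staple at (289,103), and the handle bar spanning (348,54) to (342,150).

Run:
```python
from h import *
c=dict(np.load("c_w.npz"));im=cv2.imread("pics/c_w.png");h=cv2.cvtColor(im,cv2.COLOR_BGR2HSV)
m=cv2.inRange(h,(0,150,100),(6,255,255))|cv2.inRange(h,(175,150,100),(180,255,255));m[:, :260]=0;m[:,320:]=0;m[180:]=0
ys,xs=np.where(m>0);print("red bbox",xs.min(),xs.max(),ys.min(),ys.max())
# brighter top face
v=h[:,:,2];t=(m>0)&(v>np.median(v[m>0])*0.0);
for r in range(ys.min(),ys.max()+1): print(r,xs[ys==r].min(),xs[ys==r].max(),int(v[r][m[r]>0].mean()),end="; ")
print()
print("grip top edge far",onz(c,288.5,ys.min(),.122),"near",onz(c,288.5,ys.max(),.122),onz(c,288.5,ys.max(),.086))
d=((v<50)&(h[:,:,1]<255)).astype(np.uint8);d[:, :335]=0;d[:,358:]=0;d[:45]=0;d[155:]=0
y2,x2=np.where(d>0);r=cv2.fitEllipse(np.c_[x2,y2].astype(np.float32)[:,None]) if 0 else cv2.minAreaRect(np.c_[x2,y2].astype(np.float32));B=cv2.boxPoints(r);print(r,B)
print("handle corners",[onz(c,*p,.133)[:2] for p in B], "c",onz(c,*r[0],.133))
print("staple", onz(c,289,103,.106),"shaft end",onz(c,289.5,69,.094))
m=cv2.inRange(h,(105,150,60),(130,255,255));m[200:]=0;m[:,:300]=0
k,_=cv2.findContours(m,cv2.RETR_EXTERNAL,cv2.CHAIN_APPROX_NONE);k=max(k,key=cv2.contourArea)[:,0]
print("lid near corners",onz(c,*k[np.argmax(k[:,1]-k[:,0]*.5)],.088),onz(c,*k[np.argmax(k[:,1]+k[:,0]*.5)],.088))
L=k[(k[:,1]>160)&(k[:,1]<185)]
for s in(1,-1):
    e=np.array([ (L[L[:,1]==q][:,0].max() if s>0 else L[L[:,1]==q][:,0].min(),q) for q in(162,183)]);print(s,onz(c,*e[0],.088),onz(c,*e[1],.088))
```

```text
red bbox 283 293 133 161
133 283 292 143; 134 283 292 187; 135 283 293 205; 136 283 293 213; 137 283 293 216; 138 283 293 219; 139 283 293 218; 140 283 293 217; 141 283 293 218; 142 283 293 218; 143 283 293 218; 144 283 293 219; 145 283 293 219; 146 283 293 218; 147 283 293 218; 148 283 293 218; 149 283 293 218; 150 283 293 218; 151 283 293 219; 152 283 293 218; 153 283 293 219; 154 283 293 219; 155 283 293 219; 156 283 293 219; 157 283 293 220; 158 283 293 220; 159 283 293 222; 160 284 292 225; 161 285 291 216; 
grip top edge far [ 0.5201 -0.2406  0.122 ] near [ 0.4872 -0.2375  0.122 ] [ 0.4801 -0.2375  0.086 ]
((343.4999694824219, 101.5), (16.012344360351562, 97.1434097290039), 0.795723557472229) [[334.82   149.9558]
 [336.1691  52.8218]
 [352.1799  53.0442]
 [350.8308 150.1782]]
handle corners [array([ 0.4968, -0.2919]), array([ 0.5977, -0.2977]), array([ 0.5957, -0.3143]), array([ 0.4947, -0.3102])] c [ 0.5488 -0.3037  0.133 ]
staple [ 0.5529 -0.2446  0.106 ] shaft end [ 0.5905 -0.249   0.094 ]
lid near corners [ 0.434  -0.2571  0.088 ] [ 0.4251 -0.3591  0.088 ]
1 [ 0.4664 -0.3627  0.088 ] [ 0.4379 -0.359   0.088 ]
-1 [ 0.4768 -0.2604  0.088 ] [ 0.4482 -0.2582  0.088 ]
```

drive_tool([
  {"linear":[0.0255,0.008,0.05],"dr":[0,0,0],"jaw":0.5},
  {"linear":[0,0,0.05],"dr":[0,0,0],"jaw":0.5},
  {"linear":[0,0,0.04],"dr":[0,0,0],"jaw":0.5},
  {"linear":[0,0,0],"dr":[0,0,0],"jaw":0.5},
])

```text
clock: 2.45
tcp_pos: [0.4978, -0.2463, 0.1578]
orientation: [-3.134, 0.176, 0.005]
contact_force: [-0.7, 0.4, 1.0]
grip_width: 0.0429
```

Run:
```python
from h import *
mv([.498,-.239,.093]); c=viewer.calibration("wrist"); im=viewer.grab_frame("wrist"); cv2.imwrite("pics/d_w.png",im[:,:,::-1])
```

```text
t 2.45 tcp [ 0.4978 -0.2463  0.1578] R [[0.994, -0.112, -0.003], [-0.112, -0.994, 0.003], [-0.003, -0.003, -1.0]] F [-0.666   0.4161  0.9503] w 0.0429
tool delta [-0.0004 -0.0071  0.0649]
```

View pics/d_w.png

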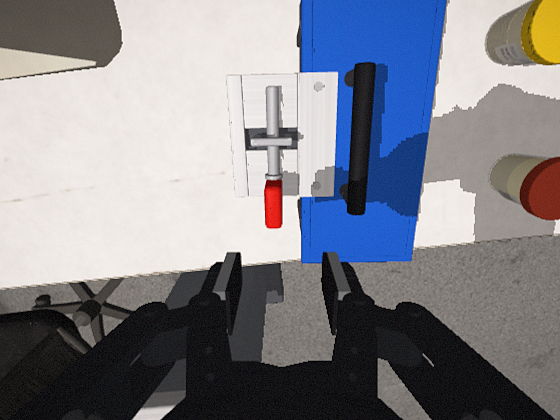

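Run:
```python
from h import *
c=viewer.calibration("wrist")
print(onz(c,273.5,181,.122),onz(c,273.5,227,.122),onz(c,273.5,227,.086),"st",onz(c,271,142,.109),"handle",onz(c,365,63,.133),onz(c,357,213,.133))
```

```text
[ 0.5263 -0.2424  0.122 ] [ 0.4891 -0.2379  0.122 ] [ 0.4737 -0.2351  0.086 ] st [ 0.5536 -0.2434  0.109 ] handle [ 0.5988 -0.3095  0.133 ] [ 0.498  -0.3015  0.133 ]
```

drive_tool([
  {"linear":[0.002,-0.007,0.03],"dr":[0,0,0.5],"jaw":0.5},
  {"linear":[0,0,0.025],"dr":[0,0,0],"jaw":0.5},
  {"linear":[0,0,0],"dr":[0,0,0],"jaw":0.5},
])

```text
clock: 2.88
tcp_pos: [0.5066, -0.2444, 0.1113]
orientation: [3.133, -0.196, 0.018]
contact_force: [0.7, 0.8, -0.3]
grip_width: 0.0427
```

Run:
```python
from h import *
mv([.501,-.2395,.093]); c=viewer.calibration("wrist"); im=viewer.grab_frame("wrist"); cv2.imwrite("pics/d_w2.png",im[:,:,::-1])
```

```text
t 2.88 tcp [ 0.5066 -0.2444  0.1113] R [[0.992, -0.125, 0.011], [-0.125, -0.992, -0.003], [0.012, 0.002, -1.0]] F [ 0.6506  0.7567 -0.2843] w 0.0427
tool delta [-0.0064 -0.0042  0.0182]
```

View pics/d_w2.png

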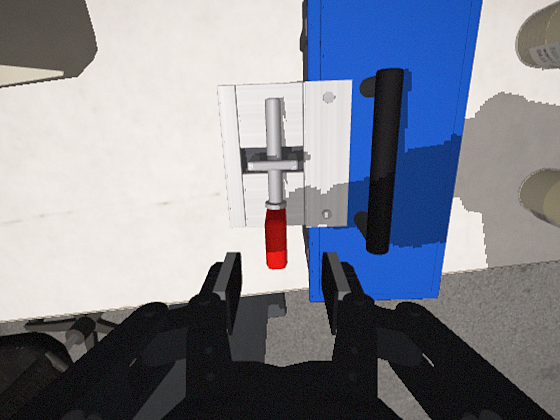

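```bash
cat >> h.py <<'E'
def mv(target,yaw=-5.7):
    o,R=st(); a=np.radians(yaw);X=np.array([np.cos(a),np.sin(a),0]);Z=np.array([0,0,-1.]);Rt=np.c_[X,np.cross(Z,X),Z]
    print("yaw",np.degrees(np.arctan2(R[1,0],R[0,0])).round(2),"delta in tool",R.T@(np.array(target)-o["tcp_pos"]),"dr",np.degrees(Ro.from_matrix(R.T@Rt).as_rotvec()).round(2),"delta in target frame",Rt.T@(np.array(target)-o["tcp_pos"]))
E
python3 - <<'E'
from h import *
mv([.501,-.2395,.093])
E
```

```text
t 2.92 tcp [ 0.5076 -0.2447  0.1124] R [[0.992, -0.125, 0.013], [-0.125, -0.992, -0.004], [0.014, 0.003, -1.0]] F [1.139  0.378  0.0741] w 0.0427
yaw -7.17 delta in tool [-0.0075 -0.0043  0.0193] dr [ 0.16 -0.79 -1.47] delta in target frame [-0.0071 -0.0045  0.0194]
```

drive_tool([
  {"linear":[-0.0065,-0.0045,0.008],"dr":[0.1,-0.8,-1.5],"jaw":0.5},
  {"linear":[0,0,0],"dr":[0,0,0],"jaw":0.5},
])

```text
clock: 3.18
tcp_pos: [0.5034, -0.2402, 0.1073]
orientation: [3.135, -0.153, 0.006]
contact_force: [0.4, -0.5, 1.1]
grip_width: 0.0428
```

Run:
```python
from h import *
mv([.501,-.2395,.093])
```

```text
t 3.17 tcp [ 0.5034 -0.2402  0.1073] R [[0.995, -0.098, 0.004], [-0.098, -0.995, -0.003], [0.004, 0.002, -1.0]] F [ 0.3675 -0.4972  1.1125] w 0.0428
yaw -5.6 delta in tool [-0.0025 -0.0005  0.0143] dr [ 0.14 -0.22  0.1 ] delta in target frame [-0.0025 -0.0005  0.0143]
```

drive_tool([
  {"linear":[-0.0025,-0.0005,0.011],"dr":[0,-0.2,0],"jaw":0.5},
  {"linear":[0,0,0],"dr":[0,0,0],"jaw":0.5},
  {"linear":[0,0,0],"dr":[0,0,0],"jaw":0.7},
  {"linear":[0,0,0],"dr":[0,0,0],"jaw":0.9},
  {"linear":[0,0,0],"dr":[0,0,0],"jaw":1},
  {"linear":[0,0,0],"dr":[0,0,0],"jaw":1},
], force=30)

```text
clock: 3.92
tcp_pos: [0.5015, -0.2398, 0.0966]
orientation: [3.135, -0.154, 0.002]
contact_force: [0.3, -1.1, 0.7]
grip_width: -0.0
```

Run:
```python
from h import *
mv([.501,-.2395,.093]); c=viewer.calibration("wrist"); im=viewer.grab_frame("wrist"); cv2.imwrite("pics/d_w3.png",im[:,:,::-1])
```

```text
t 3.92 tcp [ 0.5015 -0.2398  0.0966] R [[0.995, -0.098, 0.001], [-0.098, -0.995, -0.003], [0.002, 0.003, -1.0]] F [ 0.2956 -1.0533  0.6901] w -0.0
yaw -5.61 delta in tool [-0.0005 -0.0002  0.0036] dr [ 0.17 -0.09  0.09] delta in target frame [-0.0005 -0.0002  0.0036]
```

View pics/d_w3.png

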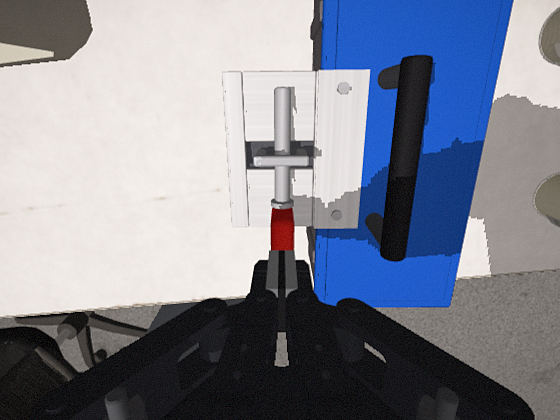

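Run:
```python
from h import *
c=viewer.calibration("wrist")
print("tcp px",proj(c,[.5015,-.2398,.0966]),"grasp pt",proj(c,[.5015,-.2398,.1156]))
im=viewer.grab_frame("side");crop(im,250,220,370,310,6,"pics/d_s.png")
cs=viewer.calibration("side");print((proj(cs,[.5015,-.2398,.0966])-[250,220])*6)
```

```text
tcp px [283.9449 234.4101] grasp pt [284.3304 247.6953]
[242.7548 304.7864]
```

View pics/d_s.png

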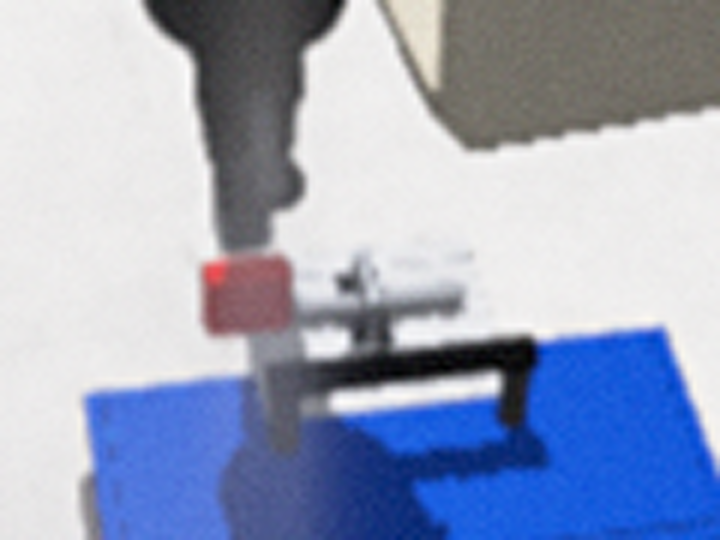

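Run:
```python
from h import *
c=viewer.calibration("wrist")
for X in [[.526,-.242,.122],[.489,-.238,.122],[.489,-.238,.086],[.5125,-.24,.122],[.5125,-.24,.0966],[.4905,-.24,.122]]: print(X,proj(c,X))
im=cv2.imread("pics/d_w3.png")[:,:,::-1];crop(im,230,190,340,300,5,"pics/d_w3c.png")
cs=viewer.calibration("side");print(-cs["R"].T@cs["t"]);st()
im=viewer.grab_frame("top");crop(im,300,160,390,250,6,"pics/d_t.png")
```

```text
[0.526, -0.242, 0.122] [284.2718 213.0836]
[0.489, -0.238, 0.122] [283.4576 271.7545]
[0.489, -0.238, 0.086] [282.9159 244.394 ]
[0.5125, -0.24, 0.122] [283.0147 235.5377]
[0.5125, -0.24, 0.0966] [282.6525 218.9506]
[0.4905, -0.24, 0.122] [286.5785 269.2589]
[ 0.3323 -0.8739  0.8503]
t 4.03 tcp [ 0.5015 -0.2398  0.0965] R [[0.995, -0.098, 0.001], [-0.098, -0.995, -0.003], [0.002, 0.003, -1.0]] F [0.588  0.229  0.8097] w -0.0001
```

View pics/d_w3c.png

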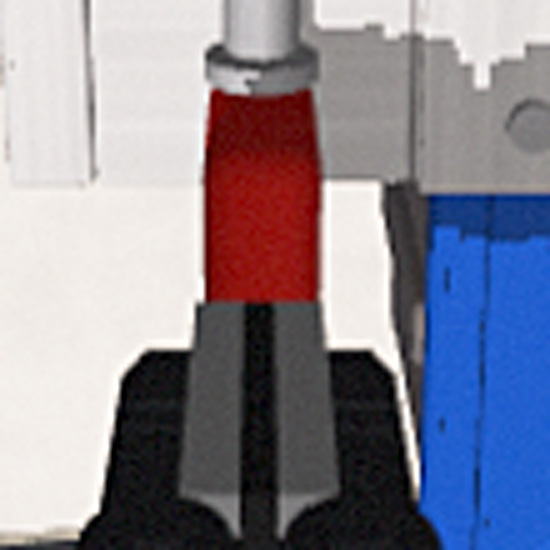

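View pics/d_t.png

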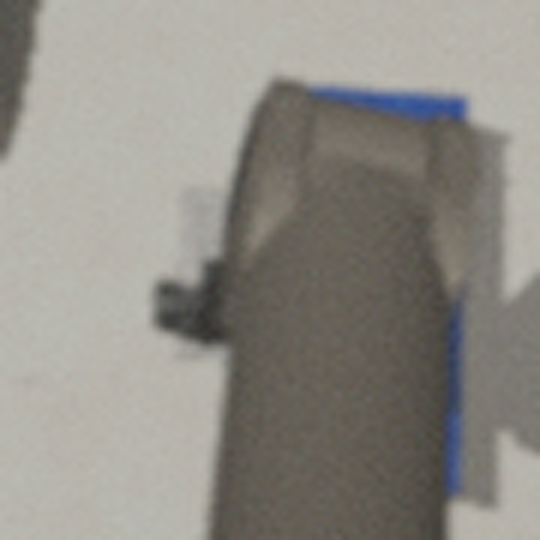

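drive_tool([
  {"linear":[0,0,-0.05],"dr":[0,0,0],"jaw":1},
  {"linear":[-0.03,0,0],"dr":[0,0,0],"jaw":1},
  {"linear":[0,0,0],"dr":[0,0,0],"jaw":1},
])

```text
clock: 4.45
tcp_pos: [0.4708, -0.2365, 0.1476]
orientation: [3.135, -0.153, 0.001]
contact_force: [0.6, -0.0, -0.1]
grip_width: -0.0001
```

Run:
```python
from h import *
o,R=st(); p=o["tcp_pos"]
im=viewer.grab_frame("side");crop(im,240,180,360,280,6,"pics/e_s.png")
cs=viewer.calibration("side");print((proj(cs,p)-[240,180])*6, (proj(cs,p+[0,0,.019])-[240,180])*6, (proj(cs,p+[0,0,.04])-[240,180])*6)
im=viewer.grab_frame("wrist");crop(im,200,150,340,300,4,"pics/e_w.png")
```

```text
t 4.45 tcp [ 0.4708 -0.2365  0.1476] R [[0.995, -0.097, 0.0], [-0.097, -0.995, -0.003], [0.001, 0.003, -1.0]] F [ 0.6006 -0.0197 -0.0994] w -0.0001
[224.9631 465.8088] [224.2944 431.9018] [223.5345 393.3697]
```

View pics/e_s.png

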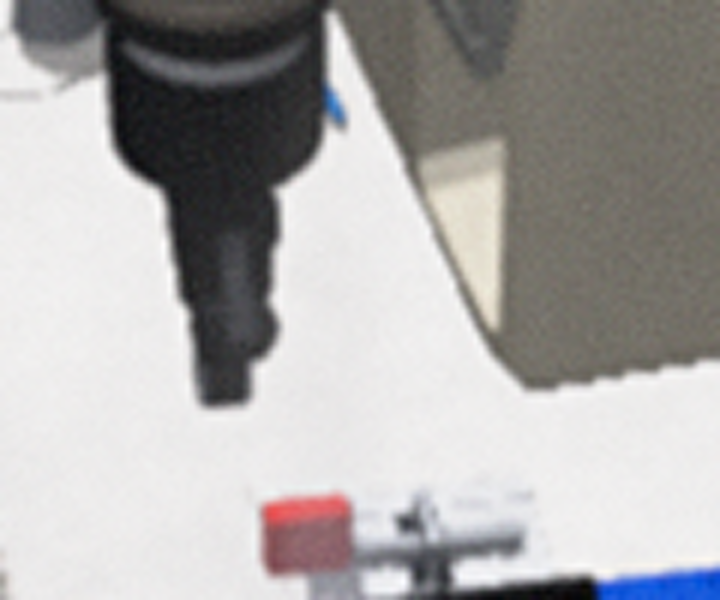

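View pics/e_w.png

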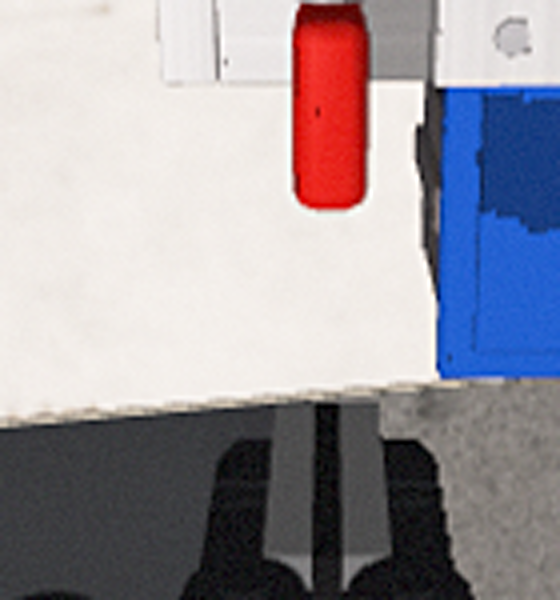

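Run:
```python
from h import *
c1=dict(np.load("c_w.npz"));c2=viewer.calibration("wrist");cs=viewer.calibration("side");ct=viewer.calibration("top")
im=viewer.grab_frame("wrist");cv2.imwrite("pics/f_w.png",im[:,:,::-1])
print("grip near top, c_w/now",tri(c1,(288.5,161),c2,(282,202)))
print("near top now/side",tri(c2,(282,202),cs,(240+262/6,180+510/6)))
o,R=st();p=o["tcp_pos"]
C=-c2["R"].T@c2["t"];print("cam in tool",R.T@(C-p))
```

```text
grip near top, c_w/now (array([ 0.4871, -0.2371,  0.121 ]), np.float64(0.0008650590325936713))
near top now/side (array([ 0.4858, -0.2364,  0.1177]), np.float64(0.0006835739690464707))
t 4.6 tcp [ 0.4738 -0.2364  0.1478] R [[0.995, -0.096, 0.003], [-0.096, -0.995, -0.003], [0.003, 0.002, -1.0]] F [-0.7473  0.3111  0.038 ] w -0.0005
cam in tool [ 0.0834 -0.0018 -0.1813]
```

View pics/f_w.png

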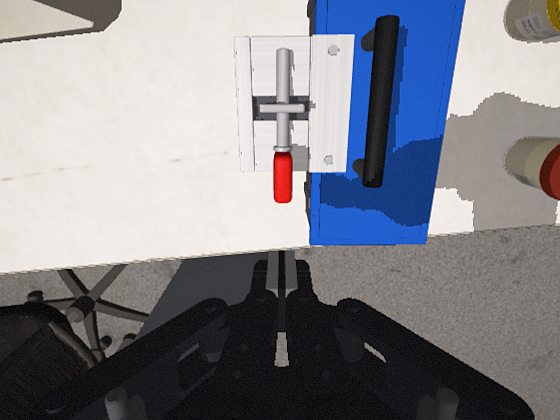

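Run:
```python
from h import *
c2=viewer.calibration("wrist");cs=viewer.calibration("side")
o,R=st();p=o["tcp_pos"]
for q in [(223,405),(248,402),(200,405)]:
    X,e=tri(c2,(281,250.5),cs,(240+q[0]/6,180+q[1]/6)); print(X,e,R.T@(X-p))
```

```text
t 4.6 tcp [ 0.4738 -0.2364  0.1478] R [[0.995, -0.096, 0.003], [-0.096, -0.995, -0.003], [0.003, 0.002, -1.0]] F [-0.7473  0.3111  0.038 ] w -0.0005
[ 0.4736 -0.2329  0.1748] 0.0055734496206428265 [-0.0004 -0.0033 -0.027 ]
[ 0.4798 -0.2353  0.1803] 0.0017076529453390397 [ 0.006  -0.0015 -0.0324]
[ 0.4682 -0.2306  0.171 ] 0.01291680039822457 [-0.006  -0.0051 -0.0232]
```

The reported TCP sits about 34 mm beyond the visible fingertips. In both the side and wrist views, the tips (wrist pixel (281,250)) are above the grip's top, which explains the empty grasp. I'll regrasp lower, using the tip position seen in the images.

Run:
```python
from h import *
mv([.503,-.2395,.064])
```

```text
t 4.6 tcp [ 0.4738 -0.2364  0.1478] R [[0.995, -0.096, 0.003], [-0.096, -0.995, -0.003], [0.003, 0.002, -1.0]] F [-0.7473  0.3111  0.038 ] w -0.0005
yaw -5.51 delta in tool [0.0291 0.0001 0.0839] dr [ 0.14 -0.19  0.19] delta in target frame [0.0294 0.0002 0.0838]
```

drive_tool([
  {"linear":[0.03,0,0],"dr":[0,0,0],"jaw":0.5},
  {"linear":[0,0,0],"dr":[0,0,0],"jaw":0.5},
  {"linear":[0,0,0.02],"dr":[0,0,0],"jaw":0.5},
  {"linear":[0,0,0],"dr":[0,0,0],"jaw":0.5},
])

```text
clock: 5.1
tcp_pos: [0.5051, -0.2388, 0.1263]
orientation: [3.136, -0.149, 0.002]
contact_force: [-0.6, 0.1, -0.6]
grip_width: 0.0427
```

Run:
```python
from h import *
mv([.503,-.2395,.064])
im=viewer.grab_frame("wrist");cv2.imwrite("pics/g_w.png",im[:,:,::-1])
```

```text
t 5.1 tcp [ 0.5051 -0.2388  0.1263] R [[0.995, -0.095, 0.001], [-0.095, -0.995, -0.002], [0.001, 0.002, -1.0]] F [-0.5814  0.1017 -0.6321] w 0.0427
yaw -5.45 delta in tool [-0.0021  0.0008  0.0623] dr [ 0.09 -0.08  0.25] delta in target frame [-0.002   0.0009  0.0623]
```

View pics/g_w.png

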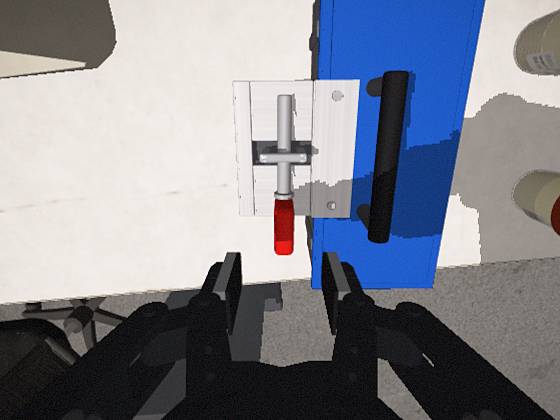

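drive_tool([
  {"linear":[-0.002,0.001,0.025],"dr":[0,0,0.2],"jaw":0.5},
  {"linear":[0,0,0.02],"dr":[0,0,0],"jaw":0.5},
  {"linear":[0,0,0],"dr":[0,0,0],"jaw":0.5},
])

```text
clock: 5.52
tcp_pos: [0.5052, -0.241, 0.084]
orientation: [3.134, -0.156, 0.01]
contact_force: [0.1, 0.0, 0.6]
grip_width: 0.0429
```

Run:
```python
from h import *
mv([.503,-.2395,.064])
im=viewer.grab_frame("wrist");cv2.imwrite("pics/g_w2.png",im[:,:,::-1])
im=viewer.grab_frame("side");crop(im,240,180,360,280,6,"pics/g_s2.png")
```

```text
t 5.53 tcp [ 0.5052 -0.241   0.084 ] R [[0.995, -0.099, 0.006], [-0.099, -0.995, -0.004], [0.007, 0.003, -1.0]] F [0.1303 0.0189 0.6064] w 0.0429
yaw -5.69 delta in tool [-0.0024 -0.0014  0.02  ] dr [ 0.19 -0.38  0.01] delta in target frame [-0.0023 -0.0013  0.02  ]
```

View pics/g_w2.png

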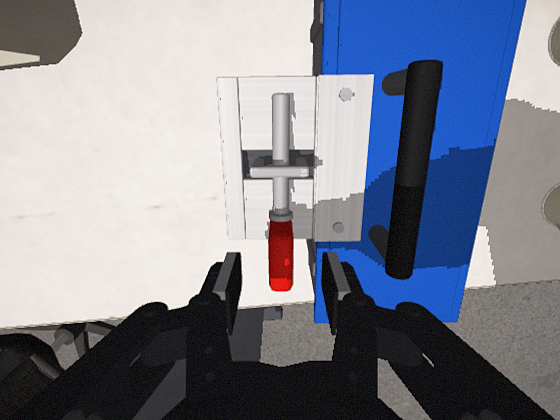

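View pics/g_s2.png

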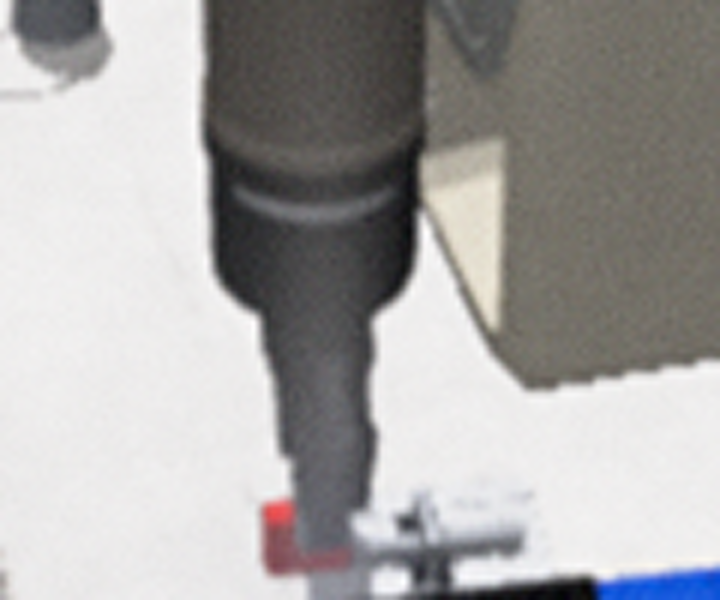

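drive_tool([
  {"linear":[-0.005,-0.001,0.01],"dr":[0.2,-0.4,0],"jaw":0.5},
  {"linear":[0,0,0.008],"dr":[0,0,0],"jaw":0.5},
  {"linear":[0,0,0],"dr":[0,0,0],"jaw":0.6},
  {"linear":[0,0,0],"dr":[0,0,0],"jaw":0.8},
  {"linear":[0,0,0],"dr":[0,0,0],"jaw":1},
  {"linear":[0,0,0],"dr":[0,0,0],"jaw":1},
  {"linear":[0,0,0],"dr":[0,0,0],"jaw":1},
], force=40)

```text
clock: 6.5
tcp_pos: [0.5026, -0.2405, 0.0684]
orientation: [3.136, -0.156, 0.008]
contact_force: [-0.2, -0.1, 0.2]
grip_width: 0.0129
```

Run:
```python
from h import *
mv([.503,-.2395,.064])
im=viewer.grab_frame("wrist");cv2.imwrite("pics/g_w3.png",im[:,:,::-1])
```

```text
t 6.5 tcp [ 0.5026 -0.2405  0.0684] R [[0.995, -0.099, 0.005], [-0.099, -0.995, -0.002], [0.005, 0.001, -1.0]] F [-0.2174 -0.0513  0.1519] w 0.0129
yaw -5.7 delta in tool [ 0.0003 -0.0011  0.0044] dr [ 0.08 -0.3  -0.  ] delta in target frame [ 0.0003 -0.0011  0.0044]
```

View pics/g_w3.png

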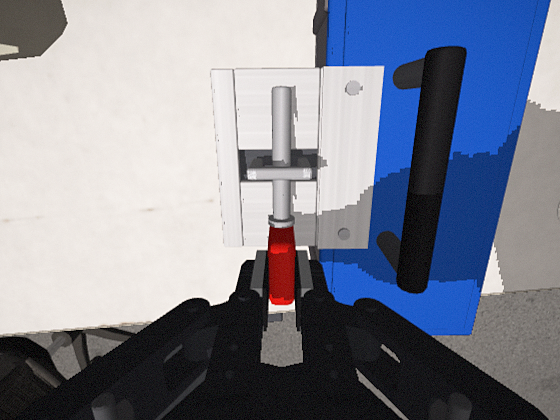

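The grip is held at 12.9 mm and the shaft is aligned vertically in the wrist view. I'll pull along tool -x.

drive_tool([
  {"linear":[-0.02,0,0],"dr":[0,0,0],"jaw":1},
  {"linear":[-0.02,0,0],"dr":[0,0,0],"jaw":1},
  {"linear":[-0.02,0,0],"dr":[0,0,0],"jaw":1},
  {"linear":[-0.015,0,0],"dr":[0,0,0],"jaw":1},
])

```text
clock: 7.05
tcp_pos: [0.4276, -0.2328, 0.0681]
orientation: [3.136, -0.154, 0.011]
contact_force: [0.4, -0.6, 0.0]
grip_width: 0.0127
```

Run:
```python
from h import *
mv([.503,-.2395,.064])
im=viewer.grab_frame("wrist");cv2.imwrite("pics/g_w4.png",im[:,:,::-1])
```

```text
t 7.05 tcp [ 0.4276 -0.2328  0.0681] R [[0.995, -0.098, 0.007], [-0.098, -0.995, -0.002], [0.007, 0.001, -1.0]] F [ 0.3574 -0.626   0.045 ] w 0.0127
yaw -5.63 delta in tool [ 0.0757 -0.0007  0.0047] dr [ 0.08 -0.41  0.06] delta in target frame [ 0.0757 -0.0008  0.0041]
```

View pics/g_w4.png

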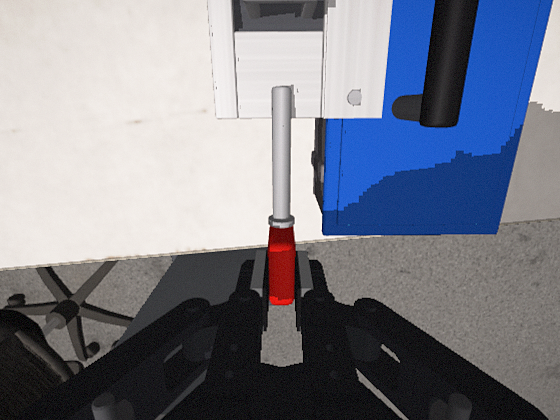

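The pin is clear of the staple. Next I'll move it to the left and lay it on the desk.

drive_tool([
  {"linear":[0,0,-0.04],"dr":[0,0,0],"jaw":1},
  {"linear":[0,-0.04,0],"dr":[0,-0.4,0],"jaw":1},
  {"linear":[0.015,-0.04,0],"dr":[0,0,0],"jaw":1},
  {"linear":[0.015,0,0.03],"dr":[0,0,0],"jaw":1},
  {"linear":[0,0,0.04],"dr":[0,0,0],"jaw":1},
  {"linear":[0,0,0.03],"dr":[0,0,0],"jaw":1},
  {"linear":[0,0,0],"dr":[0,0,0],"jaw":1},
])

```text
clock: 7.98
tcp_pos: [0.4695, -0.1541, 0.0088]
orientation: [3.136, -0.156, 0.009]
contact_force: [-0.3, -0.2, 0.1]
grip_width: 0.0129
```

Run:
```python
from h import *
mv([.45,-.16,-.017])
im=viewer.grab_frame("wrist");cv2.imwrite("pics/g_w5.png",im[:,:,::-1])
```

```text
t 7.97 tcp [ 0.4695 -0.1541  0.0088] R [[0.995, -0.1, 0.006], [-0.1, -0.995, -0.002], [0.006, 0.001, -1.0]] F [-0.2607 -0.1657  0.113 ] w 0.0129
yaw -5.71 delta in tool [-0.019   0.0078  0.0257] dr [ 0.07 -0.35 -0.01] delta in target frame [-0.0188  0.0078  0.0258]
```

View pics/g_w5.png

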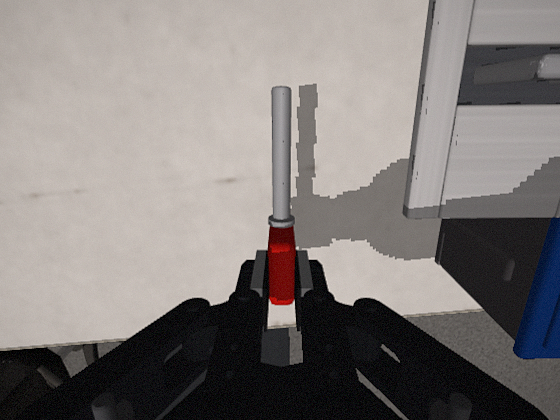

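drive_tool([
  {"linear":[-0.01,0.005,0.018],"dr":[0,-0.3,0],"jaw":1},
  {"linear":[0,0,0.005],"dr":[0,0,0],"jaw":1},
  {"linear":[0,0,0.003],"dr":[0,0,0],"jaw":1},
  {"linear":[0,0,0],"dr":[0,0,0],"jaw":1},
])

```text
clock: 8.52
tcp_pos: [0.4654, -0.1594, -0.0118]
orientation: [3.134, -0.157, 0.019]
contact_force: [-0.4, 0.4, -0.9]
grip_width: 0.0127
```

Run:
```python
from h import *
mv([.46,-.16,-.017])
im=viewer.grab_frame("side");crop(im,220,180,340,280,6,"pics/g_s6.png")
```

```text
t 8.53 tcp [ 0.4654 -0.1594 -0.0118] R [[0.995, -0.1, 0.012], [-0.1, -0.995, -0.004], [0.012, 0.003, -1.0]] F [-0.4168  0.4439 -0.9136] w 0.0127
yaw -5.74 delta in tool [-0.0054  0.0011  0.0052] dr [ 0.15 -0.71 -0.04] delta in target frame [-0.0053  0.0011  0.0052]
```

View pics/g_s6.png

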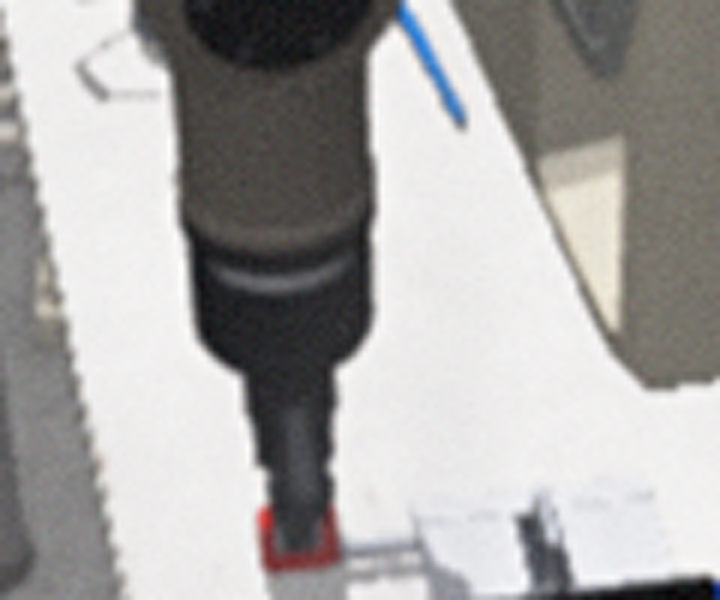

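Still roughly 5 mm up, so I'll lower it by small steps.

drive_tool([
  {"linear":[0,0,0.004],"dr":[0,-0.7,0],"jaw":1},
  {"linear":[0,0,0.003],"dr":[0,0,0],"jaw":1},
  {"linear":[0,0,0.002],"dr":[0,0,0],"jaw":1},
])

```text
clock: 8.95
tcp_pos: [0.4669, -0.1596, -0.018]
orientation: [3.134, -0.157, 0.001]
contact_force: [-15.1, 5.0, 51.6]
grip_width: 0.013
```

drive_tool([
  {"linear":[0,0,-0.001],"dr":[0,0,0],"jaw":0.8},
  {"linear":[0,0,0],"dr":[0,0,0],"jaw":0.6},
  {"linear":[0,0,0],"dr":[0,0,0],"jaw":0.5},
  {"linear":[0,0,-0.05],"dr":[0,0,0],"jaw":0.5},
  {"linear":[0,0,-0.06],"dr":[0,0,0],"jaw":0.5},
  {"linear":[0,0,-0.06],"dr":[0,0,0],"jaw":0.5},
  {"linear":[0,0,0],"dr":[0,0,0],"jaw":0.5},
])

```text
clock: 9.82
tcp_pos: [0.4668, -0.1586, 0.1566]
orientation: [3.135, -0.156, -0.004]
contact_force: [0.5, -0.9, 0.3]
grip_width: 0.0429
```

Run:
```python
from h import *
mv([.5462,-.3055,.20])
im=viewer.grab_frame("wrist");cv2.imwrite("pics/h_w.png",im[:,:,::-1])
```

```text
t 9.82 tcp [ 0.4668 -0.1586  0.1566] R [[0.995, -0.1, -0.002], [-0.1, -0.995, -0.002], [-0.002, 0.003, -1.0]] F [ 0.4909 -0.8835  0.323 ] w 0.0429
yaw -5.71 delta in tool [ 0.0936  0.1384 -0.0433] dr [ 0.15  0.12 -0.01] delta in target frame [ 0.0936  0.1383 -0.0434]
```

View pics/h_w.png

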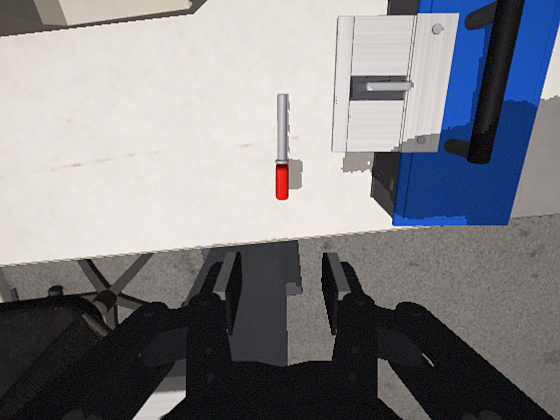

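drive_tool([
  {"linear":[0,0,-0.043],"dr":[0,0,0],"jaw":0.4},
  {"linear":[0.023,0.034,0],"dr":[0,0,0],"jaw":0.4},
  {"linear":[0.023,0.034,0],"dr":[0,0,0],"jaw":0.4},
  {"linear":[0.023,0.034,0],"dr":[0,0,0],"jaw":0.4},
  {"linear":[0.023,0.034,0],"dr":[0,0,0],"jaw":0.4},
  {"linear":[0,0,0],"dr":[0,0,0],"jaw":0.4},
])

```text
clock: 10.62
tcp_pos: [0.5391, -0.3044, 0.1847]
orientation: [-3.134, 0.152, 0.04]
contact_force: [-0.6, -0.4, -0.4]
grip_width: 0.0514
```

Run:
```python
from h import *
mv([.547,-.3055,.15]); c=viewer.calibration("wrist")
im=viewer.grab_frame("wrist");cv2.imwrite("pics/h_w2.png",im[:,:,::-1])
np.savez("c.npz",**c)
```

```text
t 10.62 tcp [ 0.5391 -0.3044  0.1847] R [[0.995, -0.097, -0.025], [-0.097, -0.995, 0.005], [-0.026, -0.002, -1.0]] F [-0.5852 -0.3683 -0.3959] w 0.0514
yaw -5.56 delta in tool [0.0088 0.0004 0.0345] dr [-0.12  1.47  0.14] delta in target frame [0.0079 0.0003 0.0347]
```

View pics/h_w2.png

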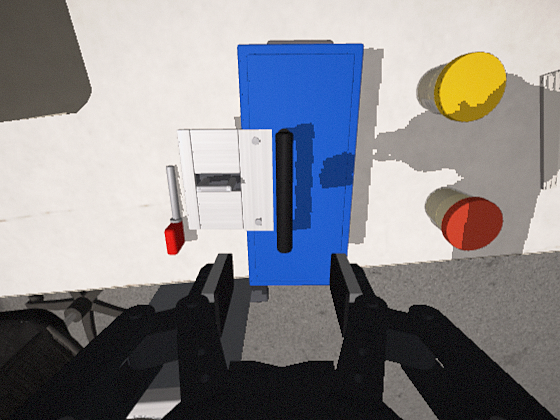

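Run:
```python
from h import *
c=dict(np.load("c.npz"))
a,b=onz(c,284.5,131,.133),onz(c,285.5,249,.133);print(a,b,(a+b)/2,np.degrees(np.arctan2(*(a-b)[1::-1])))
print("lid far corners",onz(c,239,45,.088),onz(c,363,44,.088),"near",onz(c,249,285,.088),onz(c,348,285,.088))
print("red cup",onz(c,473,222,.07),"yc",onz(c,473,85,.07))
```

```text
[ 0.5994 -0.3109  0.133 ] [ 0.4996 -0.3024  0.133 ] [ 0.5495 -0.3066  0.133 ] -4.853142988188757
lid far corners [ 0.6662 -0.2802  0.088 ] [ 0.6571 -0.381   0.088 ] near [ 0.4344 -0.257   0.088 ] [ 0.4241 -0.3643  0.088 ]
red cup [ 0.4779 -0.5019  0.07  ] yc [ 0.616  -0.4849  0.07  ]
```

drive_tool([
  {"linear":[0.01,0.002,0.03],"dr":[0,1.4,-0.2],"jaw":0.4},
  {"linear":[0,0,0.02],"dr":[0,0,0],"jaw":0.4},
  {"linear":[0,0,0],"dr":[0,0,0],"jaw":0.4},
])

```text
clock: 11.05
tcp_pos: [0.5453, -0.3002, 0.1293]
orientation: [-3.131, 0.138, 0.012]
contact_force: [-0.1, -0.1, -0.6]
grip_width: 0.0512
```

Run:
```python
from h import *
mv([.549,-.3066,.073],-5.2)
```

```text
t 11.05 tcp [ 0.5453 -0.3002  0.1293] R [[0.996, -0.088, -0.007], [-0.088, -0.996, 0.008], [-0.008, -0.007, -1.0]] F [-0.0554 -0.0862 -0.6028] w 0.0512
yaw -5.05 delta in tool [0.0046 0.0065 0.0562] dr [-0.43  0.45  0.15] delta in target frame [0.0042 0.0061 0.0563]
```

drive_tool([
  {"linear":[0.004,0.006,0.015],"dr":[-0.4,0.4,0.1],"jaw":0.4},
  {"linear":[0,0,0.01],"dr":[0,0,0],"jaw":0.4},
  {"linear":[0,0,0],"dr":[0,0,0],"jaw":0.4},
])

```text
clock: 11.42
tcp_pos: [0.549, -0.3056, 0.1033]
orientation: [-3.138, 0.139, 0.0]
contact_force: [-0.6, -1.4, -0.1]
grip_width: 0.0516
```

Run:
```python
from h import *
mv([.549,-.3066,.073],-5.2)
im=viewer.grab_frame("wrist");cv2.imwrite("pics/h_w3.png",im[:,:,::-1])
```

```text
t 11.43 tcp [ 0.549  -0.3056  0.1033] R [[0.996, -0.088, -0.0], [-0.088, -0.996, 0.0], [-0.0, -0.0, -1.0]] F [-0.567  -1.3591 -0.0546] w 0.0516
yaw -5.07 delta in tool [0.     0.001  0.0303] dr [-0.01  0.    0.13] delta in target frame [0.     0.001  0.0303]
```

View pics/h_w3.png

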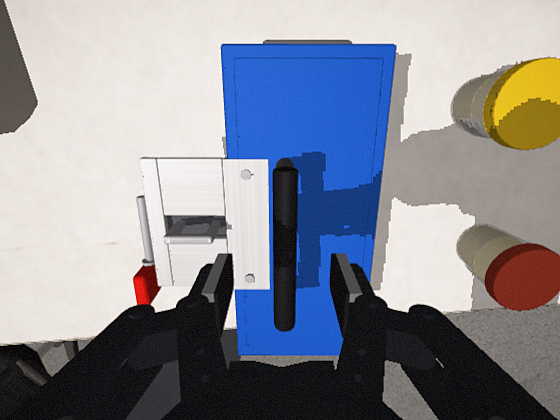

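drive_tool([
  {"linear":[0,0.001,0.012],"dr":[0,0,0.1],"jaw":0.4},
  {"linear":[0,0,0.01],"dr":[0,0,0],"jaw":0.4},
  {"linear":[0,0,0.006],"dr":[0,0,0],"jaw":0.6},
  {"linear":[0,0,0],"dr":[0,0,0],"jaw":0.8},
  {"linear":[0,0,0],"dr":[0,0,0],"jaw":1},
  {"linear":[0,0,0],"dr":[0,0,0],"jaw":1},
  {"linear":[0,0,0],"dr":[0,0,0],"jaw":1},
], force=80)

```text
clock: 12.35
tcp_pos: [0.5498, -0.3073, 0.0748]
orientation: [3.138, -0.142, 0.003]
contact_force: [0.1, 0.4, -1.5]
grip_width: 0.0113
```

Run:
```python
from h import *
mv([.549,-.3066,.073],-5.2)
im=viewer.grab_frame("wrist");cv2.imwrite("pics/h_w4.png",im[:,:,::-1])
```

```text
t 12.35 tcp [ 0.5498 -0.3073  0.0748] R [[0.996, -0.091, 0.002], [-0.091, -0.996, -0.001], [0.002, 0.001, -1.0]] F [ 0.0599  0.4246 -1.5056] w 0.0113
yaw -5.2 delta in tool [-0.0009 -0.0006  0.0018] dr [ 0.04 -0.12 -0.  ] delta in target frame [-0.0009 -0.0006  0.0018]
```

View pics/h_w4.png

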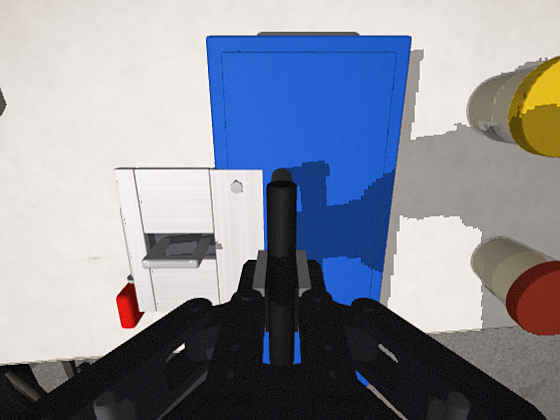

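drive_tool([
  {"linear":[0,0,-0.015],"dr":[0,0,0],"jaw":1},
  {"linear":[0,0,-0.02],"dr":[0,0,0],"jaw":1},
  {"linear":[0,0,-0.025],"dr":[0,0,0],"jaw":1},
  {"linear":[0,0,-0.03],"dr":[0,0,0],"jaw":1},
  {"linear":[0,0,0],"dr":[0,0,0],"jaw":1},
])

```text
clock: 13.02
tcp_pos: [0.5492, -0.3068, 0.1698]
orientation: [3.138, -0.142, 0.003]
contact_force: [0.4, 0.2, -3.3]
grip_width: 0.0108
```

Run:
```python
from h import *
mv([.549,-.3066,.073],-5.2)
im=viewer.grab_frame("wrist");cv2.imwrite("pics/h_w5.png",im[:,:,::-1])
im=viewer.grab_frame("side");crop(im,240,180,400,340,4,"pics/h_s5.png")
```

```text
t 13.03 tcp [ 0.5492 -0.3068  0.1698] R [[0.996, -0.09, 0.002], [-0.09, -0.996, -0.0], [0.002, 0.0, -1.0]] F [ 0.4043  0.1903 -3.2899] w 0.0108
yaw -5.19 delta in tool [-0.0003 -0.0002  0.0968] dr [ 0.02 -0.1   0.01] delta in target frame [-0.0002 -0.0002  0.0968]
```

View pics/h_w5.png

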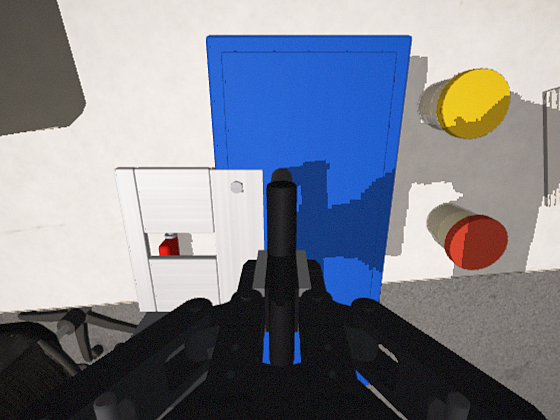

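View pics/h_s5.png

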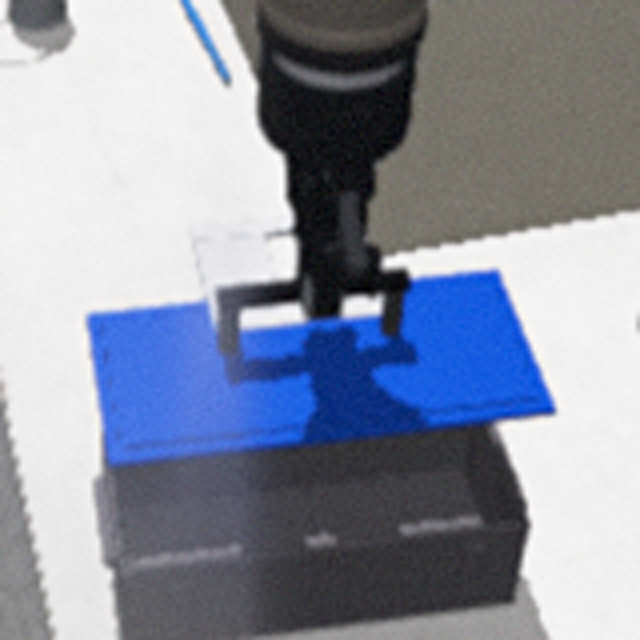

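drive_tool([
  {"linear":[0,0,-0.01],"dr":[0,0,-10],"jaw":1},
  {"linear":[0,0,0],"dr":[0,0,-10],"jaw":1},
  {"linear":[0,0,0],"dr":[0,0,-10],"jaw":1},
  {"linear":[0,0,0],"dr":[0,0,-10],"jaw":1},
  {"linear":[0,0,0],"dr":[0,0,-10],"jaw":1},
  {"linear":[0,0,0],"dr":[0,0,-10],"jaw":1},
  {"linear":[0,0,0],"dr":[0,0,-10],"jaw":1},
  {"linear":[0,0,0],"dr":[0,0,-10],"jaw":1},
])

```text
clock: 14.12
tcp_pos: [0.5377, -0.3014, 0.1609]
orientation: [-2.429, -1.949, 0.019]
contact_force: [-0.8, -1.2, -2.5]
grip_width: 0.011
```

Run:
```python
from h import *
mv([.505,0,.17],90);print(monitor.get_obs()["joints"])
```

```text
t 14.12 tcp [ 0.5377 -0.3014  0.1609] R [[0.217, 0.976, -0.027], [0.976, -0.216, 0.014], [0.008, -0.029, -1.0]] F [-0.8348 -1.1547 -2.534 ] w 0.011
yaw 77.5 delta in tool [ 0.2872 -0.0973 -0.0041] dr [ -1.62  -0.62 -12.5 ] delta in target frame [ 0.3014 -0.0327 -0.0091]
[ 0.7395  0.4663 -0.4441  1.6819  0.2168  1.0735  0.009 ]
```

drive_tool([
  {"linear":[0,0,-0.01],"dr":[-1.5,-0.5,-6.3],"jaw":1},
  {"linear":[0,0,0],"dr":[0,0,-6.2],"jaw":1},
  {"linear":[0.04,-0.005,0],"dr":[0,0,0],"jaw":1},
  {"linear":[0.04,-0.005,0],"dr":[0,0,0],"jaw":1},
  {"linear":[0.04,-0.005,0],"dr":[0,0,0],"jaw":1},
  {"linear":[0.04,-0.005,0],"dr":[0,0,0],"jaw":1},
  {"linear":[0.04,-0.005,0],"dr":[0,0,0],"jaw":1},
])

```text
clock: 15.0
tcp_pos: [0.5019, -0.0983, 0.1593]
orientation: [-2.204, -2.209, 0.013]
contact_force: [0.7, 0.4, -3.2]
grip_width: 0.0107
```

Run:
```python
from h import *
mv([.505,0,.17],90);print(monitor.get_obs()["joints"])
```

```text
t 15.0 tcp [ 0.5019 -0.0983  0.1593] R [[-0.002, 1.0, -0.021], [1.0, 0.002, 0.009], [0.009, -0.021, -1.0]] F [ 0.7337  0.3553 -3.1512] w 0.0107
yaw 90.12 delta in tool [ 0.0984  0.0031 -0.0098] dr [-1.19 -0.53  0.12] delta in target frame [ 0.0983  0.0031 -0.0107]
[ 0.5707  0.3156 -0.5903  1.9265  0.1983  0.9805 -0.1092]
```

drive_tool([
  {"linear":[0.035,0.002,0],"dr":[-1,-0.5,0],"jaw":1},
  {"linear":[0.035,0.002,0],"dr":[0,0,0],"jaw":1},
  {"linear":[0.028,0.002,0],"dr":[0,0,0],"jaw":1},
  {"linear":[0,0,0.04],"dr":[0,0,0],"jaw":1},
  {"linear":[0,0,0.04],"dr":[0,0,0],"jaw":1},
  {"linear":[0,0,0.03],"dr":[0,0,0],"jaw":1},
  {"linear":[0,0,0],"dr":[0,0,0],"jaw":1},
])

```text
clock: 15.88
tcp_pos: [0.4981, 0.0077, 0.0388]
orientation: [-2.2, -2.222, 0.015]
contact_force: [-0.0, 0.2, -2.8]
grip_width: 0.011
```

Run:
```python
from h import *
mv([.505,0,-.005],90);print(monitor.get_obs()["joints"])
im=viewer.grab_frame("side");crop(im,200,140,340,280,4,"pics/i_s.png")
```

```text
t 15.88 tcp [0.4981 0.0077 0.0388] R [[-0.01, 1.0, -0.017], [1.0, 0.01, 0.004], [0.004, -0.017, -1.0]] F [-0.0112  0.1992 -2.82  ] w 0.011
yaw 90.58 delta in tool [-0.008   0.0075  0.0436] dr [-0.98 -0.22  0.59] delta in target frame [-0.0077  0.0069  0.0438]
[ 0.3267  0.4726 -0.5682  2.0548  0.3651  0.7302 -0.4614]
```

View pics/i_s.png

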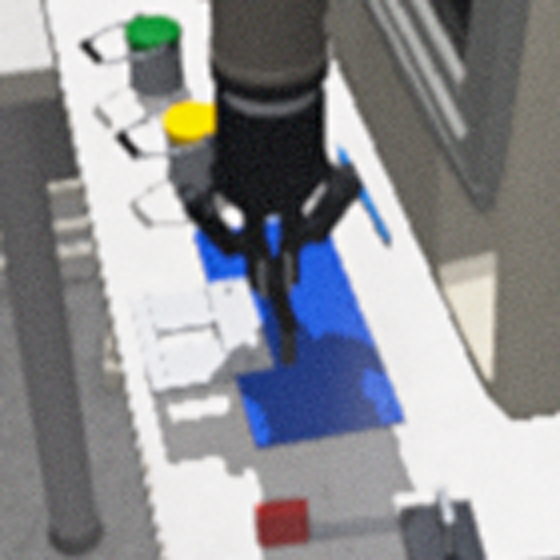

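drive_tool([
  {"linear":[-0.006,0.007,0.015],"dr":[-1,-0.2,0.5],"jaw":1},
  {"linear":[0,0,0.015],"dr":[0,0,0],"jaw":1},
  {"linear":[0,0,0],"dr":[0,0,0],"jaw":1},
])

```text
clock: 16.3
tcp_pos: [0.5086, 0.0022, 0.0117]
orientation: [2.218, 2.219, 0.009]
contact_force: [-0.3, 0.6, -2.2]
grip_width: 0.0111
```

Run:
```python
from h import *
mv([.505,0,-.005],90)
```

```text
t 16.3 tcp [0.5086 0.0022 0.0117] R [[-0.001, 1.0, 0.007], [1.0, 0.001, 0.001], [0.001, 0.007, -1.0]] F [-0.2813  0.6349 -2.1827] w 0.0111
yaw 90.04 delta in tool [-0.0022 -0.0037  0.0167] dr [ 0.41 -0.05  0.04] delta in target frame [-0.0022 -0.0036  0.0167]
```

drive_tool([
  {"linear":[0,0,0.01],"dr":[0.4,0,0],"jaw":1},
  {"linear":[0,0,0.003],"dr":[0,0,0],"jaw":1},
  {"linear":[0,0,0],"dr":[0,0,0],"jaw":1},
])

```text
clock: 16.68
tcp_pos: [0.5098, 0.0027, -0.0007]
orientation: [2.22, 2.222, 0.003]
contact_force: [0.1, 0.7, -3.3]
grip_width: 0.0108
```

Run:
```python
from h import *
mv([.505,0,-.005],90)
```

```text
t 16.68 tcp [ 0.5098  0.0027 -0.0007] R [[-0.001, 1.0, 0.002], [1.0, 0.001, 0.001], [0.001, 0.002, -1.0]] F [ 0.07    0.6776 -3.3259] w 0.0108
yaw 90.06 delta in tool [-0.0027 -0.0048  0.0042] dr [ 0.09 -0.07  0.06] delta in target frame [-0.0027 -0.0048  0.0043]
```

drive_tool([
  {"linear":[0,0,0.002],"dr":[0,0,0],"jaw":1},
  {"linear":[0,0,0.0015],"dr":[0,0,0],"jaw":1},
])

```text
clock: 16.92
tcp_pos: [0.5101, 0.0028, -0.0041]
orientation: [2.22, 2.222, 0.004]
contact_force: [0.3, 0.1, -2.6]
grip_width: 0.0112
```

drive_tool([
  {"linear":[0,0,0.0015],"dr":[0,0,0],"jaw":1},
])

```text
clock: 17.05
tcp_pos: [0.5102, 0.0028, -0.0053]
orientation: [2.22, 2.222, 0.004]
contact_force: [-6.3, -0.1, 16.5]
grip_width: 0.0109
```

Contact. I'll release and rise.

drive_tool([
  {"linear":[0,0,0],"dr":[0,0,0],"jaw":0.8},
  {"linear":[0,0,0],"dr":[0,0,0],"jaw":0.5},
  {"linear":[0,0,0],"dr":[0,0,0],"jaw":0.3},
  {"linear":[0,0,-0.03],"dr":[0,0,0],"jaw":0.3},
  {"linear":[0,0,-0.06],"dr":[0,0,0],"jaw":0.3},
  {"linear":[0,0,-0.06],"dr":[0,0,0],"jaw":0.3},
  {"linear":[0,0,-0.06],"dr":[0,0,0],"jaw":0.3},
  {"linear":[0,0,0],"dr":[0,0,0],"jaw":0.3},
])

```text
clock: 18.05
tcp_pos: [0.5106, 0.0031, 0.2119]
orientation: [2.218, 2.222, 0.006]
contact_force: [-0.4, 0.0, -0.2]
grip_width: 0.0598
```

Run:
```python
from h import *
st()
for n in ("wrist","side","top"): cv2.imwrite(f"pics/j_{n}.png",viewer.grab_frame(n)[:,:,::-1])
```

```text
t 18.05 tcp [0.5106 0.0031 0.2119] R [[-0.002, 1.0, 0.004], [1.0, 0.002, 0.002], [0.002, 0.004, -1.0]] F [-0.4374  0.0261 -0.2352] w 0.0598
```

View pics/j_side.png

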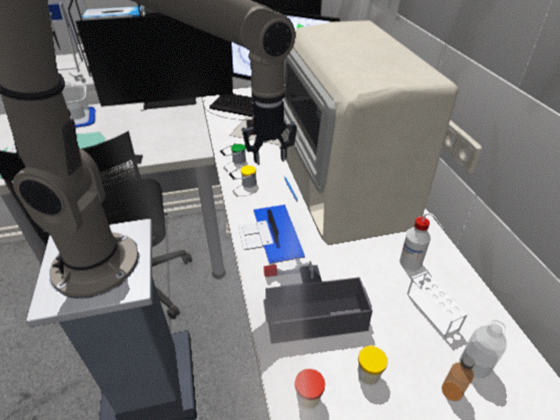

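View pics/j_top.png

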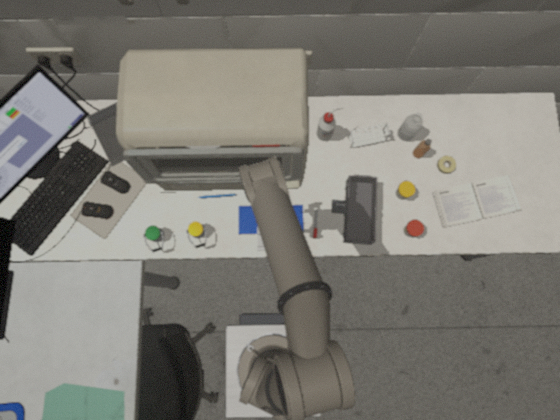

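View pics/j_wrist.png

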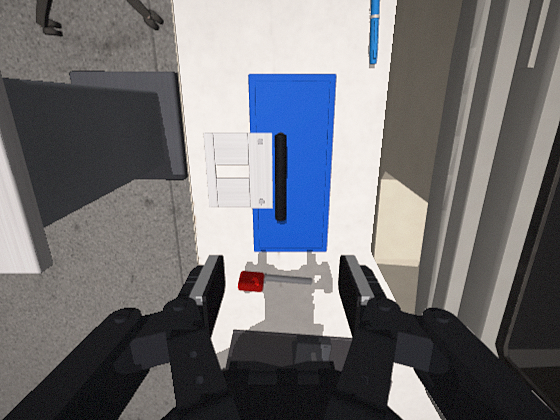

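drive_tool([
  {"linear":[0.035,-0.015,0],"dr":[0,0,0],"jaw":0.6},
  {"linear":[0.035,-0.015,0],"dr":[0,0,0],"jaw":0.6},
  {"linear":[0.035,-0.015,0],"dr":[0,0,0],"jaw":0.6},
  {"linear":[0.035,-0.015,0],"dr":[0,0,0],"jaw":0.6},
  {"linear":[0,0,0],"dr":[0,0,-8],"jaw":0.6},
  {"linear":[0,0,0],"dr":[0,0,-9],"jaw":0.6},
  {"linear":[0,0,0],"dr":[0,0,0],"jaw":0.6},
])

```text
clock: 19.08
tcp_pos: [0.4361, 0.1437, 0.1944]
orientation: [-1.842, -2.515, 0.028]
contact_force: [-1.4, 0.4, -0.0]
grip_width: 0.0343
```

Run:
```python
from h import *
mv([.425,.245,.2],107);print(monitor.get_obs()["joints"])
c=viewer.calibration("wrist");np.savez("c.npz",**c)
for n in ("wrist",): cv2.imwrite(f"pics/k_{n}.png",viewer.grab_frame(n)[:,:,::-1])
```

```text
t 19.07 tcp [0.4361 0.1437 0.1944] R [[-0.302, 0.953, -0.03], [0.953, 0.302, -0.0], [0.009, -0.029, -1.0]] F [-1.3681  0.4374 -0.0069] w 0.0343
yaw 107.57 delta in tool [ 0.1     0.0198 -0.0054] dr [-1.64 -0.48  0.58] delta in target frame [ 0.1001  0.019  -0.0056]
[ 0.2814  0.2201 -0.8138  1.9834  0.1684  1.0385 -0.3035]
```

View pics/k_wrist.png

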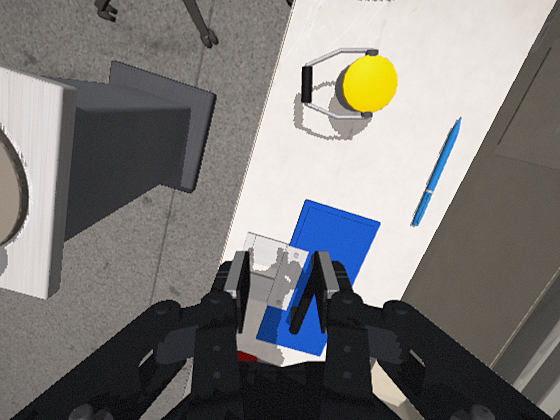

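Run:
```python
from h import *
c=dict(np.load("c.npz"));im=cv2.imread("pics/k_wrist.png");h=cv2.cvtColor(im,cv2.COLOR_BGR2HSV)
m=cv2.inRange(h,(20,150,100),(35,255,255));M=cv2.moments(m,True);cc=(M["m10"]/M["m00"],M["m01"]/M["m00"])
C=onz(c,*cc,.06)
d=(h[:,:,2]<50).astype(np.uint8);d[:,:298]=0;d[:,316:]=0;d[:60]=0;d[110:]=0
r=cv2.minAreaRect(cv2.findNonZero(d));G=onz(c,*r[0],.053+.003)
print(cc,r,"cap",C,"roller",G,"vec",C-G,"yaw potx",np.degrees(np.arctan2(*(C-G)[1::-1])))
B=cv2.boxPoints(r);P=[onz(c,*b,.056)[:2] for b in B];print(P)
print("ears",onz(c,372,52,.053),onz(c,368,116,.053))
```

```text
(369.02377115229655, 83.32997582594682) ((306.33074951171875, 84.41658020019531), (9.74524211883545, 35.10786056518555), 1.7899105548858643) cap [0.4828 0.2663 0.06  ] roller [0.4253 0.2474 0.056 ] vec [0.0575 0.0189 0.004 ] yaw potx 18.196184860570906
[array([0.4255, 0.2303]), array([0.4161, 0.2613]), array([0.4252, 0.2639]), array([0.4349, 0.233 ])]
ears [0.4761 0.294  0.053 ] [0.4954 0.2381 0.053 ]
```

drive_tool([
  {"linear":[0.034,0.007,0],"dr":[-1.6,-0.5,0],"jaw":0.7},
  {"linear":[0.034,0.007,0],"dr":[0,0,0],"jaw":0.7},
  {"linear":[0.034,0.007,0.03],"dr":[0,0,0],"jaw":0.7},
  {"linear":[0,0,0.03],"dr":[0,0,0],"jaw":0.7},
  {"linear":[0,0,0],"dr":[0,0,0],"jaw":0.7},
])

```text
clock: 19.75
tcp_pos: [0.4254, 0.2473, 0.1297]
orientation: [-1.884, -2.511, 0.007]
contact_force: [-0.8, -0.4, 0.1]
grip_width: 0.0256
```

Run:
```python
from h import *
mv([.4253,.2474,.07],108);print(monitor.get_obs()["joints"])
cv2.imwrite(f"pics/k_w2.png",viewer.grab_frame("wrist")[:,:,::-1])
```

```text
t 19.75 tcp [0.4254 0.2473 0.1297] R [[-0.28, 0.96, -0.005], [0.96, 0.28, -0.002], [-0.001, -0.005, -1.0]] F [-0.8429 -0.3987  0.1197] w 0.0256
yaw 106.24 delta in tool [0.0001 0.0002 0.0597] dr [-0.29  0.04 -1.76] delta in target frame [ 0.0001 -0.0001  0.0597]
[ 0.0266  0.3628 -0.8118  2.0006  0.3283  0.9171 -0.6736]
```

View pics/k_w2.png

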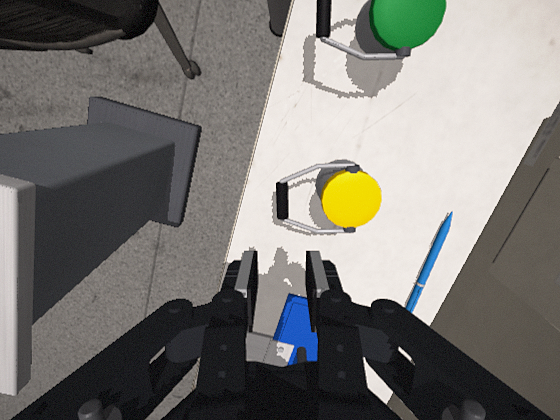

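drive_tool([
  {"linear":[0,0,0.04],"dr":[-0.3,0,-1.7],"jaw":0.7},
  {"linear":[0,0,0.035],"dr":[0,0,0],"jaw":0.7},
  {"linear":[0,0,0],"dr":[0,0,0],"jaw":0.7},
])

```text
clock: 20.18
tcp_pos: [0.4303, 0.2484, 0.0584]
orientation: [1.853, 2.53, 0.012]
contact_force: [0.8, -0.3, -0.5]
grip_width: 0.0256
```

Run:
```python
from h import *
mv([.4253,.2474,.006],108)
c=viewer.calibration("wrist");np.savez("c.npz",**c)
cv2.imwrite(f"pics/k_w3.png",viewer.grab_frame("wrist")[:,:,::-1])
```

```text
t 20.18 tcp [0.4303 0.2484 0.0584] R [[-0.302, 0.953, 0.009], [0.953, 0.302, 0.003], [0.0, 0.009, -1.0]] F [ 0.8421 -0.3189 -0.4771] w 0.0256
yaw 107.56 delta in tool [ 0.0005 -0.0056  0.0523] dr [ 0.53 -0.02 -0.44] delta in target frame [ 0.0005 -0.0051  0.0524]
```

View pics/k_w3.png

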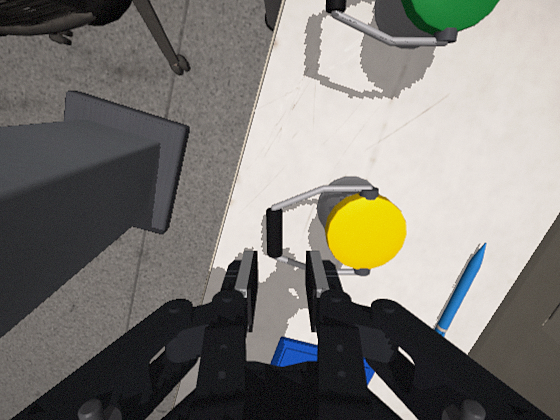

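Run:
```python
from h import *
c=dict(np.load("c.npz"));a,b=onz(c,274,210,.058),onz(c,275,255,.058);print(a,b,(a+b)/2,"cap",onz(c,366,231,.06))
```

```text
[0.4204 0.2654 0.058 ] [0.4306 0.2345 0.058 ] [0.4255 0.2499 0.058 ] cap [0.4818 0.2701 0.06  ]
```

drive_tool([
  {"linear":[0,-0.005,0.015],"dr":[0.5,0,-0.4],"jaw":0.7},
  {"linear":[0,0,0],"dr":[0,0,0],"jaw":0.7},
])

```text
clock: 20.48
tcp_pos: [0.4285, 0.2485, 0.0467]
orientation: [1.847, 2.537, 0.01]
contact_force: [-0.5, -0.1, -0.3]
grip_width: 0.0255
```

Run:
```python
from h import *
mv([.4253,.2474,.006],108)
```

```text
t 20.48 tcp [0.4285 0.2485 0.0467] R [[-0.307, 0.952, 0.007], [0.952, 0.307, 0.003], [0.001, 0.007, -1.0]] F [-0.5089 -0.0584 -0.3448] w 0.0255
yaw 107.88 delta in tool [-0.0001 -0.0037  0.0407] dr [ 0.42 -0.07 -0.12] delta in target frame [-0.     -0.0034  0.0407]
```

drive_tool([
  {"linear":[0.001,-0.0035,0.012],"dr":[0.4,0,0],"jaw":0.7},
  {"linear":[0,0,0],"dr":[0,0,0],"jaw":0.7},
])

```text
clock: 20.72
tcp_pos: [0.4254, 0.2487, 0.0349]
orientation: [-1.85, -2.539, -0.003]
contact_force: [-0.9, -1.0, -0.2]
grip_width: 0.026
```

Run:
```python
from h import *
mv([.4253,.249,.006],108)
cv2.imwrite(f"pics/k_w4.png",viewer.grab_frame("wrist")[:,:,::-1])
```

```text
t 20.73 tcp [0.4254 0.2487 0.0349] R [[-0.306, 0.952, 0.001], [0.952, 0.306, 0.002], [0.001, 0.001, -1.0]] F [-0.9157 -0.9974 -0.2387] w 0.026
yaw 107.84 delta in tool [ 0.0003 -0.      0.0289] dr [ 0.08 -0.08 -0.16] delta in target frame [ 0.0003 -0.      0.0289]
```

View pics/k_w4.png

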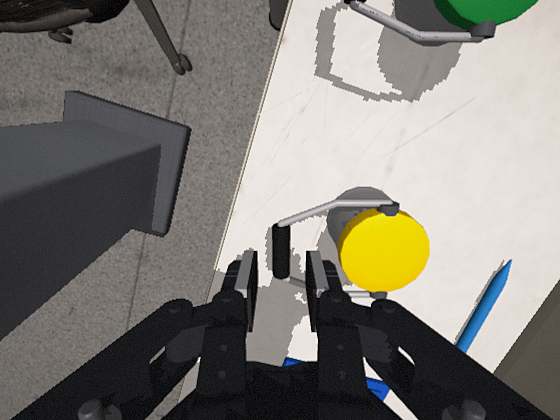

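drive_tool([
  {"linear":[0,0,0.01],"dr":[0,0,0],"jaw":0.7},
  {"linear":[0,0,0.01],"dr":[0,0,0],"jaw":0.7},
  {"linear":[0,0,0.006],"dr":[0,0,0],"jaw":0.7},
  {"linear":[0,0,0],"dr":[0,0,0],"jaw":0.7},
], force=30)

```text
clock: 21.28
tcp_pos: [0.426, 0.2493, 0.0075]
orientation: [-1.85, -2.539, -0.005]
contact_force: [-0.3, -0.7, 0.9]
grip_width: 0.0258
```

Run:
```python
from h import *
mv([.4253,.249,.006],108)
cv2.imwrite(f"pics/k_w5.png",viewer.grab_frame("wrist")[:,:,::-1])
```

```text
t 21.27 tcp [0.426  0.2493 0.0075] R [[-0.306, 0.952, 0.002], [0.952, 0.306, 0.002], [0.002, 0.002, -1.0]] F [-0.3429 -0.7438  0.9031] w 0.0258
yaw 107.85 delta in tool [-0.0001 -0.0007  0.0014] dr [ 0.14 -0.1  -0.15] delta in target frame [-0.0001 -0.0007  0.0015]
```

View pics/k_w5.png

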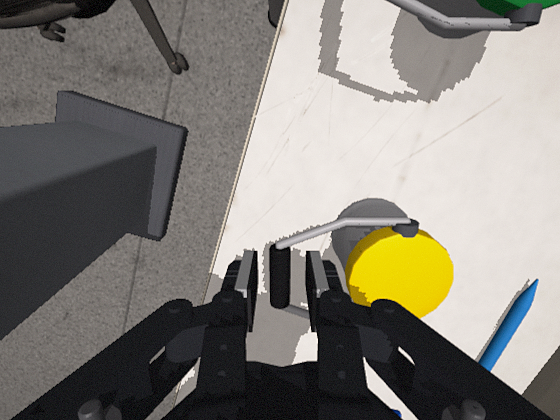

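drive_tool([
  {"linear":[0,0,0.004],"dr":[0,0,0],"jaw":0.7},
  {"linear":[0,0,0],"dr":[0,0,0],"jaw":0.8},
  {"linear":[0,0,0],"dr":[0,0,0],"jaw":0.9},
  {"linear":[0,0,0],"dr":[0,0,0],"jaw":1},
  {"linear":[0,0,0],"dr":[0,0,0],"jaw":1},
  {"linear":[0,0,0],"dr":[0,0,0],"jaw":1},
], force=40)

```text
clock: 22.08
tcp_pos: [0.4264, 0.2496, 0.004]
orientation: [1.85, 2.539, 0.007]
contact_force: [0.4, 0.2, -1.3]
grip_width: 0.0096
```

Run:
```python
from h import *
mv([.4253,.249,.006],108)
c=viewer.calibration("wrist");np.savez("c.npz",**c)
cv2.imwrite(f"pics/k_w6.png",viewer.grab_frame("wrist")[:,:,::-1])
```

```text
t 22.07 tcp [0.4264 0.2496 0.004 ] R [[-0.306, 0.952, 0.003], [0.952, 0.306, 0.003], [0.002, 0.004, -1.0]] F [ 0.4041  0.1504 -1.2912] w 0.0096
yaw 107.84 delta in tool [-0.0002 -0.0013 -0.002 ] dr [ 0.22 -0.12 -0.16] delta in target frame [-0.0002 -0.0013 -0.002 ]
```

View pics/k_w6.png

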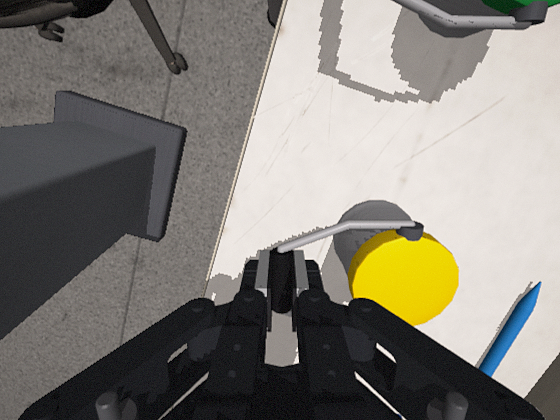

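drive_tool([
  {"linear":[0,0.002,-0.016],"dr":[0,0,0],"jaw":1},
  {"linear":[0,0.006,-0.015],"dr":[0,0,0],"jaw":1},
  {"linear":[0,0.01,-0.013],"dr":[0,0,0],"jaw":1},
  {"linear":[0,0,0],"dr":[0,0,0],"jaw":1},
])

```text
clock: 22.62
tcp_pos: [0.4459, 0.2558, 0.0524]
orientation: [1.85, 2.537, 0.01]
contact_force: [0.6, 1.2, -0.8]
grip_width: 0.0091
```

Run:
```python
from h import *
# at 90deg: roller start (.4264,.2496,.004) + 62mm along pot x, +62 z
a=np.radians(17.8);e=np.array([np.cos(a),np.sin(a),0]);mv(np.array([.4264,.2496,.004])+.062*e+[0,0,.062],107.8)
cv2.imwrite(f"pics/k_w7.png",viewer.grab_frame("wrist")[:,:,::-1])
```

```text
t 22.62 tcp [0.4459 0.2558 0.0524] R [[-0.306, 0.952, 0.005], [0.952, 0.306, 0.004], [0.002, 0.006, -1.0]] F [ 0.6094  1.2402 -0.7719] w 0.0091
yaw 107.81 delta in tool [ 0.0001  0.0416 -0.0133] dr [ 0.35 -0.13  0.01] delta in target frame [ 0.0001  0.0415 -0.0136]
```

View pics/k_w7.png

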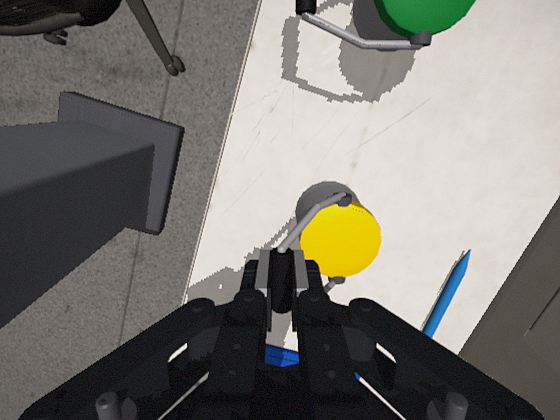

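drive_tool([
  {"linear":[0,0.0125,-0.007],"dr":[0.3,0,0],"jaw":1},
  {"linear":[0,0.0145,-0.0045],"dr":[0,0,0],"jaw":1},
  {"linear":[0,0.0135,-0.0015],"dr":[0,0,0],"jaw":1},
  {"linear":[0,0,0],"dr":[0,0,0],"jaw":1},
])

```text
clock: 23.18
tcp_pos: [0.4831, 0.2679, 0.0643]
orientation: [-1.847, -2.537, 0.003]
contact_force: [-1.2, -0.7, 1.2]
grip_width: 0.0091
```

Run:
```python
from h import *
a=np.radians(17.8);e=np.array([np.cos(a),np.sin(a),0]);mv(np.array([.4264,.2496,.004])+.062*e+[0,0,.062],107.8)
cv2.imwrite(f"pics/k_w8.png",viewer.grab_frame("wrist")[:,:,::-1])
crop(viewer.grab_frame("side"),215,110,305,200,6,"pics/k_s8.png")
```

```text
t 23.18 tcp [0.4831 0.2679 0.0643] R [[-0.307, 0.952, -0.004], [0.952, 0.307, 0.0], [0.002, -0.004, -1.0]] F [-1.2226 -0.7205  1.1545] w 0.0091
yaw 107.89 delta in tool [-0.0001  0.0024 -0.0017] dr [-0.2  -0.09  0.09] delta in target frame [-0.0001  0.0024 -0.0017]
```

View pics/k_w8.png

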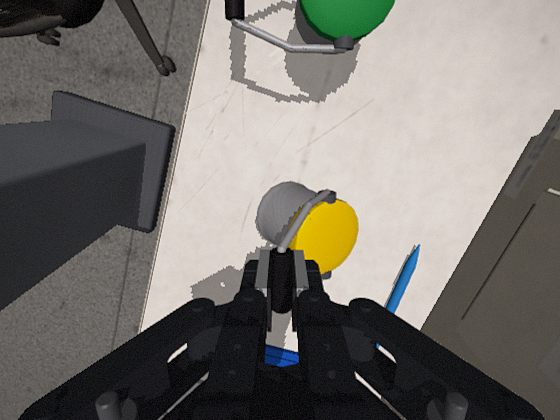

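View pics/k_s8.png

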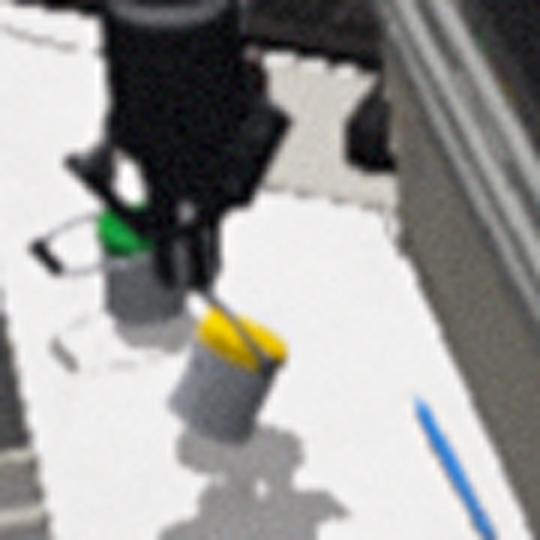

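drive_tool([
  {"linear":[0,0,0],"dr":[0,0,0],"jaw":1},
  {"linear":[0,0,0],"dr":[0,0,0],"jaw":1},
  {"linear":[0,0,0],"dr":[0,0,0],"jaw":1},
  {"linear":[0,0,0],"dr":[0,0,0],"jaw":1},
])

```text
clock: 23.78
tcp_pos: [0.4803, 0.2668, 0.0634]
orientation: [-1.844, -2.538, 0.008]
contact_force: [-0.5, -0.5, 1.7]
grip_width: 0.0089
```

Run:
```python
from h import *
st()
cv2.imwrite(f"pics/k_w9.png",viewer.grab_frame("wrist")[:,:,::-1])
crop(viewer.grab_frame("side"),215,110,305,200,6,"pics/k_s9.png")
```

```text
t 23.77 tcp [0.4803 0.2668 0.0634] R [[-0.309, 0.951, -0.006], [0.951, 0.309, -0.002], [0.0, -0.006, -1.0]] F [-0.4964 -0.45    1.6937] w 0.0089
```

View pics/k_s9.png

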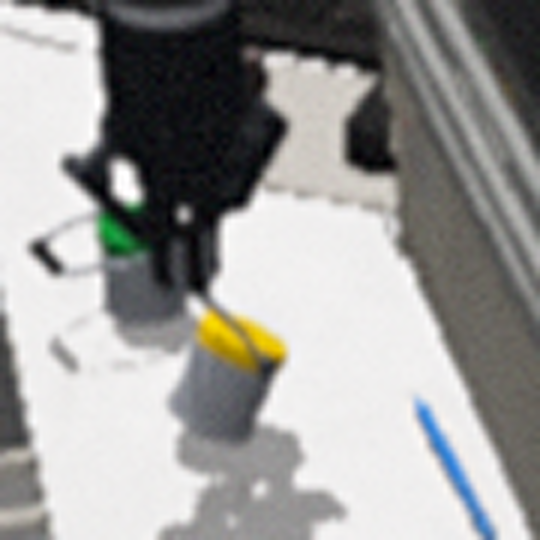

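View pics/k_w9.png

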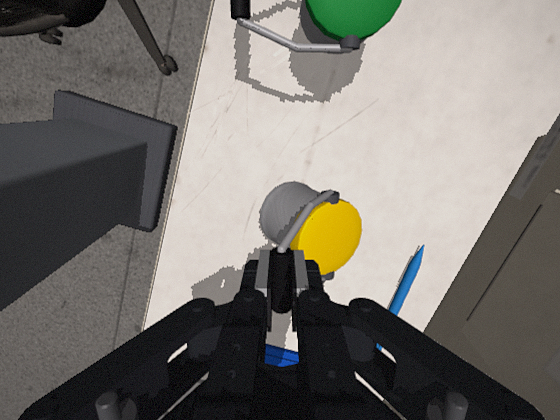

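Run:
```python
from h import *
c=viewer.calibration("wrist");cs=viewer.calibration("side")
print(tri(c,(331,276),cs,(215+267/6,110+360/6)), "roller",tri(c,(282,280),cs,(215+190/6,110+285/6)))
st()
```

```text
(array([0.5218, 0.248 , 0.0599]), np.float64(0.003866624552129929)) roller (array([0.4823, 0.2626, 0.1061]), np.float64(0.0012695151986164609))
t 23.88 tcp [0.4803 0.2669 0.0634] R [[-0.309, 0.951, -0.006], [0.951, 0.309, -0.002], [0.0, -0.006, -1.0]] F [-0.4935 -0.3684  0.9802] w 0.009
```

drive_tool([
  {"linear":[0,0.003,-0.015],"dr":[0,0,0],"jaw":1},
  {"linear":[0,0.003,-0.015],"dr":[0,0,0],"jaw":1},
  {"linear":[0,0,-0.015],"dr":[0,0,0],"jaw":1},
  {"linear":[0,0,0],"dr":[0,0,0],"jaw":1},
  {"linear":[0,0,0],"dr":[0,0,0],"jaw":1},
  {"linear":[0,0,0],"dr":[0,0,0],"jaw":1},
], force=60)

```text
clock: 24.62
tcp_pos: [0.4866, 0.2681, 0.1111]
orientation: [-1.845, -2.538, 0.009]
contact_force: [0.3, -0.1, -3.7]
grip_width: 0.0083
```

Run:
```python
from h import *
st()
cv2.imwrite(f"pics/k_w10.png",viewer.grab_frame("wrist")[:,:,::-1])
crop(viewer.grab_frame("side"),215,110,305,200,6,"pics/k_s10.png")
```

```text
t 24.62 tcp [0.4866 0.2681 0.1111] R [[-0.308, 0.951, -0.007], [0.951, 0.308, -0.002], [-0.0, -0.007, -1.0]] F [ 0.333  -0.131  -3.7317] w 0.0083
```

View pics/k_s10.png

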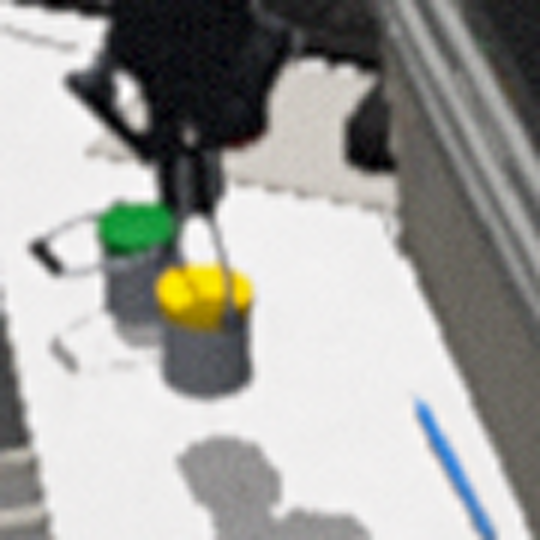

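View pics/k_w10.png

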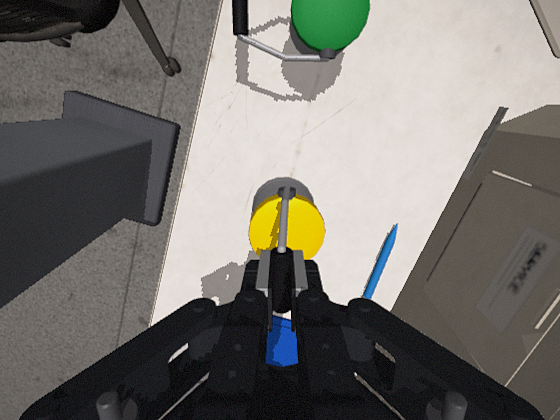

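drive_tool([
  {"linear":[0,0,-0.03],"dr":[0,0,6],"jaw":1},
  {"linear":[0,0,-0.03],"dr":[0,0,6],"jaw":1},
  {"linear":[0,0,-0.03],"dr":[0,0,6],"jaw":1},
  {"linear":[0,0,-0.03],"dr":[0,0,5],"jaw":1},
  {"linear":[-0.02,0,0],"dr":[0,0,0],"jaw":1},
  {"linear":[-0.03,0,0],"dr":[0,0,0],"jaw":1},
  {"linear":[-0.03,0,0],"dr":[0,0,0],"jaw":1},
  {"linear":[-0.03,0,0],"dr":[0,0,0],"jaw":1},
])

```text
clock: 25.72
tcp_pos: [0.4713, 0.1515, 0.2267]
orientation: [-2.313, -2.115, 0.031]
contact_force: [0.0, 0.0, -2.9]
grip_width: 0.0081
```

Run:
```python
from h import *
mv([.50,-.2,.22],84.7);print(monitor.get_obs()["joints"])
```

```text
t 25.73 tcp [0.4713 0.1515 0.2267] R [[0.089, 0.996, -0.019], [0.996, -0.089, -0.008], [-0.01, -0.019, -1.0]] F [ 0.0059  0.0073 -2.8642] w 0.0081
yaw 84.89 delta in tool [-0.3475  0.0601  0.0089] dr [-1.07  0.55  0.19] delta in target frame [-0.3474  0.0611  0.0067]
[ 0.1875  0.228  -0.7156  1.8799  0.1628  1.1146 -0.6797]
```

drive_tool([
  {"linear":[-0.04,0.006,0],"dr":[-1,0.5,0],"jaw":1},
  {"linear":[-0.04,0.006,0],"dr":[0,0,0],"jaw":1},
  {"linear":[-0.04,0.006,0],"dr":[0,0,0],"jaw":1},
  {"linear":[-0.04,0.006,0],"dr":[0,0,0],"jaw":1},
  {"linear":[-0.04,0.006,0],"dr":[0,0,0],"jaw":1},
  {"linear":[-0.04,0.006,0],"dr":[0,0,0],"jaw":1},
  {"linear":[-0.04,0.01,0],"dr":[0,0,0],"jaw":1},
  {"linear":[-0.04,0.01,0],"dr":[0,0,0],"jaw":1},
])

```text
clock: 26.72
tcp_pos: [0.4825, -0.1942, 0.2117]
orientation: [-2.298, -2.121, 0.036]
contact_force: [-0.4, -0.1, -3.1]
grip_width: 0.008
```

Run:
```python
from h import *
mv([.60,-.326,.22],84.7);print(monitor.get_obs()["joints"])
```

```text
t 26.73 tcp [ 0.4825 -0.1942  0.2117] R [[0.08, 0.996, -0.026], [0.997, -0.08, -0.005], [-0.007, -0.026, -1.0]] F [-0.4139 -0.087  -3.1157] w 0.008
yaw 85.44 delta in tool [-0.1221  0.1274 -0.0107] dr [-1.49  0.42  0.73] delta in target frame [-0.1204  0.1292 -0.0083]
[ 0.6662  0.2548 -0.4851  1.8549  0.1443  1.0898  0.0445]
```

drive_tool([
  {"linear":[-0.024,0.026,-0.01],"dr":[-1.5,0.4,0.7],"jaw":1},
  {"linear":[-0.024,0.026,0],"dr":[0,0,0],"jaw":1},
  {"linear":[-0.024,0.026,0],"dr":[0,0,0],"jaw":1},
  {"linear":[-0.024,0.026,0],"dr":[0,0,0],"jaw":1},
  {"linear":[-0.02,0.02,0],"dr":[0,0,0],"jaw":1},
  {"linear":[0,0,0],"dr":[0,0,0],"jaw":1},
  {"linear":[0,0,0],"dr":[0,0,0],"jaw":1},
])

```text
clock: 27.6
tcp_pos: [0.5799, -0.3354, 0.2027]
orientation: [-2.306, -2.102, 0.025]
contact_force: [0.4, 0.0, -4.2]
grip_width: 0.0082
```

Run:
```python
from h import *
mv([.60,-.326,.22],84.7)
c=viewer.calibration("wrist");np.savez("c.npz",**c)
cv2.imwrite(f"pics/l_w.png",viewer.grab_frame("wrist")[:,:,::-1])
crop(viewer.grab_frame("side"),230,180,400,350,4,"pics/l_s.png")
```

```text
t 27.6 tcp [ 0.5799 -0.3354  0.2027] R [[0.093, 0.995, -0.026], [0.996, -0.092, 0.005], [0.002, -0.027, -1.0]] F [ 0.4488  0.0108 -4.1505] w 0.0082
yaw 84.69 delta in tool [ 0.0113  0.0187 -0.0177] dr [-1.53 -0.14 -0.01] delta in target frame [ 0.0113  0.0191 -0.0173]
```

View pics/l_w.png

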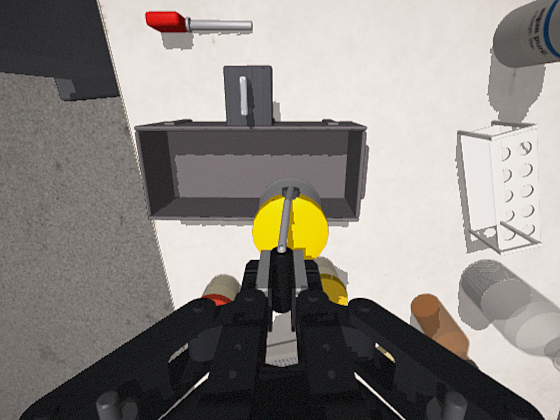

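View pics/l_s.png

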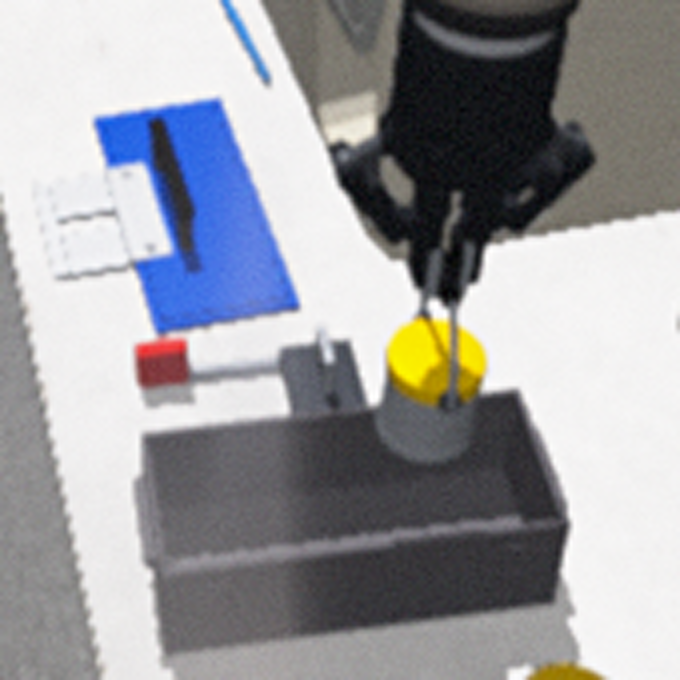

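Run:
```python
from h import *
c=dict(np.load("c.npz"))
P=np.array([onz(c,u,v,.08)[:2] for u,v in [(136,126),(366,126),(362.5,220),(150,220)]]);print(P,P.mean(0))
print([np.linalg.norm(P[i]-P[(i+1)%4]) for i in range(4)], np.degrees(np.arctan2(*(P[1]-P[0])[::-1])),np.degrees(np.arctan2(*(P[2]-P[3])[::-1])))
print("cap",onz(c,290,235,.145),"staple",onz(c,243,80,.109))
```

```text
[[ 0.4378 -0.2599]
 [ 0.6642 -0.2805]
 [ 0.6602 -0.3791]
 [ 0.4283 -0.3602]] [ 0.5476 -0.3199]
[np.float64(0.22732181180654076), np.float64(0.09868053900502717), np.float64(0.23275577943051937), np.float64(0.10070295943529885)] -5.189474445510129 -4.661360893796349
cap [ 0.5833 -0.3607  0.145 ] staple [ 0.554  -0.2301  0.109 ]
```

Run:
```python
from h import *
c=dict(np.load("c.npz"));im=cv2.imread("pics/l_w.png");h=cv2.cvtColor(im,cv2.COLOR_BGR2HSV)
m=cv2.inRange(h,(22,150,170),(35,255,255));m[:,:250]=0;m[:,332:]=0;m[265:]=0
k=np.vstack(cv2.findContours(m,cv2.RETR_EXTERNAL,cv2.CHAIN_APPROX_NONE)[0]);(x,y),r=cv2.minEnclosingCircle(k);print(x,y,r)
for z in(.185,.195,.2): print(onz(c,x,y,z),onz(c,x+r,y,z)[0]-onz(c,x-r,y,z)[0])
```

```text
289.9727478027344 231.42970275878906 38.05973815917969
[ 0.585  -0.3396  0.185 ] 0.0547357811463165
[ 0.5854 -0.3351  0.195 ] 0.05198309732473705
[ 0.5856 -0.3329  0.2   ] 0.050606755413947435
```

drive_tool([
  {"linear":[0.007,0.01,0],"dr":[-1.5,0,0],"jaw":1},
  {"linear":[0.006,0.009,0],"dr":[0,0,0],"jaw":1},
  {"linear":[0,0,0],"dr":[0,0,0],"jaw":1},
  {"linear":[0,0,0],"dr":[0,0,0],"jaw":1},
])

```text
clock: 28.2
tcp_pos: [0.6016, -0.3213, 0.2041]
orientation: [2.318, 2.119, 0.005]
contact_force: [-0.2, 0.3, -3.5]
grip_width: 0.0084
```

```bash
cat >> h.py <<'E'
def cap(c,im,lo,hi,z,roi):
    h=cv2.cvtColor(im,cv2.COLOR_RGB2HSV);m=cv2.inRange(h,lo,hi);k=np.zeros_like(m);x0,y0,x1,y1=roi;k[y0:y1,x0:x1]=m[y0:y1,x0:x1]
    k=np.vstack(cv2.findContours(k,cv2.RETR_EXTERNAL,cv2.CHAIN_APPROX_NONE)[0]);(x,y),r=cv2.minEnclosingCircle(k);print("cap px",x,y,r,onz(c,x,y,z))
E
python3 - <<'E'
from h import *
o=monitor.get_obs();mv([.60,-.324,.22],84.7)
c=viewer.calibration("wrist");im=viewer.grab_frame("wrist");cap(c,im,(22,150,170),(35,255,255),o["tcp_pos"][2]-.0145,(250,150,332,265))
cv2.imwrite(f"pics/l_w2.png",im[:,:,::-1])
E
```

```text
t 28.2 tcp [ 0.6016 -0.3213  0.2041] R [[0.089, 0.996, 0.003], [0.996, -0.089, 0.001], [0.002, 0.003, -1.0]] F [-0.1825  0.3115 -3.4544] w 0.0084
yaw 84.88 delta in tool [-0.0028 -0.0014 -0.0159] dr [ 0.17 -0.1   0.18] delta in target frame [-0.0028 -0.0014 -0.0159]
cap px 290.03289794921875 231.0 38.085548400878906 [ 0.6074 -0.3237  0.1896]
```

View pics/l_w2.png

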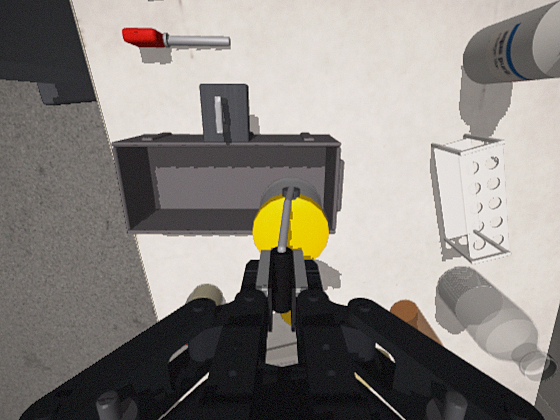

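drive_tool([
  {"linear":[-0.003,-0.003,0.025],"dr":[0,0,0],"jaw":1},
  {"linear":[0,0,0.025],"dr":[0,0,0],"jaw":1},
  {"linear":[0,0,0],"dr":[0,0,0],"jaw":1},
  {"linear":[0,0,0],"dr":[0,0,0],"jaw":1},
])

```text
clock: 28.75
tcp_pos: [0.5991, -0.325, 0.1549]
orientation: [2.317, 2.117, 0.006]
contact_force: [0.3, -0.1, -2.8]
grip_width: 0.0086
```

Run:
```python
from h import *
o=monitor.get_obs();mv([.60,-.324,.08],84.7)
c=viewer.calibration("wrist");im=viewer.grab_frame("wrist");cap(c,im,(22,150,170),(35,255,255),o["tcp_pos"][2]-.0145,(250,150,332,265))
cv2.imwrite(f"pics/l_w3.png",im[:,:,::-1])
crop(viewer.grab_frame("side"),230,180,400,350,4,"pics/l_s3.png")
```

```text
t 28.75 tcp [ 0.5991 -0.325   0.1549] R [[0.09, 0.996, 0.005], [0.996, -0.09, -0.0], [0.0, 0.005, -1.0]] F [ 0.2894 -0.0991 -2.8313] w 0.0086
yaw 84.83 delta in tool [0.0011 0.0004 0.0749] dr [ 0.29 -0.02  0.13] delta in target frame [0.0011 0.0008 0.0749]
cap px 284.34722900390625 231.5 37.6827507019043 [ 0.6008 -0.3275  0.1404]
```

View pics/l_w3.png

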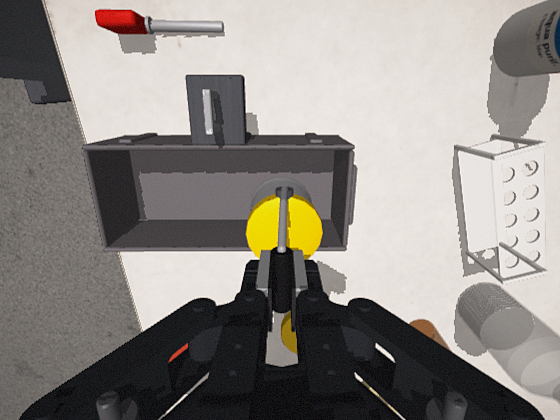

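View pics/l_s3.png

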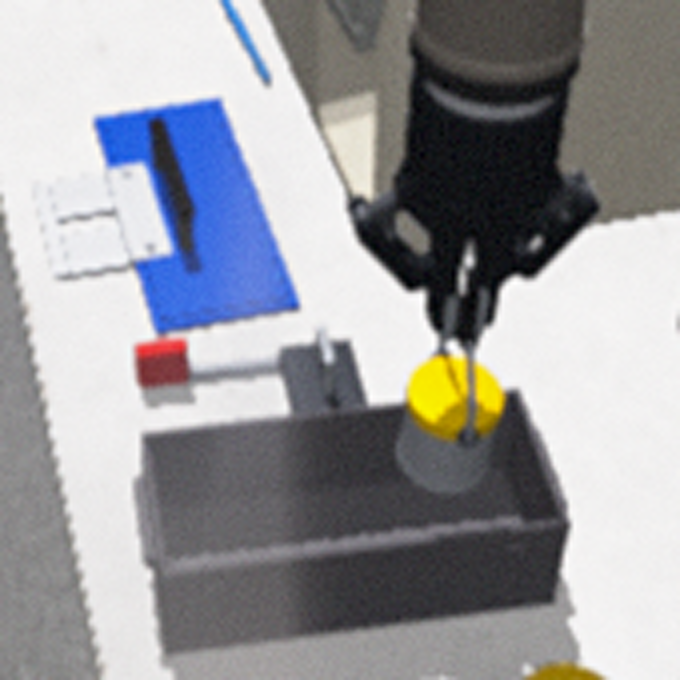

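drive_tool([
  {"linear":[0.001,0.003,0.025],"dr":[0.2,0,0],"jaw":1},
  {"linear":[0,0,0.025],"dr":[0,0,0],"jaw":1},
  {"linear":[0,0,0.01],"dr":[0,0,0],"jaw":1},
  {"linear":[0,0,0],"dr":[0,0,0],"jaw":1},
])

```text
clock: 29.35
tcp_pos: [0.6035, -0.324, 0.0918]
orientation: [2.317, 2.118, 0.003]
contact_force: [0.0, -0.2, -3.5]
grip_width: 0.0086
```

Run:
```python
from h import *
o=monitor.get_obs();mv([.60,-.324,.08],84.7)
c=viewer.calibration("wrist");im=viewer.grab_frame("wrist");cap(c,im,(22,150,170),(35,255,255),o["tcp_pos"][2]-.0145,(250,150,332,265))
crop(viewer.grab_frame("side"),230,180,400,350,4,"pics/l_s4.png")
```

```text
t 29.35 tcp [ 0.6035 -0.324   0.0918] R [[0.09, 0.996, 0.003], [0.996, -0.09, -0.0], [0.0, 0.003, -1.0]] F [ 0.0251 -0.156  -3.5452] w 0.0086
yaw 84.85 delta in tool [-0.0003 -0.0035  0.0118] dr [ 0.16 -0.    0.15] delta in target frame [-0.0003 -0.0035  0.0118]
cap px 283.4208679199219 230.55307006835938 37.80612564086914 [ 0.6045 -0.3258  0.0773]
```

View pics/l_s4.png

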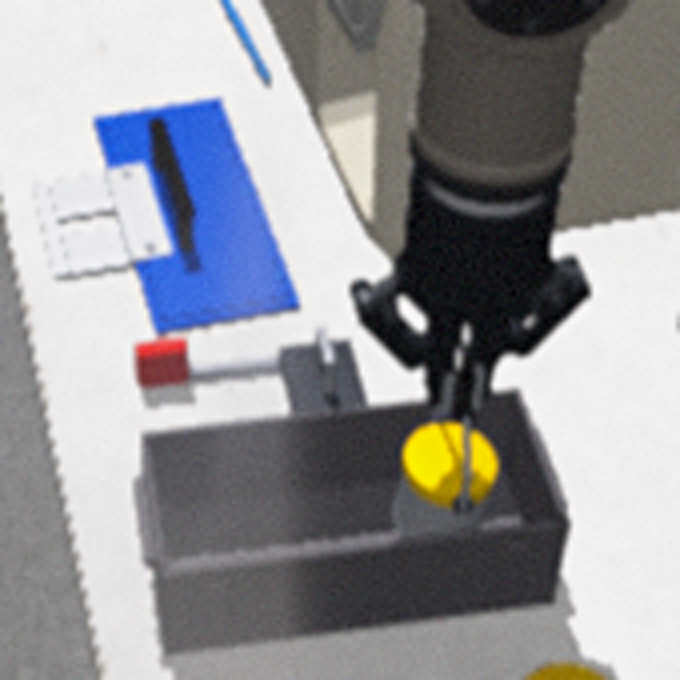

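Well placed, so I'll lower to contact in small steps.

drive_tool([
  {"linear":[0,0,0.004],"dr":[0,0,0],"jaw":1},
  {"linear":[0,0,0.003],"dr":[0,0,0],"jaw":1},
  {"linear":[0,0,0],"dr":[0,0,0],"jaw":1},
])

```text
clock: 29.82
tcp_pos: [0.6054, -0.325, 0.0876]
orientation: [2.314, 2.114, 0.006]
contact_force: [-0.3, -0.1, -4.1]
grip_width: 0.0085
```

drive_tool([
  {"linear":[0,0,0.002],"dr":[0,0,0],"jaw":1},
  {"linear":[0,0,0],"dr":[0,0,0],"jaw":1},
])

```text
clock: 30.08
tcp_pos: [0.6056, -0.3251, 0.0859]
orientation: [2.314, 2.114, 0.006]
contact_force: [0.0, -0.1, -3.8]
grip_width: 0.0084
```

drive_tool([
  {"linear":[0,0,0.002],"dr":[0,0,0],"jaw":1},
  {"linear":[0,0,0],"dr":[0,0,0],"jaw":1},
])

```text
clock: 30.32
tcp_pos: [0.6056, -0.3252, 0.0838]
orientation: [2.314, 2.114, 0.006]
contact_force: [0.0, -0.3, -2.7]
grip_width: 0.0083
```

drive_tool([
  {"linear":[0,0,0.002],"dr":[0,0,0],"jaw":1},
  {"linear":[0,0,0],"dr":[0,0,0],"jaw":1},
])

```text
clock: 30.58
tcp_pos: [0.6056, -0.3252, 0.0816]
orientation: [2.314, 2.114, 0.006]
contact_force: [0.2, -0.3, -3.0]
grip_width: 0.0084
```

drive_tool([
  {"linear":[0,0,0.002],"dr":[0,0,0],"jaw":1},
  {"linear":[0,0,0],"dr":[0,0,0],"jaw":1},
])

```text
clock: 30.82
tcp_pos: [0.6056, -0.3251, 0.0795]
orientation: [2.314, 2.114, 0.006]
contact_force: [-0.4, -0.1, -2.5]
grip_width: 0.0083
```

drive_tool([
  {"linear":[0,0,0.001],"dr":[0,0,0],"jaw":1},
  {"linear":[0,0,0],"dr":[0,0,0],"jaw":1},
])

```text
clock: 31.08
tcp_pos: [0.6056, -0.3252, 0.0784]
orientation: [2.314, 2.114, 0.006]
contact_force: [-0.2, -0.3, -3.9]
grip_width: 0.0089
```

drive_tool([
  {"linear":[0,0,0.002],"dr":[0,0,0],"jaw":1},
  {"linear":[0,0,0],"dr":[0,0,0],"jaw":1},
])

```text
clock: 31.32
tcp_pos: [0.6057, -0.3252, 0.0763]
orientation: [2.314, 2.114, 0.006]
contact_force: [-0.4, -0.7, -3.1]
grip_width: 0.0086
```

drive_tool([
  {"linear":[0,0,0.0015],"dr":[0,0,0],"jaw":1},
  {"linear":[0,0,0],"dr":[0,0,0],"jaw":1},
])

```text
clock: 31.58
tcp_pos: [0.6057, -0.3252, 0.0747]
orientation: [2.314, 2.114, 0.006]
contact_force: [-0.1, 0.3, -3.4]
grip_width: 0.008
```

drive_tool([
  {"linear":[0,0,0.001],"dr":[0,0,0],"jaw":1},
  {"linear":[0,0,0],"dr":[0,0,0],"jaw":1},
])

```text
clock: 31.82
tcp_pos: [0.6057, -0.3252, 0.0736]
orientation: [2.314, 2.114, 0.006]
contact_force: [0.2, -0.7, -2.3]
grip_width: 0.0085
```

drive_tool([
  {"linear":[0,0,0.001],"dr":[0,0,0],"jaw":1},
  {"linear":[0,0,0],"dr":[0,0,0],"jaw":1},
])

```text
clock: 32.08
tcp_pos: [0.6058, -0.3252, 0.0726]
orientation: [2.314, 2.114, 0.006]
contact_force: [1.0, -0.6, -2.7]
grip_width: 0.0083
```

drive_tool([
  {"linear":[0,0,0.001],"dr":[0,0,0],"jaw":1},
  {"linear":[0,0,0],"dr":[0,0,0],"jaw":1},
])

```text
clock: 32.33
tcp_pos: [0.6058, -0.3253, 0.0717]
orientation: [2.314, 2.114, 0.006]
contact_force: [-0.1, 0.5, -3.6]
grip_width: 0.0084
```

Run:
```python
from h import *
o=monitor.get_obs();mv([.60,-.324,.08],84.7)
cv2.imwrite("pics/l_w5.png",viewer.grab_frame("wrist")[:,:,::-1])
crop(viewer.grab_frame("side"),230,180,400,350,4,"pics/l_s5.png")
```

```text
t 32.33 tcp [ 0.6058 -0.3253  0.0717] R [[0.09, 0.996, 0.008], [0.996, -0.09, -0.003], [-0.002, 0.008, -1.0]] F [-0.0764  0.5484 -3.6446] w 0.0084
yaw 84.82 delta in tool [ 0.0007 -0.0059 -0.0084] dr [0.48 0.13 0.12] delta in target frame [ 0.0007 -0.0059 -0.0083]
```

View pics/l_s5.png

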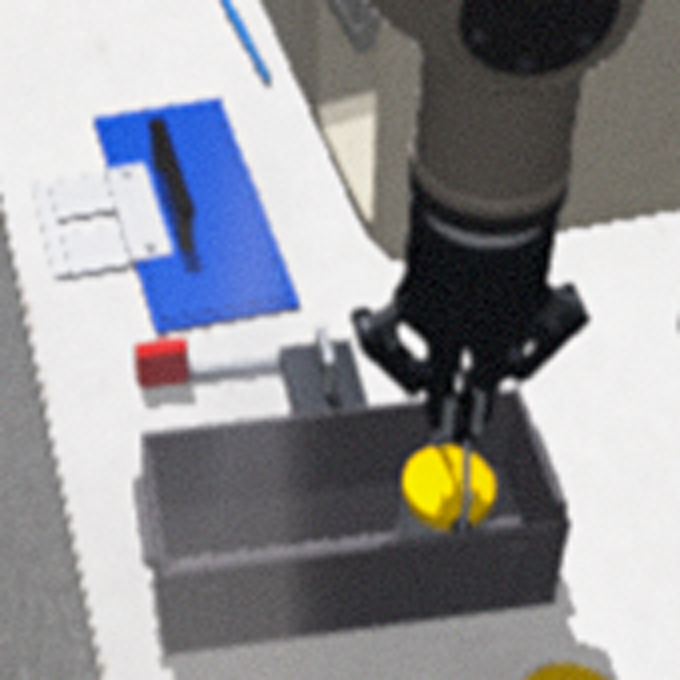

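View pics/l_w5.png

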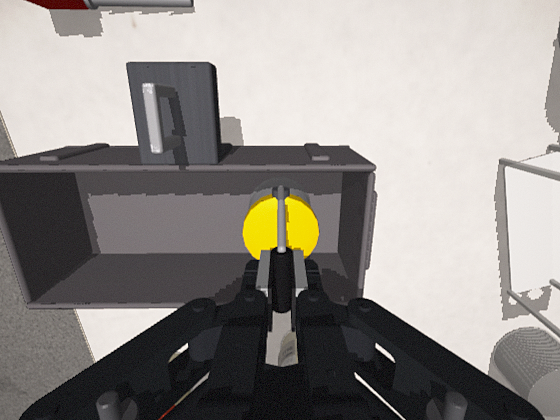

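Run:
```python
from h import *
cs=viewer.calibration("side");cw=viewer.calibration("wrist")
print(tri(cs,(230+449/4,180+487/4),cw,(281.5,230)))
```

```text
(array([ 0.6057, -0.3274,  0.0553]), np.float64(0.00017335992027378718))
```

drive_tool([
  {"linear":[0,0,0.002],"dr":[0.3,0,0],"jaw":1},
  {"linear":[0,0,0],"dr":[0,0,0],"jaw":1},
])

```text
clock: 32.67
tcp_pos: [0.6074, -0.3258, 0.0713]
orientation: [2.315, 2.114, 0.003]
contact_force: [-0.0, 0.7, -3.0]
grip_width: 0.0087
```

drive_tool([
  {"linear":[0,0,0.0015],"dr":[0,0,0],"jaw":1},
  {"linear":[0,0,0],"dr":[0,0,0],"jaw":1},
])

```text
clock: 32.92
tcp_pos: [0.6088, -0.3262, 0.0711]
orientation: [2.313, 2.112, 0.005]
contact_force: [-0.8, 0.0, -2.8]
grip_width: 0.0088
```

drive_tool([
  {"linear":[0,0,0.0015],"dr":[0,0,0],"jaw":1},
  {"linear":[0,0,0],"dr":[0,0,0],"jaw":1},
])

```text
clock: 33.17
tcp_pos: [0.6103, -0.3264, 0.071]
orientation: [2.311, 2.111, 0.007]
contact_force: [0.2, 0.1, -1.3]
grip_width: 0.0082
```

drive_tool([
  {"linear":[0,0,0.0015],"dr":[0,0,0],"jaw":1},
  {"linear":[0,0,0],"dr":[0,0,0],"jaw":1},
])

```text
clock: 33.42
tcp_pos: [0.6118, -0.3266, 0.0708]
orientation: [2.309, 2.109, 0.01]
contact_force: [0.1, -0.3, -0.7]
grip_width: 0.0085
```

Run:
```python
from h import *
o=monitor.get_obs();mv([.606,-.326,.07],84.7);print(o["joints"])
cv2.imwrite("pics/l_w6.png",viewer.grab_frame("wrist")[:,:,::-1])
crop(viewer.grab_frame("side"),280,230,390,340,6,"pics/l_s6.png")
```

```text
t 33.42 tcp [ 0.6118 -0.3266  0.0708] R [[0.09, 0.996, 0.014], [0.996, -0.09, -0.007], [-0.005, 0.015, -1.0]] F [ 0.1353 -0.3071 -0.6738] w 0.0085
yaw 84.81 delta in tool [ 0.0001 -0.0059  0.0008] dr [0.86 0.3  0.11] delta in target frame [ 0.0001 -0.0058  0.0008]
[ 0.6583  0.6464 -0.3786  1.5989  0.2821  0.9343  0.0934]
```

View pics/l_s6.png

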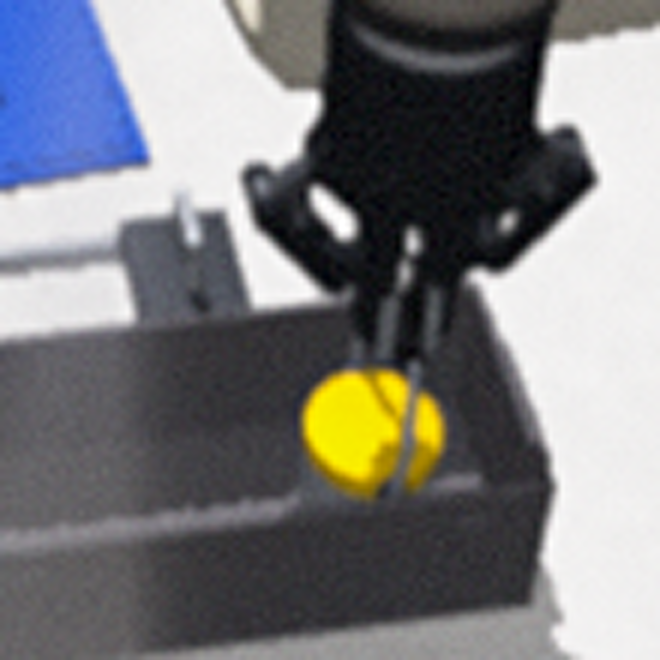

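View pics/l_w6.png

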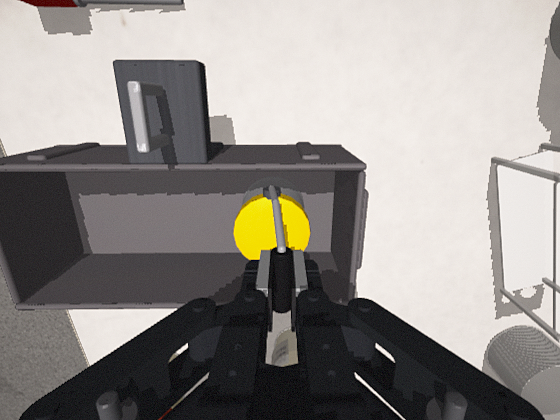

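drive_tool([
  {"linear":[0,-0.006,0],"dr":[0.8,0.3,0],"jaw":1},
  {"linear":[0,0,0],"dr":[0,0,0],"jaw":1},
  {"linear":[0,0,0],"dr":[0,0,0],"jaw":1},
])

```text
clock: 33.9
tcp_pos: [0.6056, -0.3258, 0.0711]
orientation: [-2.319, -2.119, -0.001]
contact_force: [0.6, 0.9, 3.8]
grip_width: 0.0087
```

Run:
```python
from h import *
o=monitor.get_obs();mv([.606,-.326,.07],84.7)
c=viewer.calibration("wrist");im=viewer.grab_frame("wrist");cap(c,im,(22,150,170),(35,255,255),.065,(230,150,332,265))
cv2.imwrite("pics/l_w7.png",im[:,:,::-1])
```

```text
t 33.9 tcp [ 0.6056 -0.3258  0.0711] R [[0.09, 0.996, 0.0], [0.996, -0.09, 0.001], [0.001, 0.0, -1.0]] F [0.5806 0.9043 3.7868] w 0.0087
yaw 84.82 delta in tool [-0.0002  0.0004  0.0011] dr [ 0.02 -0.03  0.12] delta in target frame [-0.0002  0.0004  0.0011]
cap px 280.5736999511719 230.97158813476562 37.908775329589844 [ 0.6049 -0.3239  0.065 ]
```

View pics/l_w7.png

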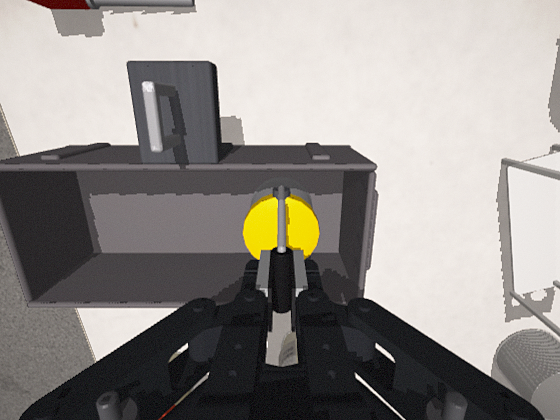

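drive_tool([
  {"linear":[0,0,0],"dr":[0,0,0],"jaw":0.92},
  {"linear":[0,0,0],"dr":[0,0,0],"jaw":0.82},
  {"linear":[0,0,0],"dr":[0,0,0],"jaw":0.7},
  {"linear":[0,0,0],"dr":[0,0,0],"jaw":0.6},
  {"linear":[0,0,-0.02],"dr":[0,0,0],"jaw":0.6},
  {"linear":[0,0,-0.04],"dr":[0,0,0],"jaw":0.6},
  {"linear":[0,0,-0.05],"dr":[0,0,0],"jaw":0.6},
  {"linear":[0,0,0],"dr":[0,0,0],"jaw":0.6},
])

```text
clock: 34.95
tcp_pos: [0.6048, -0.326, 0.1866]
orientation: [-2.318, -2.118, 0.001]
contact_force: [0.7, 0.0, -0.3]
grip_width: 0.0342
```

Run:
```python
from h import *
st()
for n in ("wrist","side","top"): cv2.imwrite(f"pics/m_{n}.png",viewer.grab_frame(n)[:,:,::-1])
```

```text
t 34.95 tcp [ 0.6048 -0.326   0.1866] R [[0.09, 0.996, -0.001], [0.996, -0.09, 0.001], [0.001, -0.001, -1.0]] F [ 0.7281  0.0005 -0.2727] w 0.0342
```

View pics/m_wrist.png

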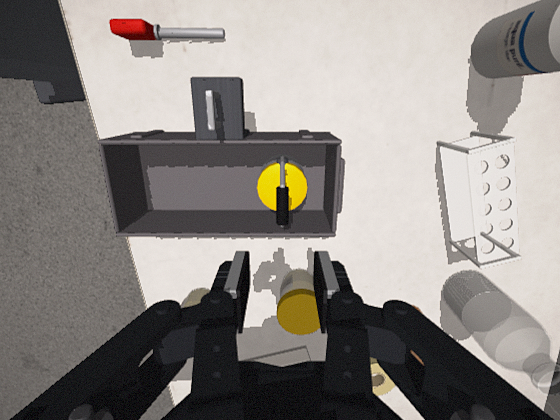

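View pics/m_side.png

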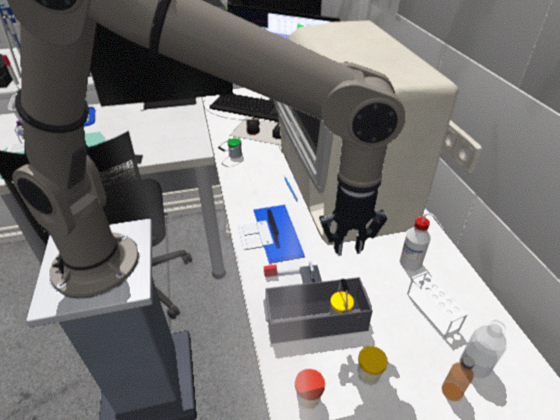

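drive_tool([
  {"linear":[0,-0.04,-0.03],"dr":[0,0,0],"jaw":0.6},
  {"linear":[0.03,-0.05,0],"dr":[0,0,0],"jaw":0.6},
  {"linear":[0.055,-0.03,0],"dr":[0,0,0],"jaw":0.6},
  {"linear":[0.055,-0.005,0],"dr":[0,0,0],"jaw":0.6},
  {"linear":[0.055,-0.005,0],"dr":[0,0,0],"jaw":0.6},
  {"linear":[0.055,-0.005,0],"dr":[0,0,0],"jaw":0.6},
  {"linear":[0.055,-0.005,0],"dr":[0,0,0],"jaw":0.6},
  {"linear":[0.055,-0.005,0],"dr":[0,0,0],"jaw":0.6},
])

```text
clock: 36.1
tcp_pos: [0.4798, 0.0516, 0.2057]
orientation: [-2.314, -2.089, 0.023]
contact_force: [1.4, -0.5, 0.7]
grip_width: 0.0343
```

drive_tool([
  {"linear":[0.055,-0.005,0],"dr":[0,0,0],"jaw":0.6},
  {"linear":[0.055,-0.005,0],"dr":[0,0,0],"jaw":0.6},
  {"linear":[0.055,-0.005,0],"dr":[0,0,0],"jaw":0.6},
  {"linear":[0.04,-0.005,0],"dr":[0,0,0],"jaw":0.6},
  {"linear":[0,0,0],"dr":[0,0,0],"jaw":0.6},
])

```text
clock: 36.72
tcp_pos: [0.4749, 0.267, 0.2025]
orientation: [-2.303, -2.093, 0.036]
contact_force: [0.5, -0.4, 0.1]
grip_width: 0.0341
```

Run:
```python
from h import *
mv([.42,.3,.2],107);print(monitor.get_obs()["joints"])
c=viewer.calibration("wrist");np.savez("c.npz",**c)
cv2.imwrite("pics/n_w.png",viewer.grab_frame("wrist")[:,:,::-1])
```

```text
t 36.73 tcp [0.4749 0.267  0.2025] R [[0.095, 0.995, -0.037], [0.995, -0.095, 0.006], [0.003, -0.037, -0.999]] F [ 0.504  -0.4333  0.0686] w 0.0341
yaw 84.54 delta in tool [ 0.0277 -0.0576  0.0047] dr [ -2.08  -0.58 -22.45] delta in target frame [ 0.0476 -0.0428  0.0025]
[-0.0233  0.3574 -0.73    1.7943  0.2306  1.1106 -0.9253]
```

View pics/n_w.png

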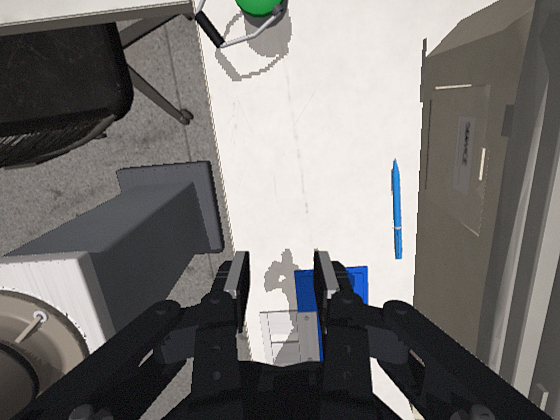

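Run:
```python
from h import *
c=dict(np.load("c.npz"));print(onz(c,199,12,.056),onz(c,219,45,.056),"cap",onz(c,258,-4,.06))
```

```text
[0.4064 0.4405 0.056 ] [0.421  0.4106 0.056 ] cap [0.4646 0.4463 0.06  ]
```

drive_tool([
  {"linear":[0.03,-0.015,0],"dr":[-2,-0.5,0],"jaw":0.6},
  {"linear":[0.03,-0.015,0],"dr":[0,0,-10],"jaw":0.6},
  {"linear":[0,0,0],"dr":[0,0,-10],"jaw":0.6},
  {"linear":[0,0,0],"dr":[0,0,-10],"jaw":0.7},
  {"linear":[0,0,0],"dr":[0,0,0],"jaw":0.7},
])

```text
clock: 37.4
tcp_pos: [0.4523, 0.3186, 0.1983]
orientation: [1.695, 2.641, -0.029]
contact_force: [-0.1, -0.1, 0.6]
grip_width: 0.0257
```

Run:
```python
from h import *
mv([.42,.3,.2],115);print(monitor.get_obs()["joints"])
c=viewer.calibration("wrist");np.savez("c.npz",**c)
cv2.imwrite("pics/n_w2.png",viewer.grab_frame("wrist")[:,:,::-1])
```

```text
t 37.4 tcp [0.4523 0.3186 0.1983] R [[-0.417, 0.909, -0.007], [0.909, 0.417, -0.017], [-0.013, -0.014, -1.0]] F [-0.1121 -0.0582  0.6403] w 0.0257
yaw 114.64 delta in tool [-0.0035 -0.0371 -0.0011] dr [-0.78  0.72 -0.36] delta in target frame [-0.0032 -0.0371 -0.0017]
[-0.0685  0.3985 -0.8427  1.7862  0.3333  1.1232 -0.5946]
```

View pics/n_w2.png

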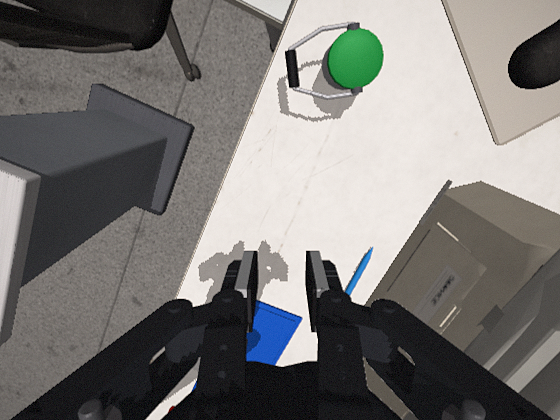

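Run:
```python
from h import *
c=dict(np.load("c.npz"))
a,b=onz(c,291,51,.056),onz(c,295,87,.056);C=onz(c,355.5,58,.06);G=(a+b)/2
print(a,b,G,C,C-G,np.linalg.norm((C-G)[:2]),"pot x yaw",np.degrees(np.arctan2(*(C-G)[1::-1])),"roller axis",np.degrees(np.arctan2(*(a-b)[1::-1])),"ears",onz(c,354,25,.053)-onz(c,357,91,.053))
mv([*G[:2],.12],118)
```

```text
[0.4055 0.4393 0.056 ] [0.4229 0.4117 0.056 ] [0.4142 0.4255 0.056 ] [0.4643 0.459  0.06  ] [0.0501 0.0334 0.004 ] 0.06021693496001758 pot x yaw 33.73142135388728 roller axis 122.29226599262039 ears [-0.0314  0.0499  0.    ]
t 37.45 tcp [0.4524 0.3184 0.1983] R [[-0.415, 0.91, -0.007], [0.91, 0.415, -0.017], [-0.013, -0.013, -1.0]] F [-0.025  -0.6494 -0.5435] w 0.0256
yaw 114.52 delta in tool [0.1143 0.0108 0.0767] dr [-0.8   0.72 -3.49] delta in target frame [0.1125 0.0166 0.0783]
```

drive_tool([
  {"linear":[0,0,0],"dr":[-0.8,0.7,-8],"jaw":0.7},
  {"linear":[0.037,0.0085,0],"dr":[0,0,0],"jaw":0.7},
  {"linear":[0.037,0.0085,0],"dr":[0,0,0],"jaw":0.7},
  {"linear":[0.037,0.0085,0.03],"dr":[0,0,0],"jaw":0.7},
  {"linear":[0,0,0.03],"dr":[0,0,0],"jaw":0.7},
  {"linear":[0,0,0],"dr":[0,0,0],"jaw":0.7},
])

```text
clock: 38.2
tcp_pos: [0.4188, 0.4211, 0.1352]
orientation: [1.55, 2.729, -0.006]
contact_force: [0.5, -0.3, 0.1]
grip_width: 0.0257
```

Run:
```python
from h import *
mv([.4142,.4255,.06],122.5);print(monitor.get_obs()["joints"])
c=viewer.calibration("wrist");np.savez("c.npz",**c)
cv2.imwrite("pics/n_w3.png",viewer.grab_frame("wrist")[:,:,::-1])
```

```text
t 38.2 tcp [0.4188 0.4211 0.1352] R [[-0.512, 0.859, 0.001], [0.859, 0.512, -0.005], [-0.005, -0.002, -1.0]] F [ 0.5237 -0.2875  0.0712] w 0.0257
yaw 120.8 delta in tool [ 0.0065 -0.0016  0.0752] dr [-0.11  0.27 -1.7 ] delta in target frame [ 0.0062 -0.0016  0.0752]
[-0.2851  0.5352 -0.8241  1.7656  0.4516  1.0444 -0.7369]
```

View pics/n_w3.png

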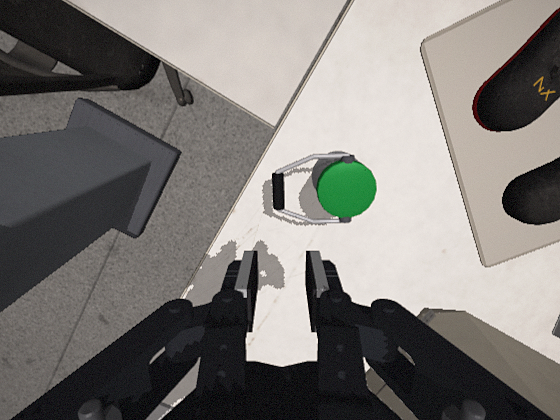

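Run:
```python
from h import *
c=dict(np.load("c.npz"))
a,b=onz(c,278.5,175,.057),onz(c,279,209,.057);C=onz(c,347,188,.06);print((a+b)/2,C,np.degrees(np.arctan2(*(a-b)[1::-1])),np.degrees(np.arctan2(*(C-(a+b)/2)[1::-1])))
mv([*((a+b)/2)[:2],.06],122.5)
```

```text
[0.4137 0.4264 0.057 ] [0.463  0.4616 0.06  ] 121.45023727670574 35.513916265904456
t 38.25 tcp [0.4192 0.4225 0.1369] R [[-0.513, 0.859, 0.002], [0.859, 0.513, -0.002], [-0.003, 0.001, -1.0]] F [-0.5816 -0.0234  0.4618] w 0.0257
yaw 120.84 delta in tool [ 0.0064 -0.0028  0.0769] dr [ 0.04  0.19 -1.66] delta in target frame [ 0.0063 -0.0025  0.0769]
```

drive_tool([
  {"linear":[0.006,-0.0025,0.04],"dr":[0,0.2,-1.6],"jaw":0.7},
  {"linear":[0,0,0.035],"dr":[0,0,0],"jaw":0.7},
  {"linear":[0,0,0.01],"dr":[0,0,0],"jaw":0.7},
  {"linear":[0,0,0],"dr":[0,0,0],"jaw":0.7},
])

```text
clock: 38.75
tcp_pos: [0.4197, 0.4275, 0.0567]
orientation: [1.524, 2.742, 0.015]
contact_force: [-0.1, -0.4, 0.5]
grip_width: 0.0256
```

Run:
```python
from h import *
mv([.4137,.4264,.004],122.5)
c=viewer.calibration("wrist");np.savez("c.npz",**c)
cv2.imwrite("pics/n_w4.png",viewer.grab_frame("wrist")[:,:,::-1])
```

```text
t 38.75 tcp [0.4197 0.4275 0.0567] R [[-0.528, 0.849, 0.009], [0.849, 0.528, 0.006], [0.001, 0.01, -1.0]] F [-0.1142 -0.3717  0.5028] w 0.0256
yaw 121.85 delta in tool [ 0.0022 -0.0063  0.0527] dr [ 0.6  -0.04 -0.65] delta in target frame [ 0.0023 -0.0057  0.0527]
```

View pics/n_w4.png

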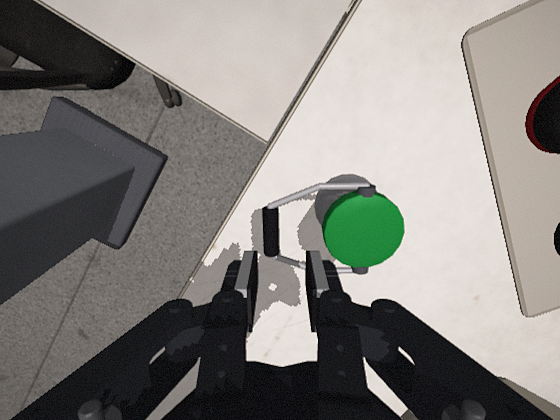

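drive_tool([
  {"linear":[0.002,-0.006,0.015],"dr":[0.6,0,-0.5],"jaw":0.7},
  {"linear":[0,0,0],"dr":[0,0,0],"jaw":0.7},
])

```text
clock: 39.05
tcp_pos: [0.4148, 0.4272, 0.0435]
orientation: [1.515, 2.751, 0.006]
contact_force: [0.2, -0.1, 0.3]
grip_width: 0.0257
```

Run:
```python
from h import *
mv([.4137,.4264,.004],122.5)
c=viewer.calibration("wrist");a,b=onz(c,271,209,.057),onz(c,272,254,.057)
cv2.imwrite("pics/n_w5.png",viewer.grab_frame("wrist")[:,:,::-1])
c=dict(np.load("c.npz"));a,b=onz(c,270.5,209,.057),onz(c,271.5,254,.057);print((a+b)/2)
```

```text
t 39.05 tcp [0.4148 0.4272 0.0435] R [[-0.535, 0.845, 0.002], [0.845, 0.535, 0.003], [0.001, 0.004, -1.0]] F [ 0.2287 -0.1404  0.3097] w 0.0257
yaw 122.32 delta in tool [-0.0001 -0.0015  0.0395] dr [ 0.2  -0.08 -0.18] delta in target frame [-0.0001 -0.0013  0.0395]
[0.4127 0.4275 0.057 ]
```

View pics/n_w5.png

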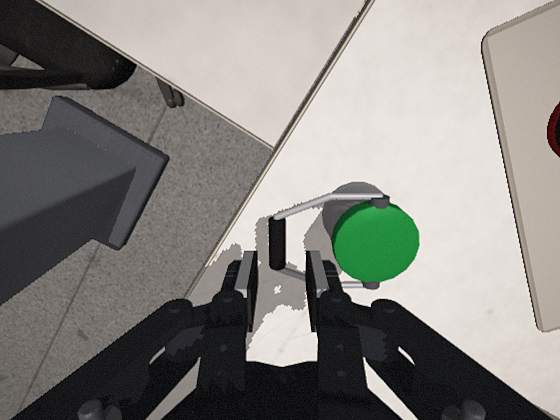

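drive_tool([
  {"linear":[0.001,-0.002,0.012],"dr":[0.2,0,0],"jaw":0.7},
  {"linear":[0,0,0.012],"dr":[0,0,0],"jaw":0.7},
  {"linear":[0,0,0.008],"dr":[0,0,0],"jaw":0.7},
  {"linear":[0,0,0],"dr":[0,0,0],"jaw":0.7},
], force=40)

```text
clock: 39.6
tcp_pos: [0.413, 0.4278, 0.01]
orientation: [-1.515, -2.751, -0.003]
contact_force: [0.2, 0.7, 0.3]
grip_width: 0.0254
```

Run:
```python
from h import *
mv([.4132,.427,.004],122.5)
cv2.imwrite("pics/n_w6.png",viewer.grab_frame("wrist")[:,:,::-1])
```

```text
t 39.6 tcp [0.413  0.4278 0.01  ] R [[-0.534, 0.845, 0.0], [0.845, 0.534, 0.002], [0.002, 0.001, -1.0]] F [0.1864 0.6592 0.2877] w 0.0254
yaw 122.3 delta in tool [-0.0008 -0.0003  0.006 ] dr [ 0.08 -0.1  -0.2 ] delta in target frame [-0.0008 -0.0003  0.006 ]
```

View pics/n_w6.png

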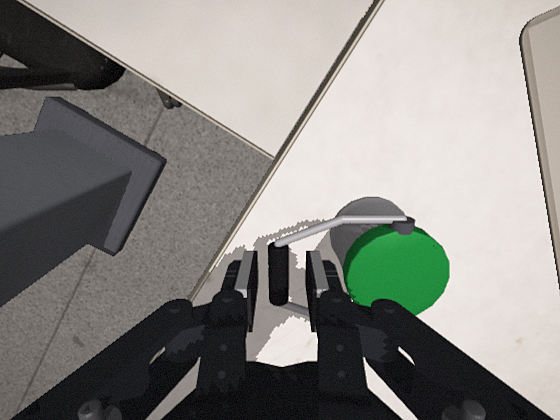

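Roller centred between the pads at (279,272). I'll go down 6 mm more and close.

drive_tool([
  {"linear":[0,0,0.006],"dr":[0,0,0],"jaw":0.7},
  {"linear":[0,0,0],"dr":[0,0,0],"jaw":0.8},
  {"linear":[0,0,0],"dr":[0,0,0],"jaw":0.9},
  {"linear":[0,0,0],"dr":[0,0,0],"jaw":1},
  {"linear":[0,0,0],"dr":[0,0,0],"jaw":1},
  {"linear":[0,0,0],"dr":[0,0,0],"jaw":1},
], force=35)

```text
clock: 40.4
tcp_pos: [0.4134, 0.4286, 0.0048]
orientation: [-1.515, -2.751, -0.006]
contact_force: [-0.5, 0.5, -0.4]
grip_width: 0.0095
```

drive_tool([
  {"linear":[0,0.001,-0.011],"dr":[0,0,0],"jaw":1},
  {"linear":[0,0,0],"dr":[0,0,0],"jaw":1},
  {"linear":[0,0.003,-0.0105],"dr":[0,0,0],"jaw":1},
  {"linear":[0,0,0],"dr":[0,0,0],"jaw":1},
  {"linear":[0,0.0045,-0.01],"dr":[0,0,0],"jaw":1},
  {"linear":[0,0,0],"dr":[0,0,0],"jaw":1},
])

```text
clock: 41.15
tcp_pos: [0.4213, 0.4333, 0.0393]
orientation: [-1.516, -2.751, -0.007]
contact_force: [-1.8, -1.9, 0.0]
grip_width: 0.0092
```

Run:
```python
from h import *
a=np.radians(32.5);e=np.array([np.cos(a),np.sin(a),0]);mv(np.array([.4135,.4278,.004])+.062*e+[0,0,.062],122.5)
cv2.imwrite("pics/n_w7.png",viewer.grab_frame("wrist")[:,:,::-1])
crop(viewer.grab_frame("side"),200,100,290,190,6,"pics/n_s7.png")
```

```text
t 41.15 tcp [0.4213 0.4333 0.0393] R [[-0.534, 0.845, 0.002], [0.845, 0.534, 0.004], [0.002, 0.004, -1.0]] F [-1.8401 -1.8632  0.0194] w 0.0092
yaw 122.28 delta in tool [-0.0002  0.0525 -0.0266] dr [ 0.2  -0.12 -0.22] delta in target frame [-0.0005  0.0524 -0.0267]
```

View pics/n_w7.png

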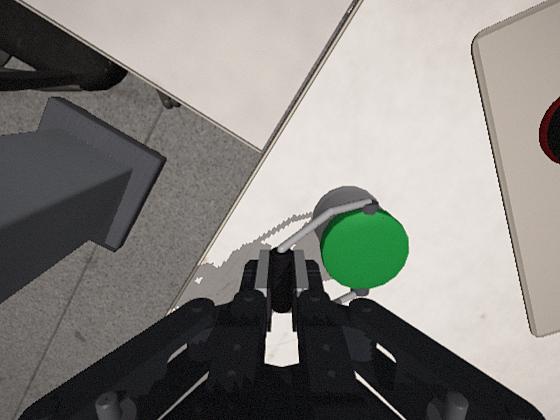

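View pics/n_s7.png

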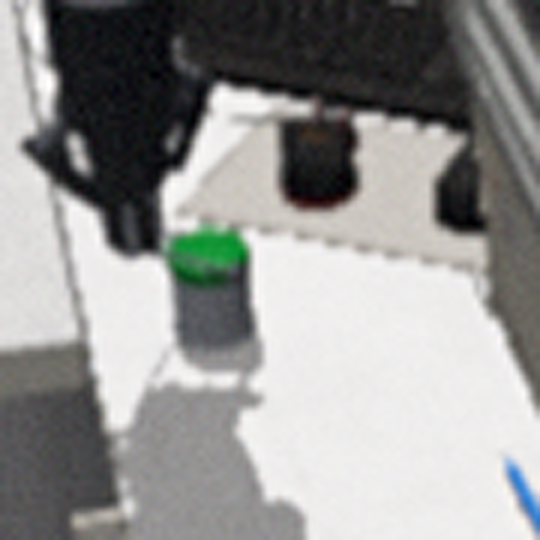

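drive_tool([
  {"linear":[0,0,0],"dr":[0,0,0],"jaw":1},
  {"linear":[0,0,0],"dr":[0,0,0],"jaw":1},
  {"linear":[0,0,0],"dr":[0,0,0],"jaw":1},
  {"linear":[0,0,0],"dr":[0,0,0],"jaw":1},
])

```text
clock: 41.75
tcp_pos: [0.4204, 0.4325, 0.0377]
orientation: [-1.515, -2.751, -0.004]
contact_force: [-0.8, 0.6, 0.4]
grip_width: 0.0094
```

Run:
```python
from h import *
st()
c=viewer.calibration("wrist");im=viewer.grab_frame("wrist");cap(c,im,(40,80,30),(80,255,255),.06,(310,190,420,300))
cs=viewer.calibration("side");print(tri(cs,(200+210/6,100+258/6),c,(364.5,248)))
```

```text
t 41.75 tcp [0.4204 0.4325 0.0377] R [[-0.535, 0.845, 0.0], [0.845, 0.535, 0.002], [0.002, 0.002, -1.0]] F [-0.826   0.5957  0.4218] w 0.0094
cap px 366.4084777832031 248.2404327392578 44.844913482666016 [0.4616 0.4625 0.06  ]
(array([0.4673, 0.4588, 0.0481]), np.float64(0.0006891404572105959))
```

drive_tool([
  {"linear":[0,0.0065,-0.0085],"dr":[0,0,0],"jaw":1},
  {"linear":[0,0,0],"dr":[0,0,0],"jaw":1},
  {"linear":[0,0.008,-0.007],"dr":[0,0,0],"jaw":1},
  {"linear":[0,0,0],"dr":[0,0,0],"jaw":1},
  {"linear":[0,0.009,-0.0055],"dr":[0,0,0],"jaw":1},
  {"linear":[0,0,0],"dr":[0,0,0],"jaw":1},
])

```text
clock: 42.55
tcp_pos: [0.4419, 0.4462, 0.0607]
orientation: [-1.515, -2.751, -0.004]
contact_force: [-0.6, -0.9, 0.7]
grip_width: 0.0094
```

Run:
```python
from h import *
mv([.4625,.462,.066],122.5)
c=viewer.calibration("wrist");im=viewer.grab_frame("wrist");cap(c,im,(40,80,30),(80,255,255),.06,(290,150,420,300))
cv2.imwrite("pics/n_w8.png",im[:,:,::-1])
crop(viewer.grab_frame("side"),200,100,290,190,6,"pics/n_s8.png")
```

```text
t 42.55 tcp [0.4419 0.4462 0.0607] R [[-0.535, 0.845, 0.001], [0.845, 0.535, 0.003], [0.002, 0.002, -1.0]] F [-0.5671 -0.9405  0.7245] w 0.0094
yaw 122.31 delta in tool [ 0.0024  0.0259 -0.0052] dr [ 0.12 -0.11 -0.19] delta in target frame [ 0.0023  0.0259 -0.0053]
cap px 319.9105224609375 232.6052703857422 38.730690002441406 [0.4626 0.4627 0.06  ]
```

View pics/n_w8.png

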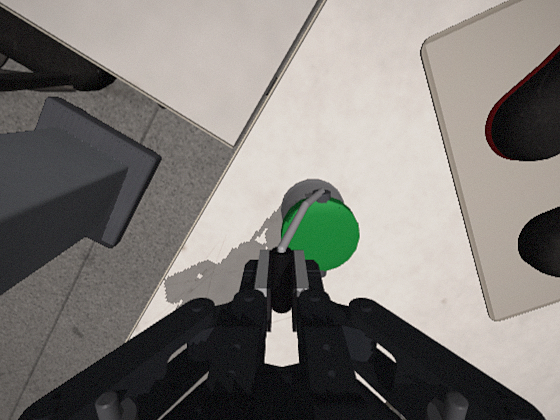

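View pics/n_s8.png

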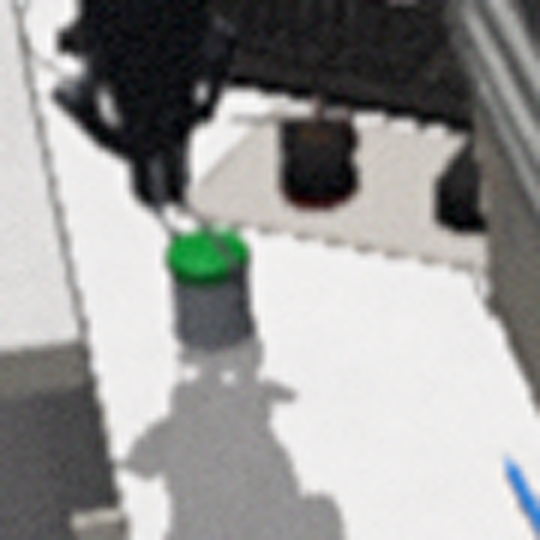

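drive_tool([
  {"linear":[0,0.01,-0.0035],"dr":[0,0,0],"jaw":1},
  {"linear":[0,0,0],"dr":[0,0,0],"jaw":1},
  {"linear":[0,0.01,-0.0015],"dr":[0,0,0],"jaw":1},
  {"linear":[0,0,0],"dr":[0,0,0],"jaw":1},
  {"linear":[0,0.005,0],"dr":[0,0,0],"jaw":1},
  {"linear":[0,0,0],"dr":[0,0,0],"jaw":1},
], force=60)

```text
clock: 43.4
tcp_pos: [0.4622, 0.4592, 0.0667]
orientation: [1.514, 2.753, 0.001]
contact_force: [0.2, -1.0, 2.2]
grip_width: 0.0084
```

drive_tool([
  {"linear":[0,0,-0.015],"dr":[0,0,0],"jaw":1},
  {"linear":[0,0,-0.02],"dr":[0,0,0],"jaw":1},
  {"linear":[0,0,-0.02],"dr":[0,0,0],"jaw":1},
  {"linear":[0,0,0],"dr":[0,0,0],"jaw":1},
])

```text
clock: 43.9
tcp_pos: [0.4605, 0.4585, 0.1247]
orientation: [-1.511, -2.753, 0.002]
contact_force: [0.1, -0.2, -3.4]
grip_width: 0.0082
```

Run:
```python
from h import *
o=monitor.get_obs();mv([.4625,.40,.22],122.5)
c=viewer.calibration("wrist");im=viewer.grab_frame("wrist");cap(c,im,(40,80,30),(80,255,255),o["tcp_pos"][2]-.0145,(230,150,420,300))
cv2.imwrite("pics/n_w9.png",im[:,:,::-1])
crop(viewer.grab_frame("side"),200,90,290,180,6,"pics/n_s9.png")
```

```text
t 43.9 tcp [0.4605 0.4585 0.1247] R [[-0.537, 0.844, -0.002], [0.844, 0.537, -0.001], [0.0, -0.002, -1.0]] F [ 0.0845 -0.1945 -3.4289] w 0.0082
yaw 122.48 delta in tool [-0.0504 -0.0299 -0.0953] dr [-0.11 -0.02 -0.02] delta in target frame [-0.0505 -0.0297 -0.0953]
cap px 271.44549560546875 244.28436279296875 55.761016845703125 [0.4618 0.4446 0.1102]
```

View pics/n_w9.png

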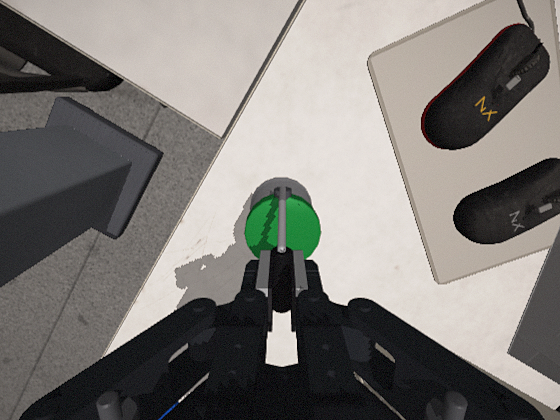

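View pics/n_s9.png

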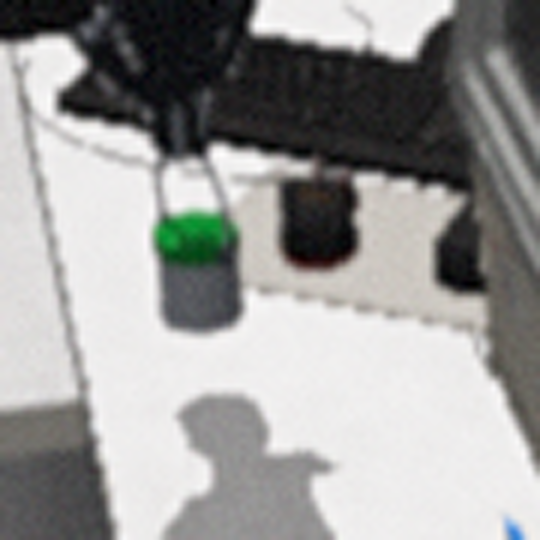

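drive_tool([
  {"linear":[0,0,-0.03],"dr":[0,0,6.5],"jaw":1},
  {"linear":[0,0,-0.03],"dr":[0,0,6.5],"jaw":1},
  {"linear":[0,0,-0.03],"dr":[0,0,6.5],"jaw":1},
  {"linear":[0,0,-0.02],"dr":[0,0,6.5],"jaw":1},
  {"linear":[0,0,0],"dr":[0,0,6.5],"jaw":1},
  {"linear":[-0.02,0,0],"dr":[0,0,6],"jaw":1},
  {"linear":[-0.03,0.002,0],"dr":[0,0,0],"jaw":1},
  {"linear":[-0.04,0.003,0],"dr":[0,0,0],"jaw":1},
])

```text
clock: 45.0
tcp_pos: [0.4522, 0.3648, 0.2287]
orientation: [-2.352, -2.081, 0.027]
contact_force: [-0.0, -0.3, -1.9]
grip_width: 0.0084
```

Run:
```python
from h import *
mv([.475,-.1,.23],84.8);print(monitor.get_obs()["joints"])
```

```text
t 45.0 tcp [0.4522 0.3648 0.2287] R [[0.122, 0.992, -0.014], [0.992, -0.122, -0.011], [-0.012, -0.013, -1.0]] F [-0.0119 -0.2696 -1.8591] w 0.0084
yaw 83.0 delta in tool [-0.4585  0.0793  0.0033] dr [-0.73  0.69 -1.81] delta in target frame [-0.4608  0.0648 -0.0013]
[-0.2388  0.384  -0.7068  1.6914  0.2611  1.1818 -1.1361]
```

drive_tool([
  {"linear":[-0.045,0.006,0],"dr":[-0.7,0.7,-1.8],"jaw":1},
  {"linear":[-0.045,0.006,0],"dr":[0,0,0],"jaw":1},
  {"linear":[-0.045,0.006,0],"dr":[0,0,0],"jaw":1},
  {"linear":[-0.045,0.006,0],"dr":[0,0,0],"jaw":1},
  {"linear":[-0.045,0.006,0],"dr":[0,0,0],"jaw":1},
  {"linear":[-0.045,0.006,0],"dr":[0,0,0],"jaw":1},
  {"linear":[-0.045,0.006,0],"dr":[0,0,0],"jaw":1},
  {"linear":[-0.045,0.006,0],"dr":[0,0,0],"jaw":1},
])

```text
clock: 46.0
tcp_pos: [0.4611, -0.0116, 0.2239]
orientation: [-2.314, -2.12, 0.014]
contact_force: [1.0, 0.4, -2.6]
grip_width: 0.0084
```

Run:
```python
from h import *
mv([.485,-.314,.22],84.8);print(monitor.get_obs()["joints"])
```

```text
t 46.0 tcp [ 0.4611 -0.0116  0.2239] R [[0.087, 0.996, -0.009], [0.996, -0.087, -0.004], [-0.004, -0.009, -1.0]] F [ 0.9507  0.4012 -2.5926] w 0.0084
yaw 85.0 delta in tool [-0.2992  0.0502  0.0048] dr [-0.5   0.26  0.2 ] delta in target frame [-0.299   0.0512  0.0039]
[ 0.4022  0.1345 -0.5559  1.9686  0.0834  1.0696 -0.2778]
```

drive_tool([
  {"linear":[-0.038,0.006,0],"dr":[-0.5,0.2,0],"jaw":1},
  {"linear":[-0.038,0.006,0],"dr":[0,0,0],"jaw":1},
  {"linear":[-0.038,0.006,0],"dr":[0,0,0],"jaw":1},
  {"linear":[-0.038,0.006,0],"dr":[0,0,0],"jaw":1},
  {"linear":[-0.038,0.006,0],"dr":[0,0,0],"jaw":1},
  {"linear":[-0.038,0.008,0],"dr":[0,0,0],"jaw":1},
  {"linear":[-0.035,0.008,0],"dr":[0,0,0],"jaw":1},
  {"linear":[-0.02,0.004,0],"dr":[0,0,0],"jaw":1},
])

```text
clock: 47.0
tcp_pos: [0.4804, -0.3083, 0.2181]
orientation: [-2.313, -2.114, 0.011]
contact_force: [0.2, -0.2, -2.1]
grip_width: 0.0086
```

drive_tool([
  {"linear":[0,0,0],"dr":[0,0,0],"jaw":1},
  {"linear":[0,0,0],"dr":[0,0,0],"jaw":1},
])

```text
clock: 47.25
tcp_pos: [0.48, -0.3072, 0.217]
orientation: [-2.311, -2.112, 0.01]
contact_force: [1.1, 1.6, -3.4]
grip_width: 0.0082
```

Run:
```python
from h import *
o=monitor.get_obs();mv([.4885,-.3145,.22],84.8)
c=viewer.calibration("wrist");np.savez("c.npz",**c);im=viewer.grab_frame("wrist");cap(c,im,(40,80,30),(80,255,255),o["tcp_pos"][2]-.0145,(230,150,340,270))
cv2.imwrite("pics/o_w.png",im[:,:,::-1])
```

```text
t 47.25 tcp [ 0.48   -0.3072  0.217 ] R [[0.09, 0.996, -0.012], [0.996, -0.09, 0.003], [0.002, -0.012, -1.0]] F [ 1.1182  1.5776 -3.4345] w 0.0082
yaw 84.85 delta in tool [-0.0065  0.0091 -0.0031] dr [-0.7  -0.13  0.05] delta in target frame [-0.0065  0.0092 -0.003 ]
cap px 284.03924560546875 229.80589294433594 38.19184875488281 [ 0.4813 -0.3083  0.2025]
```

View pics/o_w.png

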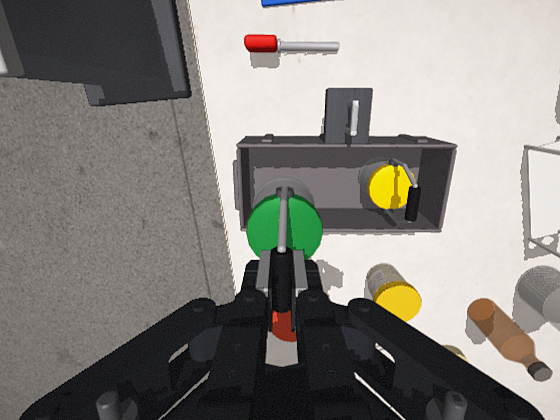

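Run:
```python
from h import *
c=dict(np.load("c.npz"))
P=np.array([onz(c,u,v,.08)[:2] for u,v in [(237,143),(457,144),(444,232),(240,230)]]);print(P,P.mean(0))
m=np.array([.5468,-.3202]);
a=np.radians(-5.0);print("slot",m-.056*np.array([np.cos(a),np.sin(a)]), "yellow cap",onz(c,391,187,.065),"roller",onz(c,412,204,.12))
```

```text
[[ 0.4354 -0.259 ]
 [ 0.6637 -0.2802]
 [ 0.6586 -0.38  ]
 [ 0.4253 -0.3579]] [ 0.5457 -0.3193]
slot [ 0.491  -0.3153] yellow cap [ 0.6019 -0.3256  0.065 ] roller [ 0.6041 -0.3276  0.12  ]
```

drive_tool([
  {"linear":[-0.006,0.01,0.0],"dr":[-0.7,0,0],"jaw":1},
  {"linear":[0,0,0.025],"dr":[0,0,0],"jaw":1},
  {"linear":[0,0,0.03],"dr":[0,0,0],"jaw":1},
  {"linear":[0,0,0],"dr":[0,0,0],"jaw":1},
  {"linear":[0,0,0],"dr":[0,0,0],"jaw":1},
])

```text
clock: 47.92
tcp_pos: [0.4941, -0.3116, 0.1636]
orientation: [2.309, 2.124, 0.008]
contact_force: [-0.4, -0.7, -2.1]
grip_width: 0.0084
```

Run:
```python
from h import *
o=monitor.get_obs();mv([.4895,-.3145,.071],84.8)
c=viewer.calibration("wrist");np.savez("c.npz",**c);im=viewer.grab_frame("wrist");cap(c,im,(40,80,30),(80,255,255),o["tcp_pos"][2]-.0145,(230,150,340,270))
cv2.imwrite("pics/o_w2.png",im[:,:,::-1])
crop(viewer.grab_frame("side"),230,180,400,350,4,"pics/o_s2.png")
```

```text
t 47.92 tcp [ 0.4941 -0.3116  0.1636] R [[0.083, 0.996, 0.007], [0.997, -0.083, 0.0], [0.001, 0.007, -1.0]] F [-0.4408 -0.7095 -2.1354] w 0.0084
yaw 85.21 delta in tool [-0.0033 -0.005   0.0926] dr [ 0.4  -0.05  0.41] delta in target frame [-0.0033 -0.0043  0.0926]
cap px 279.6247253417969 230.51919555664062 38.45545959472656 [ 0.4926 -0.3131  0.1491]
```

View pics/o_w2.png

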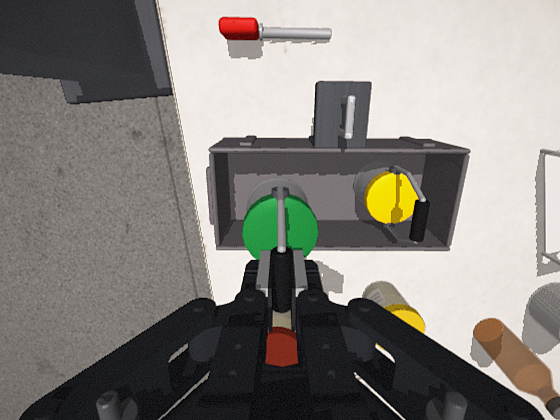

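View pics/o_s2.png

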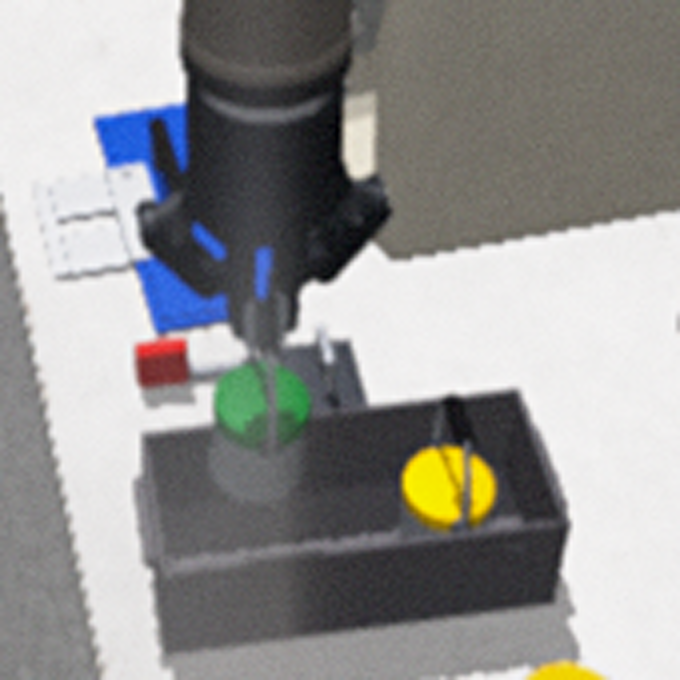

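drive_tool([
  {"linear":[-0.002,-0.003,0.025],"dr":[0.4,0,0.4],"jaw":1},
  {"linear":[0,0,0.025],"dr":[0,0,0],"jaw":1},
  {"linear":[0,0,0.015],"dr":[0,0,0],"jaw":1},
  {"linear":[0,0,0.015],"dr":[0,0,0],"jaw":1},
  {"linear":[0,0,0],"dr":[0,0,0],"jaw":1},
])

```text
clock: 48.65
tcp_pos: [0.4949, -0.3158, 0.0865]
orientation: [2.314, 2.112, 0.005]
contact_force: [-0.5, 0.9, -2.0]
grip_width: 0.0084
```

Run:
```python
from h import *
o=monitor.get_obs();mv([.4895,-.3145,.071],84.8)
c=viewer.calibration("wrist");im=viewer.grab_frame("wrist");cap(c,im,(40,80,30),(80,255,255),o["tcp_pos"][2]-.0145,(230,150,340,270))
```

```text
t 48.65 tcp [ 0.4949 -0.3158  0.0865] R [[0.091, 0.996, 0.008], [0.996, -0.091, -0.004], [-0.004, 0.009, -1.0]] F [-0.4918  0.877  -2.0041] w 0.0084
yaw 84.75 delta in tool [ 0.0008 -0.0057  0.0154] dr [ 0.49  0.2  -0.05] delta in target frame [ 0.0008 -0.0055  0.0155]
cap px 281.59722900390625 230.51495361328125 38.43158721923828 [ 0.4948 -0.3174  0.072 ]
```

drive_tool([
  {"linear":[0,-0.002,0.008],"dr":[0.5,0.2,0],"jaw":1},
  {"linear":[0,0,0.004],"dr":[0,0,0],"jaw":1},
  {"linear":[0,0,0],"dr":[0,0,0],"jaw":1},
])

```text
clock: 49.08
tcp_pos: [0.4947, -0.3166, 0.076]
orientation: [2.318, 2.115, 0.001]
contact_force: [-0.4, -0.2, -2.4]
grip_width: 0.0085
```

drive_tool([
  {"linear":[0,0,0.0015],"dr":[0,0,0],"jaw":1},
  {"linear":[0,0,0],"dr":[0,0,0],"jaw":1},
])

```text
clock: 49.32
tcp_pos: [0.4949, -0.3167, 0.0747]
orientation: [2.318, 2.115, 0.002]
contact_force: [-0.2, -0.1, -2.9]
grip_width: 0.0083
```

drive_tool([
  {"linear":[0,0,0.0015],"dr":[0,0,0],"jaw":1},
  {"linear":[0,0,0],"dr":[0,0,0],"jaw":1},
])

```text
clock: 49.58
tcp_pos: [0.495, -0.3167, 0.0733]
orientation: [2.318, 2.114, 0.002]
contact_force: [-0.6, -0.5, -2.8]
grip_width: 0.0082
```

drive_tool([
  {"linear":[0,0,0.0015],"dr":[0,0,0],"jaw":1},
  {"linear":[0,0,0],"dr":[0,0,0],"jaw":1},
])

```text
clock: 49.82
tcp_pos: [0.4952, -0.3168, 0.0719]
orientation: [2.318, 2.114, 0.002]
contact_force: [0.2, 0.1, -2.1]
grip_width: 0.0083
```

drive_tool([
  {"linear":[0,0,0.0015],"dr":[0,0,0],"jaw":1},
  {"linear":[0,0,0],"dr":[0,0,0],"jaw":1},
])

```text
clock: 50.08
tcp_pos: [0.4968, -0.3174, 0.0718]
orientation: [2.315, 2.112, 0.004]
contact_force: [0.8, 0.0, -3.0]
grip_width: 0.0083
```

drive_tool([
  {"linear":[0,0,0.001],"dr":[0,0,0],"jaw":1},
  {"linear":[0,0,0],"dr":[0,0,0],"jaw":1},
])

```text
clock: 50.32
tcp_pos: [0.4978, -0.3179, 0.0717]
orientation: [2.314, 2.11, 0.005]
contact_force: [0.8, 0.5, -1.0]
grip_width: 0.0084
```

drive_tool([
  {"linear":[0,0,0.001],"dr":[0,0,0],"jaw":1},
  {"linear":[0,0,0],"dr":[0,0,0],"jaw":1},
])

```text
clock: 50.58
tcp_pos: [0.499, -0.318, 0.0716]
orientation: [2.312, 2.109, 0.007]
contact_force: [-0.0, -1.4, -0.3]
grip_width: 0.0084
```

Same signature as the first pot: it is resting on the floor and the bail has started to lean about 4 mm. I'll bring it back and check.

drive_tool([
  {"linear":[0,-0.004,0],"dr":[0.4,0.2,0],"jaw":1},
  {"linear":[0,0,0],"dr":[0,0,0],"jaw":1},
  {"linear":[0,0,0],"dr":[0,0,0],"jaw":1},
])

```text
clock: 50.95
tcp_pos: [0.4949, -0.3175, 0.0717]
orientation: [2.318, 2.115, 0.004]
contact_force: [0.8, -0.4, 3.2]
grip_width: 0.0087
```

Run:
```python
from h import *
o=monitor.get_obs();mv([.4895,-.3145,.071],84.8)
c=viewer.calibration("wrist");im=viewer.grab_frame("wrist");cap(c,im,(40,80,30),(80,255,255),.065,(230,150,340,270))
cv2.imwrite("pics/o_w3.png",im[:,:,::-1])
```

```text
t 50.95 tcp [ 0.4949 -0.3175  0.0717] R [[0.091, 0.996, 0.004], [0.996, -0.091, -0.001], [-0.001, 0.004, -1.0]] F [ 0.8265 -0.4366  3.2367] w 0.0087
yaw 84.75 delta in tool [ 0.0025 -0.0057  0.0007] dr [ 0.25  0.05 -0.05] delta in target frame [ 0.0025 -0.0057  0.0007]
cap px 281.0 230.0 38.28847885131836 [ 0.4946 -0.3152  0.065 ]
```

View pics/o_w3.png

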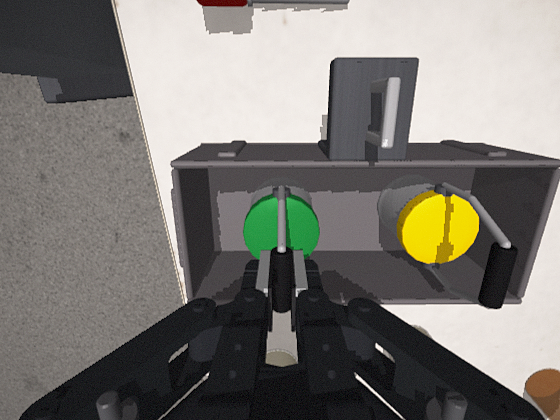

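Bail upright over the cap and pot on the floor. I'll release and withdraw straight up.

drive_tool([
  {"linear":[0,0,0],"dr":[0,0,0],"jaw":0.92},
  {"linear":[0,0,0],"dr":[0,0,0],"jaw":0.82},
  {"linear":[0,0,0],"dr":[0,0,0],"jaw":0.7},
  {"linear":[0,0,0],"dr":[0,0,0],"jaw":0.6},
  {"linear":[0,0,-0.02],"dr":[0,0,0],"jaw":0.6},
  {"linear":[0,0,-0.04],"dr":[0,0,0],"jaw":0.6},
  {"linear":[0,0,-0.05],"dr":[0,0,0],"jaw":0.6},
  {"linear":[0,0,-0.05],"dr":[0,0,0],"jaw":0.6},
])

```text
clock: 52.0
tcp_pos: [0.49, -0.3159, 0.2297]
orientation: [-2.314, -2.111, 0.003]
contact_force: [-0.5, -0.3, 0.4]
grip_width: 0.0339
```

drive_tool([
  {"linear":[0.0,-0.03,-0.04],"dr":[0,0,0],"jaw":0.6},
  {"linear":[0.06,0,0],"dr":[0,0,0],"jaw":0.6},
  {"linear":[0.06,0,0],"dr":[0,0,0],"jaw":0.6},
  {"linear":[0.06,0,0],"dr":[0,0,0],"jaw":0.6},
  {"linear":[0.06,0,0],"dr":[0,0,0],"jaw":0.6},
  {"linear":[0,0,0],"dr":[0,0,0],"jaw":0.6},
])

```text
clock: 52.75
tcp_pos: [0.4847, -0.0697, 0.2772]
orientation: [2.322, 2.112, 0.003]
contact_force: [-0.6, -1.4, -0.7]
grip_width: 0.0339
```

Run:
```python
from h import *
st()
ims={n:viewer.grab_frame(n) for n in ("wrist","side","top")}
for n in ims: cv2.imwrite(f"pics/p_{n}.png",ims[n][:,:,::-1])
crop(ims["side"],220,210,400,350,4,"pics/p_sc.png")
crop(ims["top"],220,160,440,260,3.5,"pics/p_tc.png")
```

```text
t 52.75 tcp [ 0.4847 -0.0697  0.2772] R [[0.095, 0.996, 0.003], [0.996, -0.095, -0.001], [-0.0, 0.003, -1.0]] F [-0.6239 -1.3728 -0.665 ] w 0.0339
```

View pics/p_side.png

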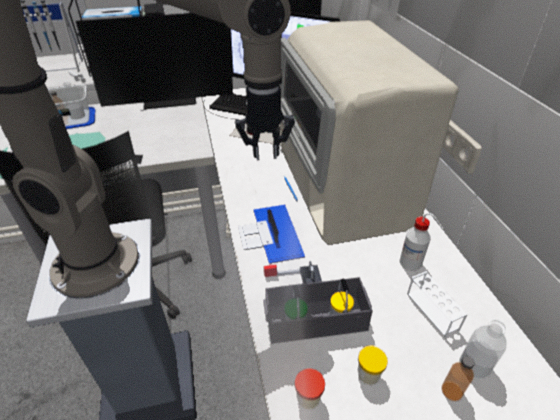

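View pics/p_sc.png

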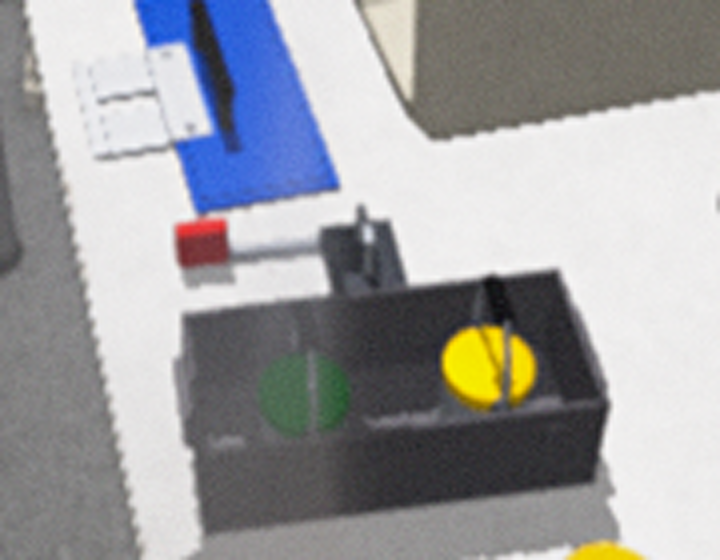

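View pics/p_top.png

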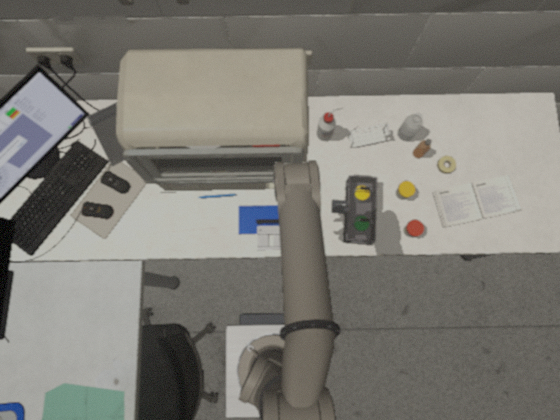

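View pics/p_tc.png

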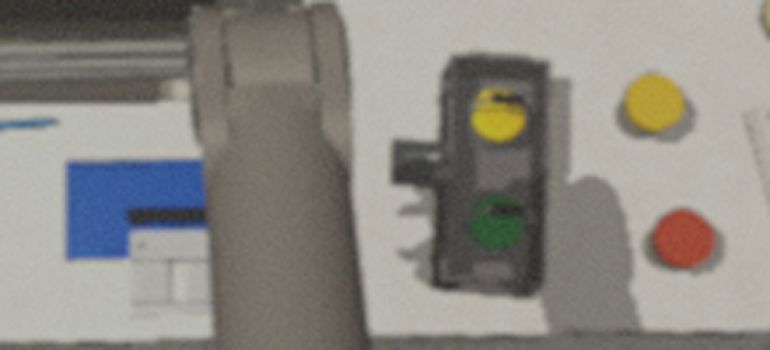

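View pics/p_wrist.png

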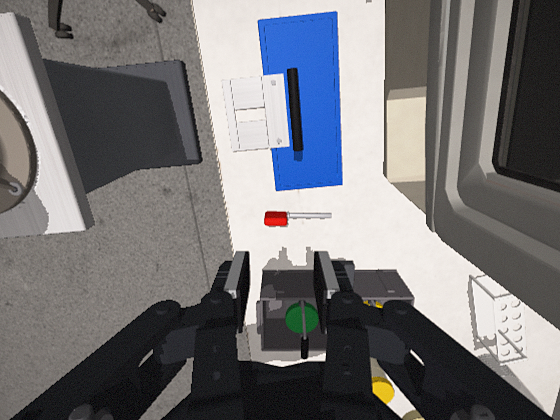

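Run:
```python
from h import *
ct=viewer.calibration("top")
# top-view: cap at z .065 and roller at z .12
for n,c_,r_ in (("yellow",(498,114),(505,98)),("green",(497,222),(500,210))):
    f=lambda p:(220+p[0]/3.5,160+p[1]/3.5)
    print(n,"cap",onz(ct,*f(c_),.065),"roller",onz(ct,*f(r_),.12))
```

```text
yellow cap [ 0.6024 -0.3298  0.065 ] roller [ 0.6046 -0.3266  0.12  ]
green cap [ 0.4911 -0.3226  0.065 ] roller [ 0.4932 -0.3155  0.12  ]
```

Both bails stand over their caps, within 2 mm along x. The lid is flat and the pin is on the desk, so I'll hand in.

```bash
python3 -c "
from bench import job
print(job.hand_in())"
```

```text
the job is handed in; nothing more can be done
None
```

The job is done and handed in at about 53 s. I pulled the pin out of the staple and laid it on the desk, then lifted the lid off and set it down flat, right way up. The yellow and green pots were then carried by their bails into the carrier. There was no white pot on the desk in any picture.

**Last checks:** The final side, top and wrist pictures show both pots in the carrier with their bails upright, each roller within about 2 mm of its cap along x and 3–7 mm along y. The pin and lid are on the desk, the cups look untouched, and the gripper is clear of everything.

**What did not go to plan:**
- **First grasp of the pin:** the gripper closed on nothing, because the fingertips sit about 34 mm behind the reported tool point. I used the tip position seen in the pictures from then on.
- **Setting the pin down:** it met the desk with a brief 52 N on the wrist, below the 120 N limit. This came through the held pin, not the arm or gripper body.
- **Yellow pot:** it tilted and slid about 40 mm on the desk while I raised its bail too fast. It hung level once lifted. I raised the green bail more slowly and that pot stayed put.
- **Green pot:** it had been knocked about 5 cm aside before I reached it, so I measured its position again before grasping.

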